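# Turn over, press shut and return the test cassettes

## Task

Close the snap-fit test cassettes lying on the dark mat in the hand press: lay every cassette face up (window and well on top), one to a pocket, squarely inside the outlines on the press bed, turning over those that lie face down (the wire stand holds one on end if you want to change your grip). Then pull the sprung lever fully down, hold it there a moment and ease it slowly all the way back up, never letting it fly back. Finally lay all the cassettes back on the mat, flat, side by side and face up, without disturbing the glassware and bottles.

Things in the scene. Friction and masses are not known exactly. Their poses are not given: they have to be found in the camera images.
- cassette_a_c (a point): white plastic test cassette, a flat box 100 long x 36 wide x 16 thick (mm), 60 g nominal. Its face has a long window and a round well; its back is plain but for three thin cross ribs drawn on it. The point is its centre: x along the length (from the well end to the window end), y across the width, z out of the face (z up = face up). May be absent.
- cassette_b_c (a point): white plastic test cassette, a flat box 100 long x 36 wide x 16 thick (mm), 60 g nominal. Its face has a long window and a round well; its back is plain but for three thin cross ribs drawn on it. The point is its centre: x along the length (from the well end to the window end), y across the width, z out of the face (z up = face up). May be absent.
- cassette_c_c (a point): white plastic test cassette, a flat box 100 long x 36 wide x 16 thick (mm), 60 g nominal. Its face has a long window and a round well; its back is plain but for three thin cross ribs drawn on it. The point is its centre: x along the length (from the well end to the window end), y across the width, z out of the face (z up = face up). May be absent.
- mat: dark rubber bench mat, fixed, 350 (its x) x 160 (its y) x 3 mm thick, lying left or right of the press; origin at the centre of its underside, z up. The two or three cassettes start on it, some face down, roughly 106 mm apart along its x, their length along its y.
- slot (a point): wire stand, fixed, on the other side of the press: holds one cassette on end (its 36 mm width along the stand's x). The point is the centre of the slot's floor, 4 mm above the bench, z up. The slot is 23 mm wide (along its y) and 66 mm long (along its x), between wires whose tops are 42 mm above the bench; base plate 100 x 90 x 4 mm; the bench around it is clear.
- pocket0 (a point): hand press bed, fixed: a thin aluminium plate 4 mm high with three outlined pockets side by side (106 x 42 mm outlines, nothing raised). This point is the centre of one outer pocket on the bed's surface; x (length of the pocket) points from the grip's lowered place towards the hinge, away from the robot, z up. Pockets are 104 mm apart along y.
- pocket1 (a point): centre of the middle pocket, as pocket0.
- pocket2 (a point): centre of the other outer pocket, as pocket0.
- press_hinge (a point): middle of the lever's hinge axis (along its y), 140 mm behind the middle pocket along x and 55 mm above the bench; axes as the pockets'.
- grip (a point): centre of the grip of the press lever: a black sleeve, 24 mm diameter, 100 mm long along the press's y, which turns freely on its bar; its x and z axes turn with it and mean nothing. The bar joins the tips of two side arms (292 mm apart), 250 mm from the hinge axis. Lever up: the grip is 23 mm nearer the robot than the hinge axis and 304 mm above the bench; lever down: 250 mm nearer and 55 mm above the bench.
- lever (a joint): lever angle in rad: 0 = up and open (the platen stands upright behind the bed), 1.48 = fully down at its stop, pressing pads 1 mm over the cassettes. The grip is at distance 0.25 m from the hinge axis, 1.48 - q above the horizontal, on the robot's side. Sprung upwards: about 3 N at the grip at the top, rising to 8 N at the bottom; it flies up if let go.
- flask: white bottle, 68 diameter x 170 mm high, bystander; origin at the centre of its underside.
- jar: amber jar, 66 diameter x 90 mm high, bystander; origin at the centre of its underside.
- beaker: glass beaker, 72 diameter x 90 mm high, bystander; origin at the centre of its underside.
There are look-alikes about, which are no part of the job. Leave any brown, pink or purple look-alike of the part that bears cassette_c_c alone.

How it is judged:
By the outcome, as a careful person would: the job done as asked, in the order asked, and still so for the second after the job is handed in, with the robot touching nothing.
Of cassette_a, cassette_b, cassette_c only 2 to 3 are there at a start; the rules pass over those that are not, and their reading is None.
At some moment in a run one of cassette_a, cassette_b, cassette_c may be knocked a few centimetres aside while the robot is not near it.
It also fails if it takes over 210 s, if anything falls off the work surface, if the arm or the gripper's body presses on something with over 40 N, if the wrist force passes 120 N, or if a joint passes its speed limit or range.

## Robot

A 6-joint arm with a two-finger parallel gripper is mounted at the origin on the work surface. World frame = base frame: x ahead of the robot, y to its left, z up, the work surface at z = 0. Lengths are in m, angles in degrees, forces in N, time in s.
With the tool pointing down it reaches from about 0.325 to 0.9 m from the base axis. Payload 6.1 kg.
Tool frame: the origin (TCP) lies at the very end of the fingers, on their centre line; the grasp point (between the pads) lies 19 mm behind it; z points along the fingers, x is the direction in which the jaws open and shut, and the axes are right-handed (so a half turn about z gives the same grasp; the last joint's range is limited). The gripper opens to 85 mm and grips with 20 to 120 N. Pads are 22 mm wide; open, the fingers measure 114 mm over their backs; the gripper's body (76 mm by 85 mm) begins 54 mm behind the grasp point. The pads swing forward as they close: fully open they stand 13 mm farther back than shut.
Start: joints at [-77.412, 12.628, 87.462, -0, 79.91, -7.225], TCP at [0.212, -0.588, 0.208] pointing down, gripper open.
Joint ranges: [-170.65, 170.65], [-52.31, 119.04], [5.05, 147.46], [-71.25, 251.25], [11.57, 151.72], [-153.62, 153.62]. Speed limits (degrees/s): [147.25, 147.25, 172.46, 180, 180, 180].

## Interface

Orientations are given as a 3x3 rotation matrix whose columns are the frame's x, y, z axes.
In Python, from plant import ctrl gives the robot as it stands.
- The arm moves only by the tool step_arm, never from a script. Its argument "commands" is a list of rows, each a list of 3 entries, a list of its own where there are three numbers: the shift along the world's x, y, z in units of 25 mm (1.0 is 25 mm), then the turn, a rotation vector about the world's x, y, z in units of 8 degrees (1.0 is 8 degrees), then the finger opening in mm, from 0 to 85.4. In form: [[[tx, ty, tz], [rx, ry, rz], grip], ...]. A call has 1 to 5 rows; each row is the pose to reach, as a shift and turn from the pose commanded when the call began; what a row does not reach only later rows make up. A row lasts 1/8 s, in which the tool goes at most 62.5 mm and 10.7 degrees, less where a joint would pass 70% of its speed; a pose out of reach is approached as far as the arm can. A call with a gripper value outside its range is refused whole. The fingers move at their own pace and stop on an object; the grip force is fixed at half the most. Time passes only in rows, so rows that repeat a pose let the fingers close. It gives the time, the measured TCP pose, the force and the opening at its end, in the units of the state.
- ctrl.observe(): the state, without advancing time (a new reading comes with each control period).
- ctrl.camera(name): name is "scene" or "side" or "wrist"; returns a dict with "color" (420x560x3 uint8, red, green, blue), "depth" (420x560 float32, m along the optical axis (not along the pixel's ray), 0 where there is no reading), "K" (3x3 intrinsics, pixels), "camera_from_world" (4x4, takes a point from world to camera coordinates); the wrist camera has in their place "mount" (4x4, takes a point from camera to tool coordinates, whose origin is the TCP and whose axes are the tool frame's). Camera axes: x right, y down, z forward; pixel columns grow to the right and rows downward; lengths in m; the calibration is good to about 2 mm. A picture is of the moment at which its call begins: read the wrist's pose just before it.
- ctrl.close_job(): hands the job in, once; it reports no verdict.
Trained networks look in a picture, given as the dict that the camera call returned (one of the last four; its "shot" number tells which), for a name from the list of things; names that differ only in an ending like _2 or _b are one class to them, and where a whole thing is asked for, a point or a joint stands for the part that bears it (a point fixed in the world has none). Each returns a list of dicts, best first, with "conf" (0 to 1); they miss things now and then, are a little off and sometimes report something else, mostly with a low value. They report only what shows in the picture. A call takes as long as a camera call. They do not tell look-alikes from the thing itself.
- ctrl.boxes_of(name, picture): "xy" ([column, row] in pixels, amid what is visible of it).
- ctrl.pinpoint(name, picture): "xy" ([column, row] in pixels: a listed point, or the origin of a listed thing).
The state is a dict: "time": time; "joint_positions": joint angles; "joint_velocities": joint speeds; "joint_efforts": joint torques, N m; "ee_pos": TCP position; "tcp_rot": TCP orientation; "force": force on the tool from outside, world axes, zero at the start; "moment": the same for the moment, N m; "width": finger opening in m.
Only numpy, scipy, OpenCV 4.12 (cv2) and the standard library are available. Lean on these libraries where they do the work, as an engineer would, in place of code of your own. Each camera call takes 0.05 s, during which the arm holds its last target.

## Working session

There is one attempt and no reset: what is moved stays moved. The work goes in short steps, Python scripts to look and compute and a tool call to move; the robot and the scene stay as the last step left them, time stands still between calls to the robot, and variables do not carry over. Pictures are saved under pics/ and viewed, and the job is handed in when it is done.

Besides the shell and the picture viewer there is one more tool, called after "Emit:" as name(argument=value, ...) on one line, values as JSON. step_arm: Moves the arm, as the interface text tells. Its arguments: {"type":"object","properties":{"commands":{"type":"array"}},"required":["commands"]}

```bash
ls; mkdir -p pics; cat > h.py <<'E'
import numpy as np, cv2
from plant import ctrl
def shot(n):
    o=ctrl.observe(); p=ctrl.camera(n)
    if n=='wrist':
        T=np.eye(4);T[:3,:3]=np.array(o['tcp_rot']);T[:3,3]=o['ee_pos']
        p['wfc']=T@np.array(p['mount'])
    else: p['wfc']=np.linalg.inv(np.array(p['camera_from_world']))
    return p
def save(p,name,crop=None,scale=1):
    im=p['color'][:,:,::-1]
    if crop: x0,y0,x1,y1=crop; im=im[y0:y1,x0:x1]
    if scale!=1: im=cv2.resize(im,None,fx=scale,fy=scale,interpolation=cv2.INTER_CUBIC)
    cv2.imwrite('pics/'+name+'.png',im)
def ray(p,uv):
    K=np.array(p['K']);d=np.array([(uv[0]-K[0,2])/K[0,0],(uv[1]-K[1,2])/K[1,1],1.]);return d
def atz(p,uv,z):
    d=p['wfc'][:3,:3]@ray(p,uv);o=p['wfc'][:3,3];return o+d*(z-o[2])/d[2]
def dep(p,uv):
    z=p['depth'][int(round(uv[1])),int(round(uv[0]))];c=ray(p,uv)*z
    return p['wfc'][:3,:3]@c+p['wfc'][:3,3] if z>0 else None
def proj(p,X):
    c=np.linalg.inv(p['wfc'])@np.append(X,1);q=np.array(p['K'])@c[:3];return q[:2]/q[2]
def cloud(p):
    h,w=p['depth'].shape;K=np.array(p['K']);u,v=np.meshgrid(np.arange(w),np.arange(h));z=p['depth']
    c=np.stack([(u-K[0,2])/K[0,0]*z,(v-K[1,2])/K[1,1]*z,z],-1)
    X=c@p['wfc'][:3,:3].T+p['wfc'][:3,3];X[z==0]=np.nan;return X
E
python3 - <<'E'
from h import *
np.set_printoptions(precision=3,suppress=True)
print(ctrl.observe())
for n in ['scene','side','wrist']:
    p=shot(n);save(p,n+'0');print(n,p['wfc'][:3,3])
    for t in ['cassette_a_c','mat','slot','pocket0','pocket1','pocket2','press_hinge','grip','flask','jar','beaker']:
        for r in ctrl.pinpoint(t,p)[:5]:
            print(t,np.round(r['xy']),round(r['conf'],2),dep(p,np.clip(r['xy'],0,[559,419])))
E
```

```text
pics
{'time': 0.0, 'joint_positions': array([-77.413,  12.674,  87.524,  -0.001,  79.91 ,  -7.227]), 'joint_velocities': array([0.037, 0.055, 0.001, 0.03 , 0.065, 0.095]), 'joint_efforts': array([  0.002, -49.689, -38.939,   0.   ,   0.011,   0.   ]), 'ee_pos': array([ 0.212, -0.587,  0.207]), 'tcp_rot': array([[ 0.339, -0.941, -0.   ],
       [-0.941, -0.339,  0.002],
       [-0.002, -0.   , -1.   ]]), 'force': array([ 0.101,  0.484, -0.161]), 'moment': array([-0.008, -0.001,  0.023]), 'width': 0.08494999842266872}
scene [ 1.255 -0.288  0.871]
cassette_a_c [268. 292.] 0.75 [ 0.722 -0.016  0.065]
mat [332. 207.] 0.66 [0.495 0.353 0.02 ]
slot [122. 298.] 0.59 [ 0.494 -0.351 -0.   ]
pocket0 [245. 265.] 0.79 [ 0.699 -0.063  0.174]
pocket0 [278. 256.] 0.79 [0.702 0.024 0.162]
pocket1 [245. 265.] 0.79 [ 0.699 -0.063  0.174]
pocket1 [278. 256.] 0.79 [0.702 0.024 0.162]
pocket2 [245. 265.] 0.79 [ 0.699 -0.063  0.174]
pocket2 [278. 256.] 0.79 [0.702 0.024 0.162]
press_hinge [268. 290.] 0.8 [ 0.718 -0.014  0.066]
grip [259. 217.] 0.74 [ 0.7   -0.021  0.309]
flask [356. 269.] 0.57 [0.753 0.246
[... 590 characters left out ...]
. 311.] 0.63 [0.491 0.362 0.024]
pocket1 [234. 227.] 0.61 [0.698 0.141 0.306]
pocket1 [247. 247.] 0.59 [ 0.571 -0.016  0.003]
pocket1 [339. 311.] 0.59 [0.485 0.36  0.018]
pocket2 [264. 268.] 0.89 [0.574 0.092 0.007]
pocket2 [338. 311.] 0.63 [0.491 0.362 0.024]
pocket2 [234. 227.] 0.61 [0.698 0.141 0.306]
pocket2 [247. 247.] 0.59 [ 0.571 -0.016  0.003]
pocket2 [339. 311.] 0.59 [0.485 0.36  0.018]
press_hinge [208. 254.] 0.65 [ 0.715 -0.009  0.068]
grip [209. 195.] 0.75 [0.696 0.    0.314]
grip [167. 227.] 0.31 [ 0.756 -0.231  0.019]
flask [250. 330.] 0.62 [0.751 0.293 0.059]
jar [168. 224.] 0.59 [ 0.752 -0.226  0.035]
beaker [162. 206.] 0.58 [ 0.748 -0.261  0.091]
wrist [ 0.275 -0.566  0.374]
```

View pics/scene0.png

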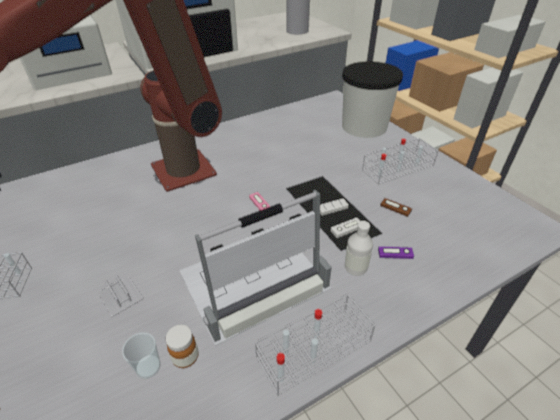

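View pics/side0.png

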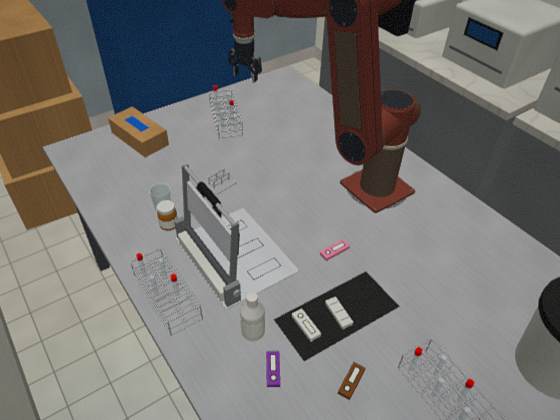

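View pics/wrist0.png

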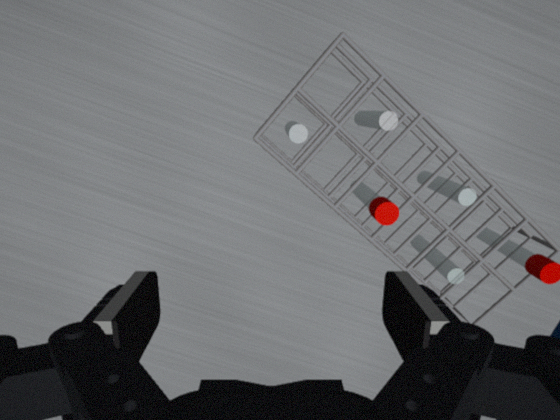

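The scene shows the mat with two white cassettes (side 306,325 and 338,312). The coloured look-alikes are purple (273,368), brown (351,380) and pink (335,249). The bench also holds the press, the stand (side 219,182), and the flask (253,318), jar (167,215) and beaker (160,195). Next I'll crop close and measure.

```bash
python3 - <<'E'
from h import *
np.set_printoptions(precision=4,suppress=True)
p=shot('side');X=cloud(p);img=p['color'].astype(int)
save(p,'side1',(160,150,420,380),3)
s=img.sum(2)
def rect(m,name,tall=None):
    n,l,st,c=cv2.connectedComponentsWithStats(m.astype(np.uint8))
    for i in range(1,n):
        if st[i,4]<60: continue
        P=X[l==i]; P=P[np.isfinite(P[:,0])]
        r=cv2.minAreaRect((P[:,:2]*1000).astype(np.float32))
        print(name,c[i],st[i,4],'rect',r,'z',np.median(P[:,2]))
sat=img.max(2)-img.min(2)
roi=np.zeros(s.shape,bool);roi[265:365,270:400]=1
rect(roi&(s<130),'mat')
rect(roi&(s>420)&(X[:,:,2]>0.01)&(X[:,:,2]<0.03)&(sat<60),'cass')
q=shot('scene');save(q,'scene1',(170,160,420,380),3)
E
```

```text
mat [338.1855 313.9778] 3968 rect ((486.09783935546875, 355.0426940917969), (157.11630249023438, 347.7896728515625), 87.55809783935547) z 0.004555589185830433
cass [338.7486 311.5114] 350 rect ((486.522705078125, 360.62945556640625), (100.72282409667969, 37.714019775390625), 81.14732360839844) z 0.02042276351133876
cass [305.997  323.7143] 329 rect ((592.3561401367188, 340.1929931640625), (100.87003326416016, 35.712039947509766), 86.46050262451172) z 0.01988056038831254
```

View pics/side1.png

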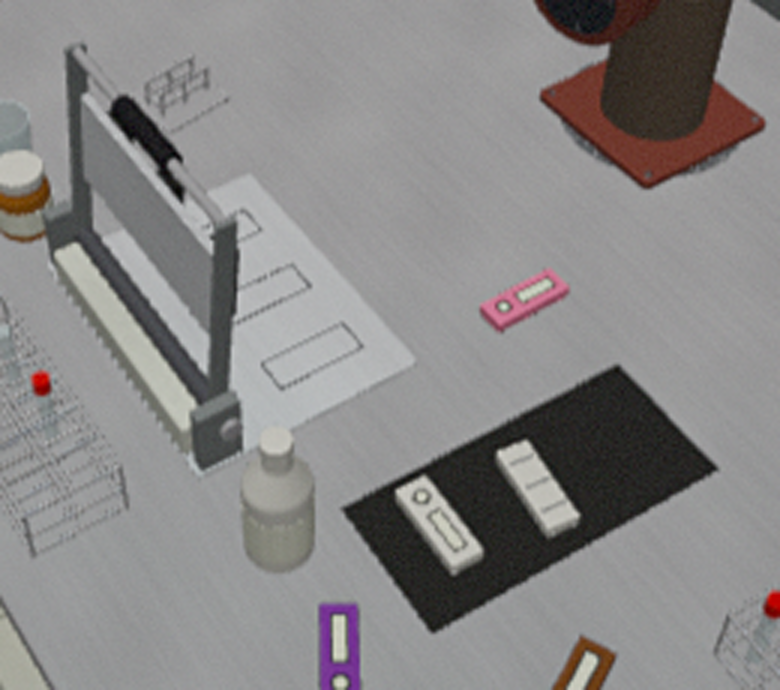

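View pics/scene1.png

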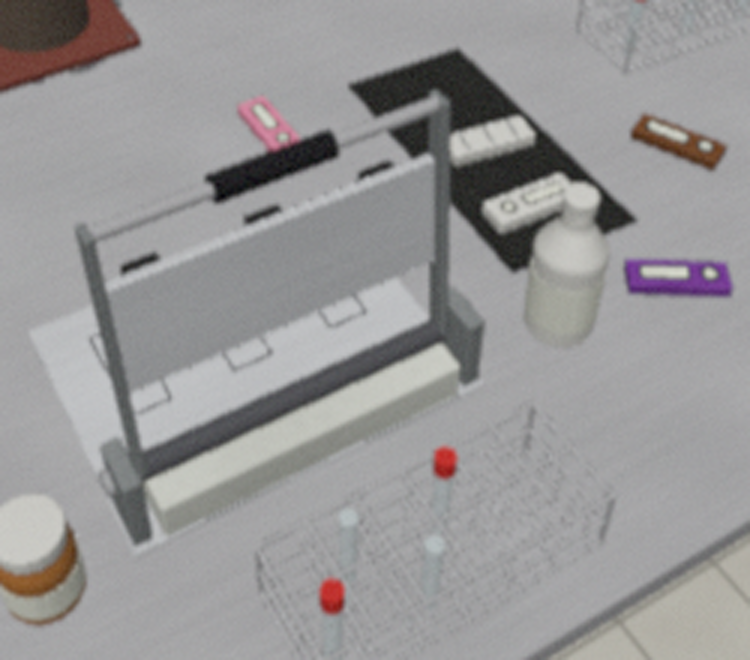

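Emit:
step_arm(commands=[[[1.7, 1.7, 0.7], [0, 0, 0], 85], [[3.4, 3.4, 1.4], [0, 0, 0], 85], [[5.1, 5.1, 2.1], [0, 0, 0], 85], [[6.8, 6.8, 2.8], [0, 0, 0], 85], [[8.5, 8.5, 3.5], [0, 0, 0], 85]])

```text
time: 2.52
ee_pos: [0.4251, -0.3744, 0.2963]
tcp_rot: [[0.339, -0.941, 0.0], [-0.941, -0.339, -0.001], [0.001, -0.0, -1.0]]
force: [1.2, -0.1, -0.2]
width: 0.085
```

```bash
python3 - <<'E'
from h import *
np.set_printoptions(precision=4,suppress=True)
p=shot('wrist');save(p,'w1');o=ctrl.observe();print(o['joint_positions'],o['ee_pos'])
for r in ctrl.pinpoint('slot',p): print(r,atz(p,r['xy'],.004))
E
```

```text
[-48.7856   1.9534  89.4701   0.3024  88.3361  21.1063] [ 0.4307 -0.3696  0.2994]
{'xy': [269.8, 114.9], 'conf': 0.73} [ 0.4825 -0.3526  0.004 ]
```

View pics/w1.png

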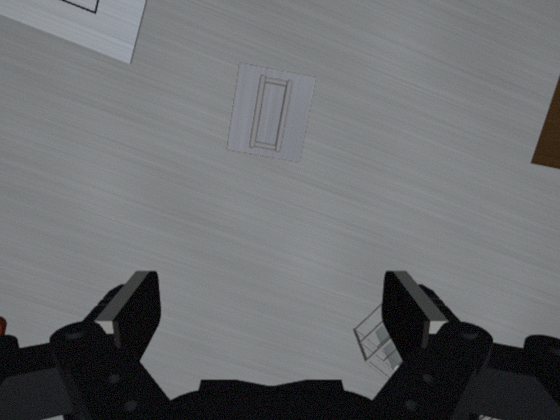

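```bash
python3 - <<'E'
from h import *
np.set_printoptions(precision=4,suppress=True)
p=shot('wrist');save(p,'w2',(200,40,340,180),5);o=ctrl.observe();print(o['joint_positions'],o['ee_pos'],o['time'])
for r in ctrl.pinpoint('slot',p): print(r,atz(p,r['xy'],.004))
E
```

```text
[-49.2491   2.0514  89.6067   0.0129  88.1727  20.6507] [ 0.4263 -0.3742  0.2971] 2.675
{'xy': [268.9, 120.7], 'conf': 0.83} [ 0.4802 -0.352   0.004 ]
```

View pics/w2.png

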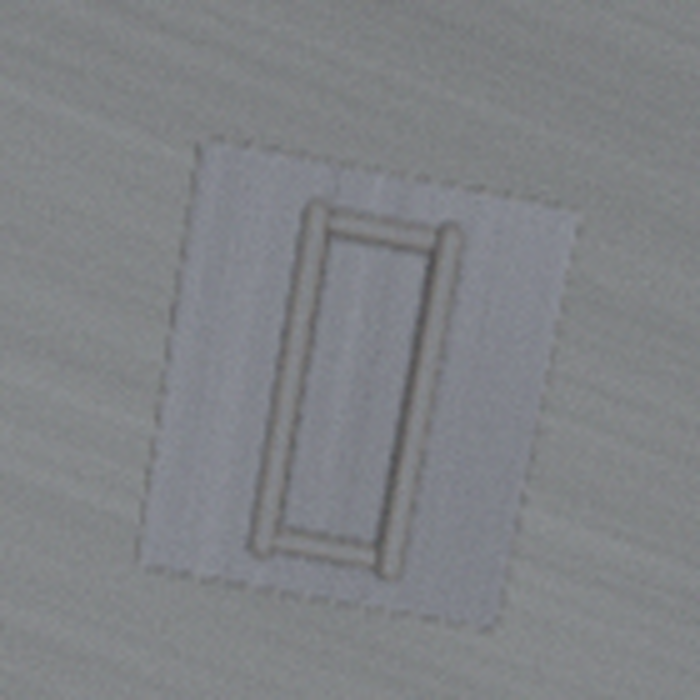

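Emit:
step_arm(commands=[[[0, 2.3, 0.3], [0, 0, -0.5], 85], [[0, 4.6, 0.6], [0, 0, -1], 85], [[0, 6.9, 0.9], [0, 0, -1.5], 85], [[0, 9.2, 1.2], [0, 0, -2], 85], [[0, 11.5, 1.5], [0, 0, -2.475], 85]])

```text
time: 3.35
ee_pos: [0.4231, -0.0882, 0.3324]
tcp_rot: [[-0.005, -1.0, -0.001], [-1.0, 0.005, -0.0], [0.0, 0.001, -1.0]]
force: [0.3, 0.0, -0.1]
width: 0.0849
```

Emit:
step_arm(commands=[[[0, 1.3, 0], [0, 0, 0], 85], [[0, 2.6, 0], [0, 0, 0], 85], [[0, 2.6, 0], [0, 0, 0], 85], [[0, 2.6, 0], [0, 0, 0], 85]])

```text
time: 3.85
ee_pos: [0.4238, -0.0247, 0.3325]
tcp_rot: [[-0.001, -1.0, -0.001], [-1.0, 0.001, -0.001], [0.001, 0.001, -1.0]]
force: [-0.6, 0.2, 0.2]
width: 0.085
```

```bash
python3 - <<'E'
from h import *
np.set_printoptions(precision=4,suppress=True)
p=shot('wrist');save(p,'w3');o=ctrl.observe();print(o['joint_positions'],o['ee_pos'],o['time'])
np.savez('w3.npz',wfc=p['wfc'],K=p['K'])
for t in ['pocket1','slot','press_hinge','cassette_a_c']:
  for r in ctrl.pinpoint(t,p): print(t,r,atz(p,r['xy'],.004))
# stand corners, from w2 pose (same cam calibration)
E
```

```text
[-13.9838 -18.7848 104.4824  -0.0354  94.3443  76.1107] [ 0.4239 -0.0248  0.3325] 3.9
pocket1 {'xy': [175.3, 34.5], 'conf': 0.7} [0.5785 0.0908 0.004 ]
pocket1 {'xy': [344.6, 39.6], 'conf': 0.65} [ 0.5727 -0.1145  0.004 ]
pocket1 {'xy': [259.6, 39.6], 'conf': 0.64} [ 0.5728 -0.0112  0.004 ]
slot {'xy': [527.7, 115.7], 'conf': 0.94} [ 0.4833 -0.3531  0.004 ]
cassette_a_c {'xy': [176.2, 35.6], 'conf': 0.64} [0.5772 0.0897 0.004 ]
```

View pics/w3.png

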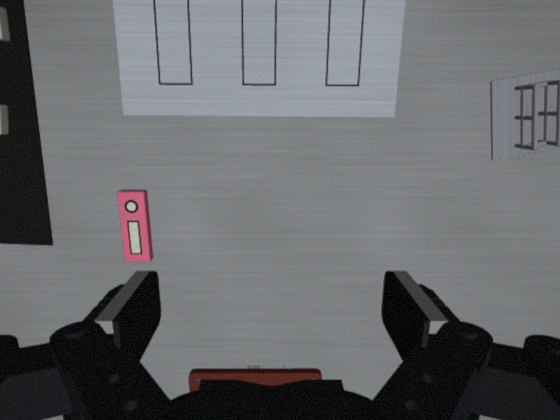

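Emit:
step_arm(commands=[[[1, 0, 1], [0, 0, 0], 85], [[2, 0, 2], [0, 0, 0], 85], [[2, 0, 2], [0, 0, 0], 85], [[2, 0, 2], [0, 0, 0], 85]])

```text
time: 4.6
ee_pos: [0.4732, -0.0235, 0.3818]
tcp_rot: [[-0.0, -1.0, -0.002], [-1.0, 0.0, 0.0], [-0.0, 0.002, -1.0]]
force: [0.2, -0.3, -0.8]
width: 0.0853
```

```bash
python3 - <<'E'
from h import *
np.set_printoptions(precision=4,suppress=True)
d=np.load('w3.npz');p3={'wfc':d['wfc'],'K':d['K']}
a=atz(p3,(123,115),.004);b=atz(p3,(396,117),.004);print('edge yaw',np.degrees(np.arctan2(*( (b-a)[:2])))) 
print([atz(p3,(527.7,115.7),.004)])
# stand corners in w2
R=np.array([[.339,-.941,0],[-.941,-.339,0],[0,0,-1]])
p=shot('wrist');save(p,'w4')
T=np.eye(4);T[:3,:3]=R;T[:3,3]=[.4263,-.3742,.2971]
p2={'wfc':T@np.array(p['mount']),'K':p['K']}
C=[atz(p2,(200+x/5,40+y/5),.004) for x,y in [(200,142),(578,212),(492,630),(140,568)]]
C=np.array(C);print(C,C.mean(0));print(np.degrees(np.arctan2((C[0]-C[3])[1],(C[0]-C[3])[0])),np.linalg.norm(C[0]-C[3]),np.linalg.norm(C[0]-C[1]),np.degrees(np.arctan2((C[1]-C[2])[1],(C[1]-C[2])[0])))
g=cv2.cvtColor(p['color'],cv2.COLOR_RGB2GRAY)
for r in ctrl.pinpoint('pocket1',p): print(r,atz(p,r['xy'],.004))
m=(g<90).astype(np.uint8)
n,l,st,c=cv2.connectedComponentsWithStats(m)
for i in range(1,n):
    x,y,w,h,A=st[i]
    if y<200 and 20<w<100 and h>40: 
        vs,us=np.where(l==i);P=np.array([atz(p,(u,v),.004)[:2] for u,v in zip(us,vs)],np.float32)
        print(st[i],cv2.minAreaRect(P*1000))
E
```

```text
edge yaw -179.586306104024
[array([ 0.4833, -0.3531,  0.004 ])]
[[ 0.5205 -0.3025  0.004 ]
 [ 0.5359 -0.3898  0.004 ]
 [ 0.4383 -0.4059  0.004 ]
 [ 0.4232 -0.3198  0.004 ]] [ 0.4795 -0.3545  0.004 ]
10.109974197725474 0.09880298149110808 0.08872016295826758 9.360311228932584
{'xy': [336.9, 83.5], 'conf': 0.74} [ 0.5745 -0.1141  0.004 ]
{'xy': [188.3, 83.5], 'conf': 0.68} [0.5743 0.0902 0.004 ]
{'xy': [261.6, 83.3], 'conf': 0.58} [ 0.5746 -0.0106  0.004 ]
[    0    15    77   249 13779] ((484.5205993652344, 333.1091613769531), (118.6290283203125, 349.65948486328125), 87.59142303466797)
[169  42  34  82 194] ((574.2887573242188, 93.95834350585938), (41.46514892578125, 105.42984008789062), 89.60637664794922)
[246  43  31  81 202] ((573.6217041015625, -10.139421463012695), (40.71220016479492, 104.29666137695312), 89.85823822021484)
```

View pics/w4.png

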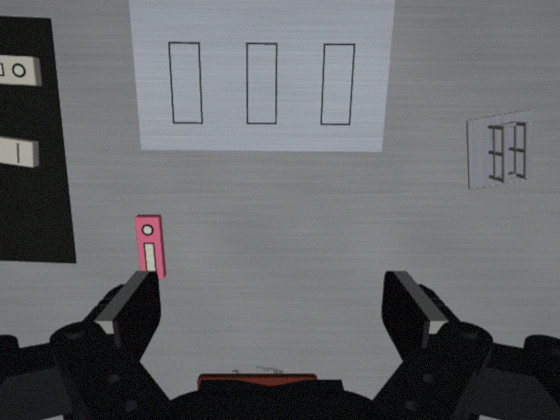

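The wrist view shows the three pockets (186,83), (262,83) and (338,84), and the stand (500,150). The mat on the left holds both cassettes: (18,70) is face up and (18,150) is face down. Moving over the mat for a close look.

Emit:
step_arm(commands=[[[0.2, 1.3, -0.1], [0, 0, 1.25], 85], [[0.4, 2.6, -0.3], [0, 0, 2.5], 85], [[0.6, 3.9, -0.4], [0, 0, 3.75], 85], [[0.8, 5.2, -0.6], [0, 0, 5], 85], [[1, 6.5, -0.7], [0, 0, 6.25], 85]])

```text
time: 5.32
ee_pos: [0.4981, 0.14, 0.3645]
tcp_rot: [[0.77, -0.638, -0.001], [-0.638, -0.77, -0.0], [-0.001, 0.001, -1.0]]
force: [0.5, -0.3, 0.3]
width: 0.0849
```

Emit:
step_arm(commands=[[[0.2, 1.3, -0.1], [0, 0, 1.25], 85], [[0.4, 2.6, -0.3], [0, 0, 2.5], 85], [[0.6, 3.9, -0.4], [0, 0, 3.75], 85], [[0.9, 5.3, -0.5], [0, 0, 5], 85], [[0.9, 5.3, -0.5], [0, 0, 5], 85]])

```text
time: 5.95
ee_pos: [0.5204, 0.2731, 0.3514]
tcp_rot: [[1.0, 0.003, -0.002], [0.003, -1.0, -0.0], [-0.002, 0.0, -1.0]]
force: [-0.2, -0.7, 0.5]
width: 0.0849
```

```bash
cat >> h.py <<'E'
def cass(p,top,thr=130,amin=300,amax=60000,zlo=.008,zhi=.04):
    X=cloud(p);img=p['color'].astype(int);sat=img.max(2)-img.min(2)
    m=((img.min(2)>thr)&(sat<40)&(abs(X[:,:,2]-top)<.006)).astype(np.uint8)
    n,l,st,c=cv2.connectedComponentsWithStats(m);out=[]
    for i in range(1,n):
        if amin<st[i,4]<amax:
            vs,us=np.where(l==i)
            P=np.array([atz(p,(u,v),top)[:2] for u,v in zip(us,vs)],np.float32)*1000
            r=cv2.minAreaRect(P);w,h=r[1];a=r[2]
            if w<h: a+=90
            if 70<max(w,h)<120 and 25<min(w,h)<50: out.append((c[i],r[0],(max(w,h),min(w,h)),(a+180)%180,np.nanmedian(X[:,:,2][l==i])))
    return out
E
python3 - <<'E'
from h import *
np.set_printoptions(precision=4,suppress=True)
p=shot('wrist');save(p,'w5');o=ctrl.observe();print(o['joint_positions'],o['ee_pos'],o['time'])
for r in cass(p,.019): print(r)
for r in ctrl.pinpoint('cassette_a_c',p): print(r,atz(p,r['xy'],.019))
E
```

```text
[19.8995  4.5674 81.269  -0.0192 94.2912 19.8751] [0.5206 0.2719 0.3518] 6.0
(array([244.7768,  90.8888]), (486.22723388671875, 361.212890625), (99.1285629272461, 35.57992172241211), 81.61040496826172, np.float64(0.01930857155962712))
(array([327.1265, 106.4722]), (591.479736328125, 340.994873046875), (99.10513305664062, 35.35258102416992), 87.3053970336914, np.float64(0.019400026213655996))
```

View pics/w5.png

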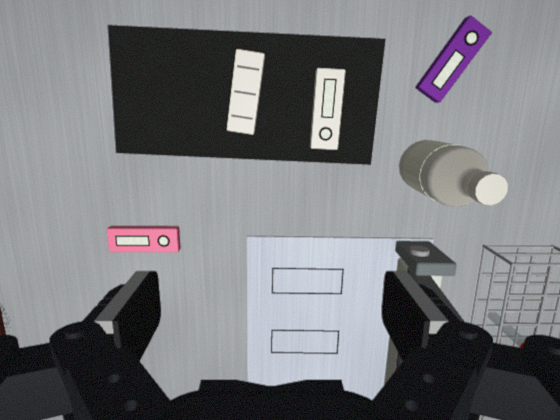

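The wrist view shows the face-down cassette (ribs) at (245,91) and the face-up one (window and well) at (327,106). The flask is at (450,175) and the purple cassette at (455,60). I'm taking the white face-up one first.

Emit:
step_arm(commands=[[[0.7, 0.7, -2], [0, 0, -0.1], 85], [[1.4, 1.4, -4], [0, 0, -0.2], 85], [[2.1, 2.1, -6], [0, 0, -0.34], 85], [[2.84, 2.76, -8], [0, 0, -0.34], 85], [[2.84, 2.76, -10], [0, 0, -0.34], 85]])

```text
time: 6.68
ee_pos: [0.5935, 0.34, 0.1016]
tcp_rot: [[0.999, -0.05, 0.001], [-0.05, -0.999, 0.0], [0.001, -0.0, -1.0]]
force: [1.2, -0.0, 0.4]
width: 0.0851
```

Emit:
step_arm(commands=[[[0, 0, -1.2], [0, 0, 0], 75], [[0, 0, -2.4], [0, 0, 0], 65], [[0, 0, -3.4], [0, 0, 0], 60], [[0, 0, -3.76], [0, 0, 0], 60], [[0, 0, -3.76], [0, 0, 0], 60]])

```text
time: 7.3
ee_pos: [0.5924, 0.3398, 0.0089]
tcp_rot: [[0.999, -0.049, -0.001], [-0.049, -0.999, -0.0], [-0.001, 0.0, -1.0]]
force: [0.1, 0.6, 0.3]
width: 0.0597
```

Emit:
step_arm(commands=[[[0, 0, -0.06], [0, 0, 0], 40], [[0, 0, -0.06], [0, 0, 0], 34], [[0, 0, -0.06], [0, 0, 0], 30], [[0, 0, -0.06], [0, 0, 0], 30], [[0, 0, -0.06], [0, 0, 0], 30]])

```text
time: 7.92
ee_pos: [0.5925, 0.3407, 0.0075]
tcp_rot: [[0.999, -0.047, 0.0], [-0.047, -0.999, 0.0], [0.0, -0.0, -1.0]]
force: [0.0, -0.2, -0.3]
width: 0.0298
```

```bash
python3 - <<'E'
from h import *
p=shot('wrist');save(p,'w6');o=ctrl.observe();print(o['joint_positions'],o['ee_pos'],o['time'],o['width'],o['force'])
E
```

```text
[2.32971402e+01 3.16150193e+01 8.55907940e+01 6.46040196e-04
 6.27932884e+01 2.59996655e+01] [0.59247859 0.3407079  0.00750931] 7.975 0.029830438218284346 [-0.94010778  0.26482859 -0.44004973]
```

View pics/w6.png

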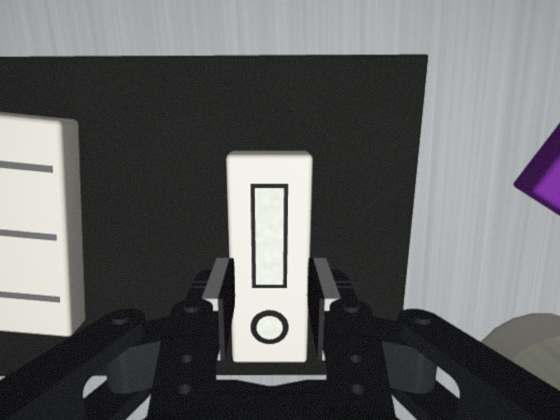

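Emit:
step_arm(commands=[[[0, 0, -0.06], [0, 0, 0], 24], [[0, 0, -0.06], [0, 0, 0], 20]])

```text
time: 8.22
ee_pos: [0.5923, 0.3406, 0.0057]
tcp_rot: [[0.999, -0.047, -0.0], [-0.047, -0.999, -0.0], [-0.0, 0.0, -1.0]]
force: [0.1, 0.5, 0.4]
width: 0.0197
```

```bash
python3 - <<'E'
from h import *
p=shot('wrist');save(p,'w7');o=ctrl.observe();print(o['ee_pos'],o['time'],o['width'],o['force'])
p=shot('side');save(p,'s7',(240,240,420,380),4)
E
```

```text
[0.59237352 0.34059313 0.00572968] 8.275 0.02002301085936337 [-0.08438207 -0.3384512   1.29077697]
```

View pics/w7.png

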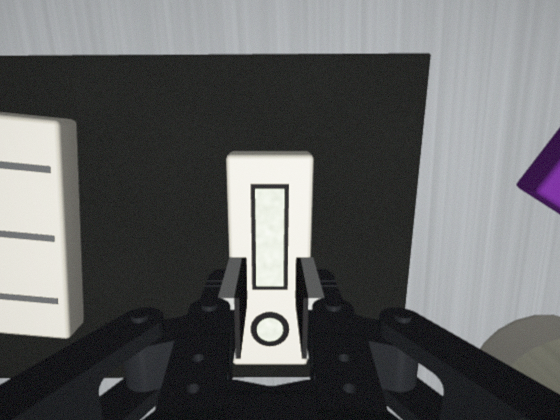

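View pics/s7.png

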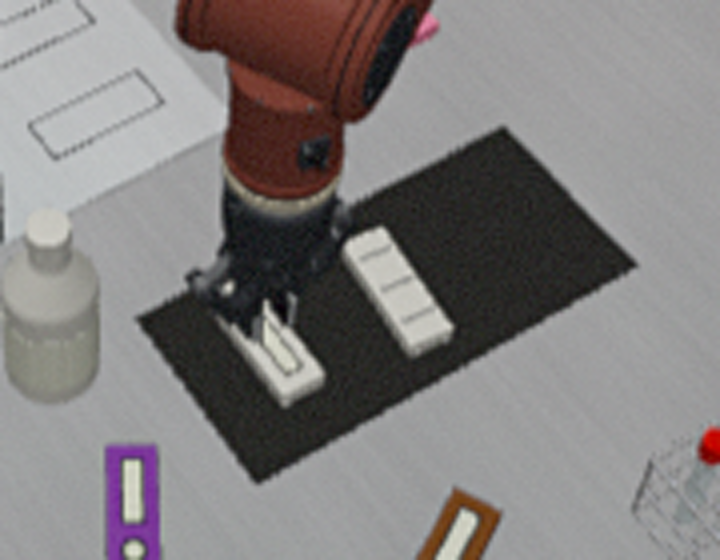

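```bash
python3 - <<'E'
from h import *
np.set_printoptions(precision=4,suppress=True)
p=shot('wrist');o=ctrl.observe()
print(proj(p,o['ee_pos']),np.array(p['mount']))
X=cloud(p)
for u,v in [(240,270),(243,300),(238,320),(238,345),(236,354),(303,300),(307,340),(307,354),(270,366),(270,300),(270,345),(225,355),(315,355)]: print(u,v,X[v,u],p['depth'][v,u])
s=shot('side');print(proj(s,o['ee_pos']))
Y=cloud(s); q=proj(s,o['ee_pos']).round().astype(int)
np.set_printoptions(precision=3)
for v in range(q[1]-14,q[1]+8,2): print(v,[(round(float(Y[v,u,0]),3),round(float(Y[v,u,1]),3),round(float(Y[v,u,2]),3)) for u in range(q[0]-6,q[0]+7,4)])
E
```

```text
[270.6452 256.0109] [[ 1.      0.001   0.0006 -0.    ]
 [-0.0011  0.9642  0.2652 -0.067 ]
 [-0.0003 -0.2652  0.9642 -0.1663]
 [ 0.      0.      0.      1.    ]]
240 270 [0.5818 0.3517 0.0456] 0.13691325
243 300 [0.5824 0.3413 0.0489] 0.13656798
238 320 [0.5823 0.344  0.0669] 0.11845649
238 345 [0.5817 0.3351 0.067 ] 0.12072677
236 354 [0.5808 0.3316 0.0668] 0.121811815
303 300 [0.603  0.3499 0.0665] 0.11698037
307 340 [0.6039 0.3366 0.0681] 0.11903435
307 354 [0.6039 0.3303 0.0664] 0.1222798
270 366 [0.5892 0.2784 0.0042] 0.19617994
270 300 [0.5914 0.3248 0.0194] 0.16925217
270 345 [0.5904 0.3023 0.0205] 0.17409469
225 355 [0.5837 0.3582 0.1039] 0.07900072
315 355 [0.6027 0.3568 0.1032] 0.07984343
[305.5034 325.8349]
312 [(0.611, 0.333, 0.082), (0.612, 0.35, 0.103), (0.582, 0.333, 0.058), (0.579, 0.347, 0.073)]
314 [(0.618, 0.341, 0.087), (0.613, 0.353, 0.098), (0.583, 0.335, 0.052), (0.583, 0.352, 0.072)]
316 [(0.618, 0.342, 0.079), (0.61, 0.35, 0.082), (0.582, 0.335, 0.041), (0.581, 0.351, 0.06)]
318 [(0.622, 0.348, 0.08), (0.612, 0.353, 0.079), (0.581, 0.335, 0.029), (0.579, 0.349, 0.046)]
320 [(0.616, 0.341, 0.057), (0.608, 0.349, 0.06), (0.581, 0.336, 0.02), (0.577, 0.348, 0.033)]
322 [(0.617, 0.343, 0.05), (0.608, 0.35, 0.051), (0.586, 0.342, 0.021), (0.576, 0.348, 0.021)]
324 [(0.607, 0.333, 0.018), (0.605, 0.348, 0.035), (0.588, 0.346, 0.019), (0.579, 0.353, 0.02)]
326 [(0.612, 0.338, 0.019), (0.603, 0.346, 0.022), (0.593, 0.352, 0.021), (0.582, 0.357, 0.018)]
328 [(0.61, 0.338, 0.006), (0.607, 0.352, 0.021), (0.598, 0.358, 0.021), (0.588, 0.364, 0.021)]
330 [(0.614, 0.343, 0.005), (0.609, 0.355, 0.018), (0.603, 0.365, 0.025), (0.592, 0.37, 0.022)]
332 [(0.616, 0.346, 0.001), (0.61, 0.357, 0.01), (0.607, 0.37, 0.024), (0.596, 0.374, 0.021)]
```

Emit:
step_arm(commands=[[[0, 0, -0.04], [0, 0, 0], 20], [[0, 0, -0.06], [0, 0, 0], 20], [[0, 0, -0.06], [0, 0, 0], 20]])

```text
time: 8.8
ee_pos: [0.5924, 0.3406, 0.0044]
tcp_rot: [[0.999, -0.047, -0.0], [-0.047, -0.999, -0.0], [-0.0, 0.0, -1.0]]
force: [0.2, -0.1, -1.1]
width: 0.0199
```

```bash
python3 - <<'E'
from h import *
np.set_printoptions(precision=4,suppress=True)
p=shot('wrist');o=ctrl.observe();print(o['width'],o['force'])
X=cloud(p)
for v in range(246,300,4): print(v,[f"{X[v,u,0]:.3f},{X[v,u,1]:.3f},{X[v,u,2]:.3f}" for u in (226,232,236,240,243,246,250)])
save(p,'w8',(200,230,350,390),5)
E
```

```text
0.020104901521819173 [0.2709 0.4532 0.3557]
246 ['0.572,0.346,0.003', '0.576,0.352,0.020', '0.578,0.352,0.019', '0.580,0.352,0.020', '0.581,0.352,0.020', '0.583,0.352,0.021', '0.584,0.352,0.020']
250 ['0.571,0.344,0.003', '0.576,0.350,0.019', '0.578,0.350,0.020', '0.580,0.350,0.019', '0.581,0.350,0.020', '0.582,0.350,0.020', '0.584,0.350,0.019']
254 ['0.571,0.342,0.004', '0.576,0.348,0.020', '0.578,0.348,0.020', '0.580,0.348,0.020', '0.581,0.348,0.018', '0.582,0.348,0.018', '0.584,0.348,0.020']
258 ['0.571,0.340,0.003', '0.578,0.352,0.034', '0.579,0.352,0.033', '0.581,0.352,0.034', '0.582,0.352,0.033', '0.582,0.346,0.019', '0.584,0.346,0.020']
262 ['0.571,0.338,0.004', '0.578,0.352,0.038', '0.580,0.352,0.037', '0.581,0.352,0.038', '0.582,0.352,0.038', '0.583,0.348,0.029', 'nan,nan,nan']
266 ['0.576,0.352,0.042', '0.579,0.352,0.041', '0.580,0.352,0.042', '0.582,0.352,0.041', '0.583,0.353,0.043', '0.583,0.346,0.028', '0.584,0.342,0.019']
270 ['0.577,0.352,0.045', '0.579,0.352,0.044', '0.580,0.352,0.044', '0.582,0.352,0.045', '0.583,0.352,0.045', '0.583,0.345,0.030', '0.583,0.341,0.020'
[... 359 characters left out ...]
,0.352,0.055', 'nan,nan,nan', '0.583,0.348,0.046', '0.582,0.340,0.031', '0.583,0.335,0.020']
286 ['0.578,0.353,0.059', '0.580,0.352,0.058', '0.581,0.351,0.057', '0.583,0.352,0.058', '0.583,0.347,0.047', '0.582,0.339,0.031', '0.583,0.333,0.019']
290 ['0.579,0.352,0.061', '0.581,0.352,0.061', '0.582,0.352,0.060', '0.583,0.352,0.060', '0.583,0.345,0.046', '0.582,0.337,0.031', '0.583,0.331,0.020']
294 ['0.579,0.352,0.064', '0.581,0.352,0.064', '0.582,0.352,0.063', '0.583,0.350,0.060', '0.583,0.344,0.048', '0.582,0.336,0.032', '0.583,0.329,0.019']
298 ['0.579,0.352,0.065', '0.581,0.352,0.065', '0.582,0.352,0.065', '0.583,0.349,0.060', '0.582,0.342,0.047', '0.582,0.334,0.033', '0.583,0.327,0.019']
```

View pics/w8.png

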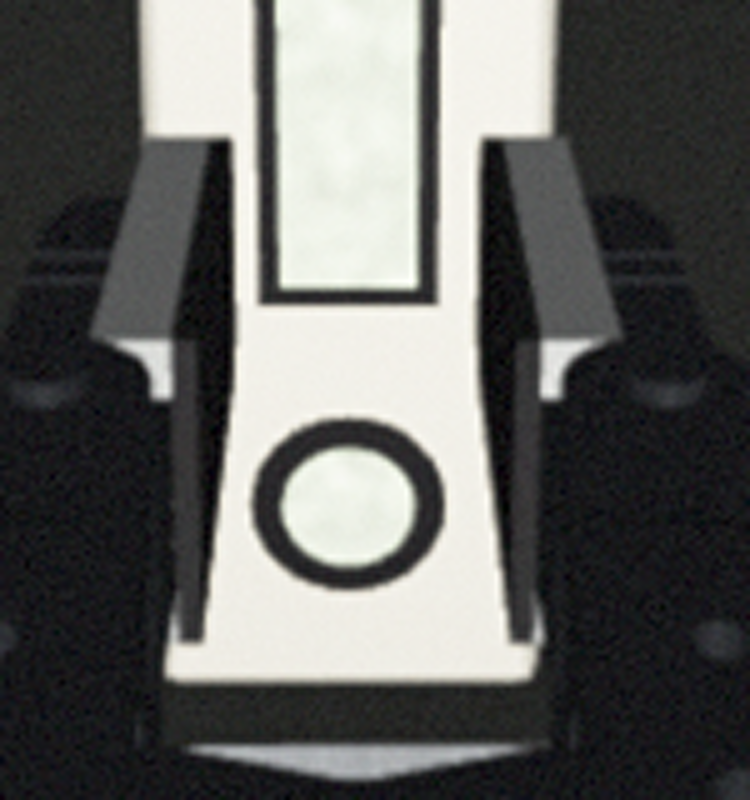

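The closed fingers end about 25 mm short of the stated TCP: tip z is about 0.03 at TCP z 0.0044. I'll open and go lower, watching the force.

Emit:
step_arm(commands=[[[0, 0, 0.1], [0, 0, 0], 60], [[0, 0, 0.1], [0, 0, 0], 60], [[0, 0, -0.3], [0, 0, 0], 60], [[0, 0, -0.5], [0, 0, 0], 60], [[0, 0, -0.6], [0, 0, 0], 60]])

```text
time: 9.48
ee_pos: [0.5918, 0.3403, -0.0117]
tcp_rot: [[0.999, -0.047, -0.002], [-0.047, -0.999, -0.001], [-0.001, 0.001, -1.0]]
force: [0.2, -0.1, -0.8]
width: 0.0596
```

Emit:
step_arm(commands=[[[0, 0, -0.1], [0, 0, 0], 60], [[0, 0, -0.2], [0, 0, 0], 60], [[0, 0, -0.2], [0, 0, 0], 60]])

```text
time: 9.85
ee_pos: [0.5924, 0.3406, -0.0157]
tcp_rot: [[0.999, -0.047, -0.0], [-0.047, -0.999, -0.0], [-0.0, 0.0, -1.0]]
force: [-0.4, -0.2, 0.4]
width: 0.06
```

```bash
python3 - <<'E'
from h import *
np.set_printoptions(precision=4,suppress=True)
p=shot('wrist');o=ctrl.observe();print(o['ee_pos'],o['width'],o['force'])
save(p,'w9',(150,150,400,390),3)
E
```

```text
[ 0.5925  0.3407 -0.0156] 0.06052807052374114 [ 0.0825 -0.4813  0.3813]
```

View pics/w9.png

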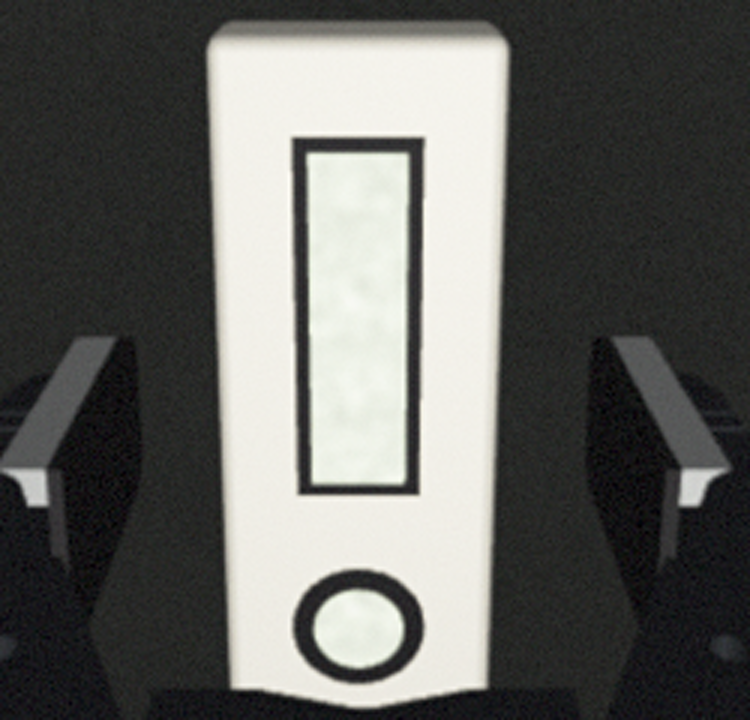

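Emit:
step_arm(commands=[[[0, 0, 0], [0, 0, 0], 45], [[0, 0, 0], [0, 0, 0], 30], [[0, 0, 0], [0, 0, 0], 20], [[0, 0, 0], [0, 0, 0], 20], [[0, 0, 0], [0, 0, 0], 20]])

```text
time: 10.52
ee_pos: [0.593, 0.3409, -0.015]
tcp_rot: [[0.999, -0.047, 0.001], [-0.047, -0.999, 0.0], [0.001, -0.0, -1.0]]
force: [-0.0, 0.6, 6.0]
width: 0.0343
```

```bash
python3 - <<'E'
from h import *
np.set_printoptions(precision=4,suppress=True)
p=shot('wrist');o=ctrl.observe();print(o['ee_pos'],o['width'],o['force'])
save(p,'w10',(150,150,400,390),3)
X=cloud(p)
T=np.eye(4);T[:3,:3]=o['tcp_rot'];T[:3,3]=o['ee_pos'];Y=(X-T[:3,3])@T[:3,:3]
for v in range(250,300,4): print(v,[f"{Y[v,u,0]:.3f},{Y[v,u,1]:.3f},{Y[v,u,2]:.3f}" for u in (212,216,220,224,228,232,236)])
E
```

```text
[ 0.593   0.3409 -0.015 ] 0.034181069216448326 [ 0.1656 -0.4507  4.3606]
250 ['-0.025,-0.010,-0.017', '-0.023,-0.010,-0.018', '-0.021,-0.010,-0.018', '-0.018,-0.016,-0.034', '-0.016,-0.016,-0.035', '-0.015,-0.016,-0.034', '-0.013,-0.016,-0.034']
254 ['-0.025,-0.008,-0.017', '-0.023,-0.008,-0.018', '-0.021,-0.008,-0.018', '-0.018,-0.014,-0.033', '-0.016,-0.014,-0.033', '-0.015,-0.015,-0.034', '-0.013,-0.015,-0.034']
258 ['-0.023,-0.011,-0.029', '-0.021,-0.011,-0.030', '-0.020,-0.011,-0.029', '-0.018,-0.013,-0.033', '-0.016,-0.013,-0.035', '-0.015,-0.013,-0.035', '-0.013,-0.013,-0.034']
262 ['-0.022,-0.011,-0.034', '-0.021,-0.011,-0.034', '-0.019,-0.011,-0.033', '-0.018,-0.011,-0.034', '-0.016,-0.011,-0.034', '-0.015,-0.011,-0.034', '-0.013,-0.011,-0.034']
266 ['-0.022,-0.010,-0.036', '-0.020,-0.011,-0.037', '-0.019,-0.011,-0.036', '-0.017,-0.011,-0.038', '-0.016,-0.010,-0.034', '-0.015,-0.010,-0.035', '-0.013,-0.010,-0.035']
270 ['-0.021,-0.011,-0.041', '-0.020,-0.011,-0.040', '-0.018,-0.011,-0.040', '-0.017,-0.010,-0.038', '-0.016,-0.008,-0.034', '-0.015,-0.008,-0.035', '-0.013,-0.00
[... 514 characters left out ...]
-0.004,-0.035']
286 ['-0.019,-0.011,-0.053', '-0.018,-0.011,-0.054', '-0.017,-0.009,-0.050', '-0.017,-0.004,-0.040', '-0.016,-0.001,-0.034', '-0.015,-0.002,-0.035', '-0.013,-0.002,-0.035']
290 ['-0.019,-0.011,-0.056', '-0.018,-0.011,-0.056', '-0.017,-0.008,-0.051', '-0.017,-0.002,-0.039', '-0.016,-0.000,-0.035', '-0.015,-0.000,-0.035', '-0.013,0.000,-0.034']
294 ['-0.019,-0.011,-0.059', '-0.017,-0.011,-0.059', '-0.017,-0.006,-0.050', '-0.017,-0.002,-0.042', '-0.017,0.002,-0.034', '-0.015,0.002,-0.035', '-0.013,0.002,-0.034']
298 ['-0.018,-0.010,-0.061', '-0.017,-0.010,-0.060', '-0.017,-0.005,-0.051', '-0.017,-0.000,-0.042', '-0.017,0.004,-0.034', '-0.015,0.003,-0.035', '-0.013,0.004,-0.035']
```

View pics/w10.png

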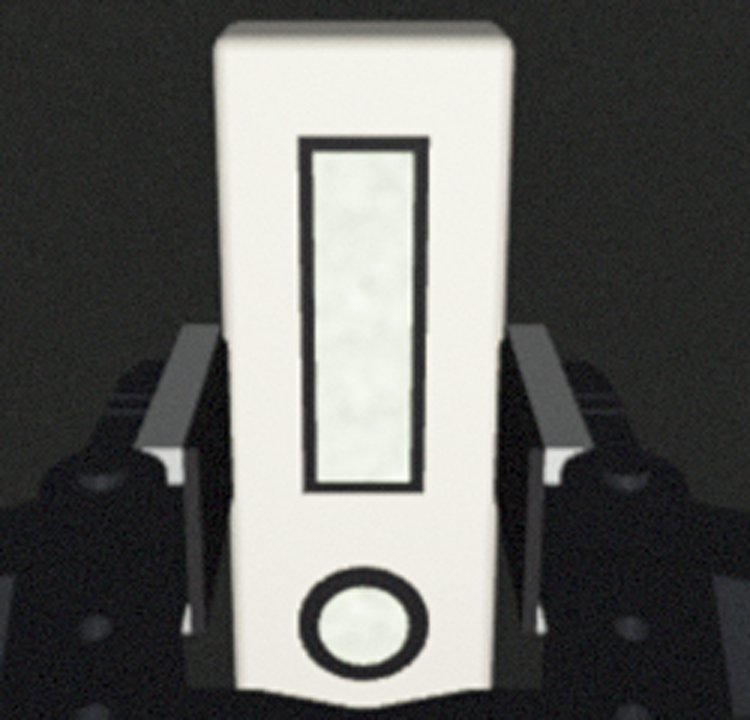

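Emit:
step_arm(commands=[[[0, 0, 0], [0, 0, 0], 45], [[0, 0, 0], [0, 0, 0], 45], [[0, 0, -0.12], [0, 0, 0], 45], [[0, 0, -0.22], [0, 0, 0], 45], [[0, 0, -0.22], [0, 0, 0], 45]])

```text
time: 11.2
ee_pos: [0.5921, 0.3405, -0.0217]
tcp_rot: [[0.999, -0.047, -0.001], [-0.047, -0.999, -0.0], [-0.001, 0.0, -1.0]]
force: [0.4, -0.0, 0.2]
width: 0.0451
```

Emit:
step_arm(commands=[[[0, 0, 0], [0, 0, 0], 35], [[0, 0, 0], [0, 0, 0], 20], [[0, 0, 0], [0, 0, 0], 20], [[0, 0, 0], [0, 0, 0], 20], [[0, 0, 0], [0, 0, 0], 20]])

```text
time: 11.82
ee_pos: [0.5928, 0.3408, -0.0207]
tcp_rot: [[0.999, -0.047, 0.001], [-0.047, -0.999, 0.0], [0.001, -0.0, -1.0]]
force: [1.3, -0.1, 0.8]
width: 0.0345
```

Emit:
step_arm(commands=[[[0, 0, 1.2], [0, 0, 0], 20], [[0, 0, 2.8], [0, 0, 0], 20], [[0, -1.2, 4.8], [0, 0, -1.25], 20], [[-0.2, -2.4, 4.8], [0, 0, -2.5], 20], [[-0.3, -3.6, 4.8], [0, 0, -3.75], 20]])

```text
time: 12.45
ee_pos: [0.5848, 0.2499, 0.0997]
tcp_rot: [[0.839, -0.545, 0.001], [-0.545, -0.839, 0.0], [0.0, -0.001, -1.0]]
force: [0.4, -0.1, -0.8]
width: 0.0344
```

Emit:
step_arm(commands=[[[-0.1, -1.3, 0], [0, 0, -1.25], 20], [[-0.2, -2.6, 0], [0, 0, -2.5], 20], [[-0.3, -3.9, 0], [0, 0, -3.75], 20], [[-0.4, -5.2, 0], [0, 0, -5], 20], [[-0.45, -6.3, 0], [0, 0, -6.25], 20]])

```text
time: 13.08
ee_pos: [0.5729, 0.092, 0.0985]
tcp_rot: [[0.121, -0.993, -0.001], [-0.993, -0.121, -0.0], [-0.0, 0.001, -1.0]]
force: [-0.2, 0.8, -1.5]
width: 0.0347
```

Emit:
step_arm(commands=[[[0, 0, 0], [0, 0, -0.95], 20], [[0, 0, 0], [0, 0, -0.95], 20], [[0, 0, 0], [0, 0, -0.95], 20]])

```text
time: 13.45
ee_pos: [0.5735, 0.0934, 0.0987]
tcp_rot: [[-0.002, -1.0, -0.001], [-1.0, 0.002, 0.0], [-0.0, 0.001, -1.0]]
force: [0.3, -0.0, -0.6]
width: 0.0345
```

```bash
python3 - <<'E'
from h import *
np.set_printoptions(precision=4,suppress=True)
p=shot('wrist');o=ctrl.observe();print(o['ee_pos'],o['tcp_rot'],o['width'],o['force'],o['joint_positions'])
save(p,'w11')
X=cloud(p)
R=np.array(o['tcp_rot']);Y=(X-o['ee_pos'])@R
img=p['color'].astype(int)
m=(img.min(2)>130)&(abs(Y[:,:,2]+.04)<.008)
P=Y[m][:,:2].astype(np.float32)*1000
print(np.median(Y[m][:,2]),cv2.minAreaRect(P),P.min(0),P.max(0))
for r in ctrl.pinpoint('pocket1',p): print(r,atz(p,r['xy'],.004))
E
```

```text
[0.5735 0.0936 0.0988] [[-0.0027 -1.     -0.0004]
 [-1.      0.0027  0.0001]
 [-0.0001  0.0004 -1.    ]] 0.034449174102014354 [ 0.7323 -0.2437 -1.0298] [ 1.4904 12.5476 99.8318  0.0047 67.644  91.6411]
-0.040273176050835836 ((-5.602252960205078, -5.877040863037109), (47.560874938964844, 87.14447021484375), 0.29798251390457153) [-29.3759 -49.3795] [18.3487 37.7634]
{'xy': [416.5, 204.1], 'conf': 0.72} [ 0.5752 -0.0113  0.004 ]
```

View pics/w11.png

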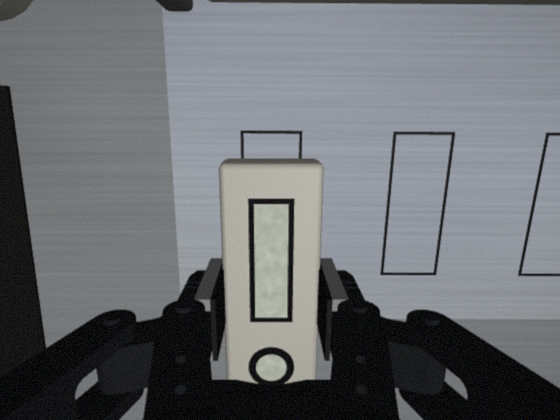

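```bash
python3 - <<'E'
from h import *
np.set_printoptions(precision=4,suppress=True)
p=shot('wrist')
for uv in [(241.5,132),(301.5,132),(395,133),(454,133.5),(436,274.5),(382,274)]: print(uv,atz(p,uv,.004))
save(p,'w12',(220,110,480,300),3)
E
```

```text
(241.5, 132) [0.6262 0.1133 0.004 ]
(301.5, 132) [0.6261 0.0724 0.004 ]
(395, 133) [0.6253 0.0086 0.004 ]
(454, 133.5) [ 0.6249 -0.0317  0.004 ]
(436, 274.5) [ 0.5203 -0.0315  0.004 ]
(382, 274) [0.5208 0.0094 0.004 ]
```

View pics/w12.png

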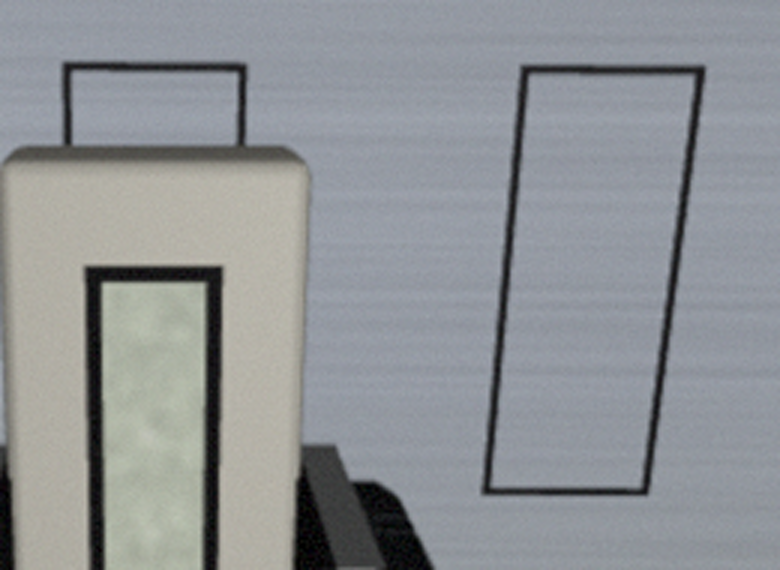

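Emit:
step_arm(commands=[[[0, -0.02, -1.5], [0, 0, 0], 20], [[0, -0.02, -3], [0, 0, 0], 20], [[0, -0.02, -4.2], [0, 0, 0], 20], [[0, -0.02, -4.6], [0, 0, 0], 20], [[0, -0.02, -4.7], [0, 0, 0], 20]])

```text
time: 14.22
ee_pos: [0.5737, 0.0928, -0.0186]
tcp_rot: [[-0.005, -1.0, -0.0], [-1.0, 0.005, -0.0], [0.0, 0.0, -1.0]]
force: [0.9, -0.4, 0.1]
width: 0.0344
```

Emit:
step_arm(commands=[[[0, 0, -0.03], [0, 0, 0], 20], [[0, 0, -0.03], [0, 0, 0], 20], [[0, 0, -0.03], [0, 0, 0], 50], [[0, 0, -0.03], [0, 0, 0], 60], [[0, 0, -0.03], [0, 0, 0], 60]])

```text
time: 14.85
ee_pos: [0.5739, 0.0927, -0.019]
tcp_rot: [[-0.005, -1.0, 0.0], [-1.0, 0.005, 0.0], [-0.0, -0.0, -1.0]]
force: [-0.3, -0.2, 0.2]
width: 0.0598
```

Emit:
step_arm(commands=[[[0, 0, 1.5], [0, 0, 0], 70], [[0, 0, 3.5], [0, 0, 0], 85], [[0, 0, 5.5], [0, 0, 0], 85], [[0, 0, 6], [0, 0, 0], 85], [[0, 0, 6], [0, 0, 0], 85]])

```text
time: 15.48
ee_pos: [0.5743, 0.0927, 0.1315]
tcp_rot: [[-0.005, -1.0, 0.002], [-1.0, 0.005, 0.0], [-0.0, -0.002, -1.0]]
force: [0.1, 0.1, 0.3]
width: 0.085
```

```bash
python3 - <<'E'
from h import *
np.set_printoptions(precision=4,suppress=True)
p=shot('wrist');o=ctrl.observe();print(o['ee_pos'],o['force'],o['time'])
save(p,'w13')
for r in cass(p,.020): print(r)
E
```

```text
[0.5731 0.0927 0.1297] [-0.433  -0.1     0.1779] 15.525
(array([271.3091, 197.5989]), (575.199462890625, 92.33916473388672), (97.65266418457031, 34.23330307006836), 179.79918670654297, np.float64(0.02038255104777309))
```

View pics/w13.png

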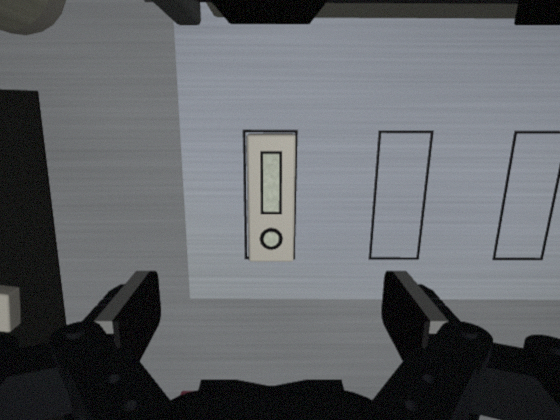

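Emit:
step_arm(commands=[[[-0.4, 0.9, 1], [0, 0, 1.2], 85], [[-0.8, 1.8, 2], [0, 0, 2.4], 85], [[-1.2, 2.7, 3], [0, 0, 3.6], 85], [[-1.6, 3.6, 4], [0, 0, 4.8], 85], [[-2, 4.5, 4.8], [0, 0, 6], 85]])

```text
time: 16.15
ee_pos: [0.5224, 0.2056, 0.2488]
tcp_rot: [[0.743, -0.669, -0.004], [-0.669, -0.743, -0.001], [-0.002, 0.003, -1.0]]
force: [0.6, -0.1, 0.3]
width: 0.0852
```

Emit:
step_arm(commands=[[[-0.4, 0.9, 0], [0, 0, 1.1], 85], [[-0.8, 1.9, 0], [0, 0, 2.2], 85], [[-1.1, 2.8, 0], [0, 0, 3.3], 85], [[-1.3, 3.8, 0], [0, 0, 4.2], 85], [[-1.3, 3.8, 0], [0, 0, 4.2], 85]])

```text
time: 16.77
ee_pos: [0.4897, 0.301, 0.2477]
tcp_rot: [[0.989, -0.149, -0.004], [-0.149, -0.989, -0.002], [-0.004, 0.002, -1.0]]
force: [0.2, -0.3, -0.8]
width: 0.0848
```

```bash
cat >> h.py <<'E'
from scipy.spatial.transform import Rotation as Ro
OFF=0.026
def grasp(tip,Ldir,tilt,flip=1):
    """tip centre pos; jaws perpendicular to horizontal Ldir; body leans to +Ldir by tilt deg."""
    L=np.array([np.cos(np.radians(Ldir)),np.sin(np.radians(Ldir)),0]);Z=np.array([0,0,1.])
    t=np.radians(tilt);z=-np.sin(t)*L-np.cos(t)*Z
    x=flip*np.cross(L,Z);y=np.cross(z,x)   # L x Z = W (dir-90)
    R=np.stack([x,y,z],1);return np.array(tip)+OFF*z,R
def delta(P,R,P0=None,R0=None):
    o=ctrl.observe();P0=np.array(o['ee_pos']) if P0 is None else P0;R0=np.array(o['tcp_rot']) if R0 is None else R0
    rv=np.degrees(Ro.from_matrix(R@R0.T).as_rotvec())/8
    print('shift',np.round((P-P0)/.025,3),'n',np.round(np.linalg.norm(P-P0)/.025/2.5,1),'rot',np.round(rv,3),'n',np.round(np.linalg.norm(rv)/1.33,1))
E
python3 - <<'E'
from h import *
np.set_printoptions(precision=4,suppress=True)
p=shot('wrist');o=ctrl.observe();print(o['ee_pos'],o['joint_positions'],o['time'])
save(p,'w14')
C=cass(p,.019)
for r in C: print(r)
c=C[0];a=c[3];L=np.array([np.cos(np.radians(a)),np.sin(np.radians(a)),0])
tip=np.array([c[1][0]/1000,c[1][1]/1000,0])+.028*L
for h in (.06,.0115):
    tip[2]=h;P,R=grasp(tip,a,40);print(P,R);delta(P,R)
E
```

```text
[0.4901 0.3001 0.2481] [23.6262  4.6072 92.1202 -0.0169 83.5208 32.3465] 16.825
(array([259.176 , 114.9084]), (485.70648193359375, 361.4777526855469), (97.98809814453125, 34.84381866455078), 81.689208984375, np.float64(0.019312897509789845))
(array([356.4273, 335.2064]), (563.9697875976562, 94.14874267578125), (79.13436126708984, 36.99613952636719), 179.58695220947266, np.float64(0.020166806772211193))
[0.4873 0.3726 0.0401] [[ 0.9895 -0.1107 -0.0929]
 [-0.1445 -0.758  -0.636 ]
 [ 0.      0.6428 -0.766 ]]
shift [-0.112  2.903 -8.32 ] n 3.5 rot [-4.93   0.714  0.058] n 3.7
[ 0.4873  0.3726 -0.0084] [[ 0.9895 -0.1107 -0.0929]
 [-0.1445 -0.758  -0.636 ]
 [ 0.      0.6428 -0.766 ]]
shift [ -0.112   2.903 -10.26 ] n 4.3 rot [-4.93   0.714  0.058] n 3.7
```

View pics/w14.png

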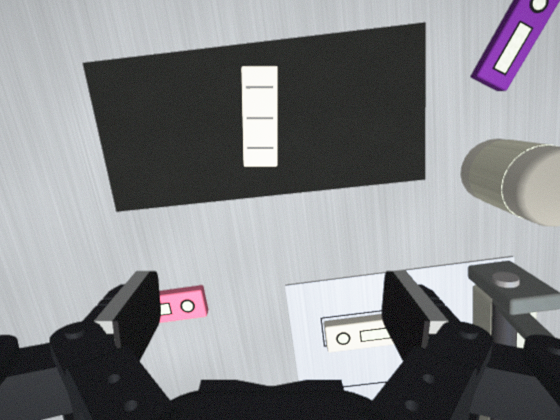

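Emit:
step_arm(commands=[[[0, 0.7, -1.8], [-1.2, 0.17, 0.01], 70], [[-0.05, 1.4, -3.6], [-2.4, 0.35, 0.03], 60], [[-0.08, 2.1, -5.4], [-3.6, 0.53, 0.05], 60], [[-0.11, 2.9, -7.2], [-4.93, 0.71, 0.06], 60], [[-0.11, 2.9, -8.3], [-4.93, 0.71, 0.06], 60]])

```text
time: 17.45
ee_pos: [0.4813, 0.369, 0.0258]
tcp_rot: [[0.99, -0.097, -0.102], [-0.14, -0.748, -0.649], [-0.014, 0.657, -0.754]]
force: [-1.8, -0.7, -2.3]
width: 0.0597
```

```bash
python3 - <<'E'
from h import *
np.set_printoptions(precision=4,suppress=True)
o=ctrl.observe();print(o['joint_positions'],o['ee_pos'])
P,R=grasp([.4897,.3892,.0115],81.69,40);delta(P,R)
p=shot('wrist');save(p,'w15')
E
```

```text
[ 43.554   50.0569  65.0953 -23.8579  98.682   54.919 ] [0.4813 0.369  0.0258]
shift [ 0.241  0.146 -1.369] n 0.6 rot [ 0.115 -0.115 -0.035] n 0.1
```

View pics/w15.png

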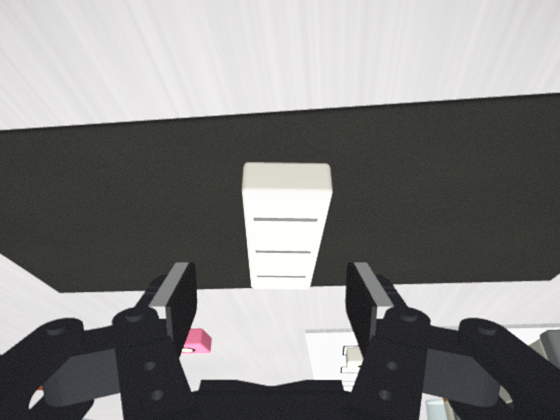

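Emit:
step_arm(commands=[[[0, 0, 0], [0, 0, 0], 60], [[0, 0, 0], [0, 0, 0], 60], [[0, 0, -0.8], [0, 0, 0], 60], [[0, 0, -1.6], [0, 0, 0], 60], [[0, 0, -1.8], [0, 0, 0], 60]])

```text
time: 18.12
ee_pos: [0.4873, 0.3714, -0.0037]
tcp_rot: [[0.99, -0.109, -0.091], [-0.142, -0.759, -0.636], [0.001, 0.642, -0.766]]
force: [-0.1, -1.1, -0.1]
width: 0.0599
```

```bash
python3 - <<'E'
from h import *
np.set_printoptions(precision=4,suppress=True)
p=shot('wrist');save(p,'w16')
o=ctrl.observe();print(o['joint_positions'],o['ee_pos'],o['force'])
P,R=grasp([.4897,.3892,.0115],81.69,40);delta(P,R)
E
```

```text
[ 43.3487  52.0067  64.9379 -23.7289  95.803   56.1177] [ 0.4873  0.3715 -0.004 ] [-0.3949 -0.0023 -0.0315]
shift [ 0.001  0.048 -0.177] n 0.1 rot [ 0.     0.004 -0.019] n 0.0
```

View pics/w16.png

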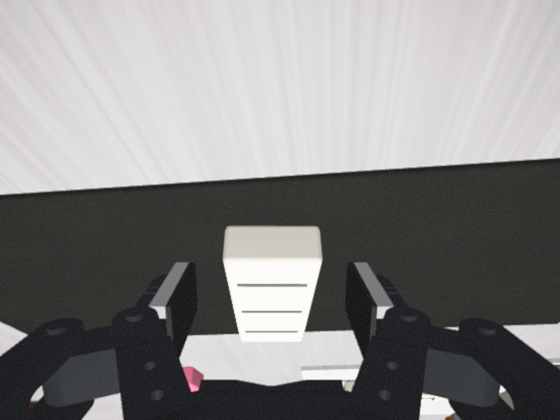

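Centred. Lower slightly and close.

Emit:
step_arm(commands=[[[0, 0, -0.15], [0, 0, 0], 50], [[0, 0, -0.15], [0, 0, 0], 40], [[0, 0, -0.15], [0, 0, 0], 20], [[0, 0, -0.15], [0, 0, 0], 20], [[0, 0, -0.15], [0, 0, 0], 20]])

```text
time: 18.8
ee_pos: [0.4887, 0.3729, -0.0052]
tcp_rot: [[0.99, -0.111, -0.088], [-0.142, -0.76, -0.634], [0.003, 0.64, -0.768]]
force: [0.3, 1.6, 0.8]
width: 0.0341
```

Emit:
step_arm(commands=[[[0, 0, 0], [0, 0, 0], 20], [[0, 0, 0.1], [0, 0, 0], 20], [[0, 0, 0.5], [0, 0, 0], 20], [[0, 0, 1.5], [0, 0, 0], 20], [[0, 0, 3], [0, 0, 0], 20]])

```text
time: 19.42
ee_pos: [0.4881, 0.3722, 0.0707]
tcp_rot: [[0.99, -0.11, -0.09], [-0.142, -0.759, -0.635], [0.002, 0.642, -0.767]]
force: [1.1, 0.6, -0.5]
width: 0.0339
```

```bash
python3 - <<'E'
from h import *
np.set_printoptions(precision=4,suppress=True)
p=shot('wrist');save(p,'w17')
o=ctrl.observe();print(o['joint_positions'],o['ee_pos'],o['force'],o['width'])
R=np.array(o['tcp_rot']);Y=(cloud(p)-o['ee_pos'])@R
for uv in [(272,235),(272,250),(272,262),(272,275),(272,300),(272,320)]: print(uv,Y[uv[1],uv[0]])
E
```

```text
[ 43.3644  46.1706  64.5913 -24.132  100.904   53.889 ] [0.4908 0.3744 0.0777] [2.8908 2.833  4.0802] 0.03414525687134591
(272, 235) [-0.0017 -0.0237 -0.0242]
(272, 250) [-0.0017 -0.0202 -0.0307]
(272, 262) [-0.0017 -0.0167 -0.0334]
(272, 275) [-0.0016 -0.0105 -0.0311]
(272, 300) [-0.0015  0.0085 -0.0154]
(272, 320) [-0.0015  0.0277  0.0002]
```

View pics/w17.png

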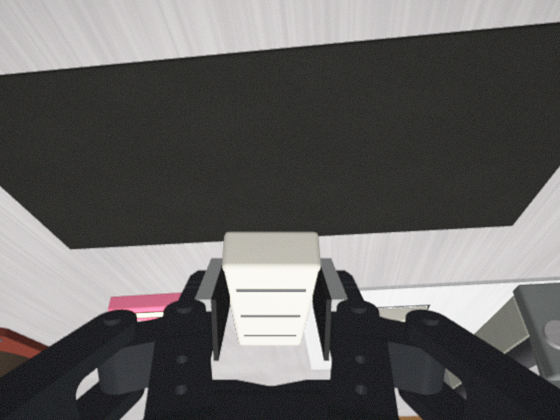

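```bash
cat >> h.py <<'E'
def inhand(p,o,show=True):
    """fit cassette in tool yz: returns points of white region"""
    R=np.array(o['tcp_rot']);Y=(cloud(p)-o['ee_pos'])@R
    img=p['color'].astype(int)
    m=(img.min(2)>110)&(abs(Y[:,:,0])<.012)&(Y[:,:,2]<.06)&(Y[:,:,2]>-.09)&(abs(Y[:,:,1])<.08)
    return Y,m
E
python3 - <<'E'
from h import *
np.set_printoptions(precision=4,suppress=True)
p=shot('wrist');o=ctrl.observe();print(o['ee_pos'])
Y,m=inhand(p,o)
u=272
for v in range(222,350,5): print(v,p['color'][v,u],Y[v,u])
E
```

```text
[0.4914 0.375  0.0766]
222 [41 41 39] [0.0006 0.0183 0.1109]
227 [54 49 46] [0.0006 0.0236 0.1149]
232 [141 140 134] [ 0.0001 -0.0213 -0.0322]
237 [186 185 175] [ 0.0001 -0.0197 -0.0334]
242 [192 188 178] [ 0.0001 -0.0181 -0.0344]
247 [190 186 176] [ 0.0001 -0.017  -0.0368]
252 [186 183 176] [ 0.0001 -0.0153 -0.0377]
257 [193 189 179] [ 0.0001 -0.0143 -0.04  ]
262 [191 189 179] [ 0.0001 -0.013  -0.0414]
267 [243 241 234] [ 0.0001 -0.0115 -0.0424]
272 [248 248 242] [ 0.0001 -0.0087 -0.0406]
277 [249 248 243] [ 0.0001 -0.0054 -0.0378]
282 [249 248 243] [ 0.0001 -0.0021 -0.0352]
287 [250 250 245] [ 0.0002  0.0016 -0.032 ]
292 [231 228 221] [ 0.0002  0.0057 -0.0283]
297 [249 248 243] [ 0.0002  0.0094 -0.0255]
302 [249 248 242] [ 0.0002  0.0141 -0.0211]
307 [248 247 241] [ 0.0002  0.0186 -0.0175]
312 [249 248 242] [ 0.0003  0.0237 -0.0131]
317 [208 209 202] [ 0.0003  0.0285 -0.0093]
322 [248 247 241] [ 0.0003  0.0338 -0.0051]
327 [248 248 242] [0.0003 0.0404 0.0009]
332 [250 248 243] [0.0004 0.0463 0.0057]
337 [244 242 235] [0.0004 0.0537 0.0122]
342 [248 247 241] [0.0004 0.0596 0.0162]
347 [208 206 207] [0.0018 0.2891 0.3371]
```

```bash
cat >> h.py <<'E'
XS=9.7; SC=np.array([.4797,-.3543])
def standpose(ct,a,side,zc,off=(0,0)):
    """tool pose for cassette upright in stand. side=-1: body on -ys side; +1: body on +ys. a: angle of surface vs tool (deg, tilt when lying)"""
    xs=np.array([np.cos(np.radians(XS)),np.sin(np.radians(XS)),0]);ys=np.array([-xs[1],xs[0],0]);Z=np.array([0,0,1.])
    t=np.radians(a)
    z=-np.sin(t)*Z-side*np.cos(t)*ys; x=xs; y=np.cross(z,x);R=np.stack([x,y,z],1)
    c=np.array([*SC,zc])+off[0]*xs+off[1]*ys
    return c-R@np.array(ct),R
E
python3 - <<'E'
from h import *
np.set_printoptions(precision=4,suppress=True)
o=ctrl.observe();print(o['ee_pos'],o['tcp_rot'])
for zc in (.125,.055):
    P,R=standpose((0,.021,-.0045),39.5,-1,zc);print(P,R);delta(P,R)
E
```

```text
[0.4914 0.375  0.0766] [[ 0.9898 -0.1158 -0.0824]
 [-0.1418 -0.7637 -0.6299]
 [ 0.0101  0.6351 -0.7723]]
[ 0.4769 -0.3377  0.1383] [[ 0.9857  0.1072 -0.13  ]
 [ 0.1685 -0.627   0.7606]
 [ 0.     -0.7716 -0.6361]]
shift [ -0.581 -28.509   2.471] n 11.4 rot [11.28   0.209  1.808] n 8.6
[ 0.4769 -0.3377  0.0683] [[ 0.9857  0.1072 -0.13  ]
 [ 0.1685 -0.627   0.7606]
 [ 0.     -0.7716 -0.6361]]
shift [ -0.581 -28.509  -0.329] n 11.4 rot [11.28   0.209  1.808] n 8.6
```

Emit:
step_arm(commands=[[[0, -0.5, 2], [0.8, 0, 0.1], 20], [[0, -2.2, 3.5], [1.8, 0, 0.2], 20], [[-0.1, -4.4, 4.5], [2.8, 0, 0.4], 20], [[-0.2, -6.6, 5], [3.8, 0.05, 0.5], 20], [[-0.3, -8.8, 5], [4.8, 0.1, 0.7], 20]])

```text
time: 20.15
ee_pos: [0.482, 0.1515, 0.1979]
tcp_rot: [[0.998, -0.014, -0.06], [-0.016, -1.0, -0.023], [-0.06, 0.024, -0.998]]
force: [1.6, -1.2, -0.7]
width: 0.0341
```

Emit:
step_arm(commands=[[[0, -2.3, 0], [1, 0, 0.2], 20], [[0, -4.6, 0], [2, 0, 0.4], 20], [[-0.1, -6.9, 0], [3, 0, 0.5], 20], [[-0.2, -9.2, 0], [4, 0, 0.7], 20], [[-0.2, -11.5, 0], [4, 0, 0.8], 20]])

```text
time: 20.78
ee_pos: [0.4746, -0.1385, 0.194]
tcp_rot: [[0.992, 0.087, -0.094], [0.123, -0.858, 0.499], [-0.037, -0.507, -0.861]]
force: [0.6, 0.9, 0.1]
width: 0.0343
```

```bash
python3 - <<'E'
from h import *
np.set_printoptions(precision=4,suppress=True)
o=ctrl.observe();print(o['ee_pos'],o['tcp_rot'],o['joint_positions'])
P,R=standpose((0,.021,-.0045),39.5,-1,.125);delta(P,R)
E
```

```text
[ 0.4746 -0.1385  0.194 ] [[ 0.9918  0.0872 -0.0938]
 [ 0.1227 -0.8577  0.4993]
 [-0.0369 -0.5067 -0.8614]] [-39.4828  12.0412  95.1574  19.1471  96.76   -47.7551]
shift [ 0.09  -7.969 -2.228] n 3.3 rot [2.516 0.106 0.282] n 1.9
```

Emit:
step_arm(commands=[[[0, -2.2, 0], [1, 0.05, 0.1], 20], [[0, -4.4, 0], [2, 0.1, 0.2], 20], [[0.1, -6.6, 0], [2.5, 0.1, 0.28], 20], [[0.1, -7.6, 0], [2.5, 0.1, 0.28], 20], [[0.1, -7.6, 0], [2.5, 0.1, 0.28], 20]])

```text
time: 21.4
ee_pos: [0.4779, -0.3269, 0.1938]
tcp_rot: [[0.986, 0.109, -0.128], [0.168, -0.63, 0.758], [0.002, -0.769, -0.64]]
force: [-0.0, 0.2, 0.1]
width: 0.034
```

Emit:
step_arm(commands=[[[0, 0, 0], [0, 0, 0], 20], [[0, 0, 0], [0, 0, 0], 20]])

```text
time: 21.65
ee_pos: [0.4788, -0.3237, 0.1955]
tcp_rot: [[0.985, 0.112, -0.131], [0.172, -0.63, 0.757], [0.002, -0.768, -0.64]]
force: [-0.5, -0.4, -0.8]
width: 0.0342
```

```bash
python3 - <<'E'
from h import *
np.set_printoptions(precision=4,suppress=True)
p=shot('wrist');o=ctrl.observe();print(o['ee_pos'],o['joint_positions'])
Y,m=inhand(p,o)
for v in range(232,350,10): print(v,p['color'][v,272],Y[v,272])
save(p,'w18')
P,R=standpose((0,.021,-.0045),39.5,-1,.125);delta(P,R)
for n in ('scene','side'):
    q=shot(n);save(q,n+'18')
E
```

```text
[ 0.4789 -0.3237  0.1954] [-54.1813  41.7968  63.369   22.8638 119.9208 -60.9557]
232 [132 131 125] [ 0.0003 -0.0229 -0.0313]
242 [178 178 171] [ 0.0003 -0.0201 -0.0347]
252 [180 178 168] [ 0.0003 -0.0174 -0.0379]
262 [180 179 169] [ 0.0003 -0.0151 -0.0418]
272 [121 119 112] [ 0.0003 -0.0107 -0.0407]
282 [121 120 112] [ 0.0004 -0.0042 -0.0355]
292 [89 89 87] [ 0.0004  0.0033 -0.0291]
302 [115 113 110] [ 0.0004  0.0114 -0.0225]
312 [121 121 110] [ 0.0005  0.0214 -0.0134]
322 [119 117 113] [ 0.0005  0.0321 -0.0045]
332 [118 115 106] [0.0006 0.0435 0.0046]
342 [120 117 109] [nan nan nan]
shift [-0.08  -0.56  -2.284] n 0.9 rot [ 0.036  0.024 -0.029] n 0.0
```

View pics/w18.png

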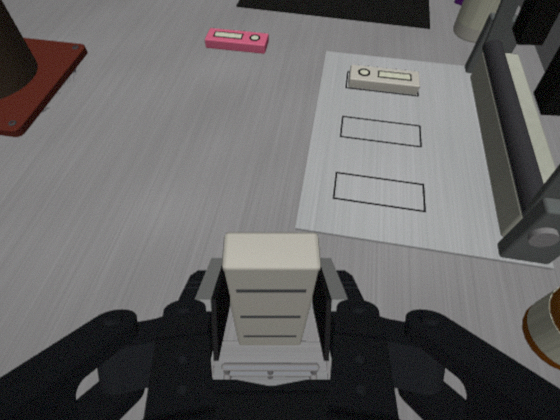

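View pics/scene18.png

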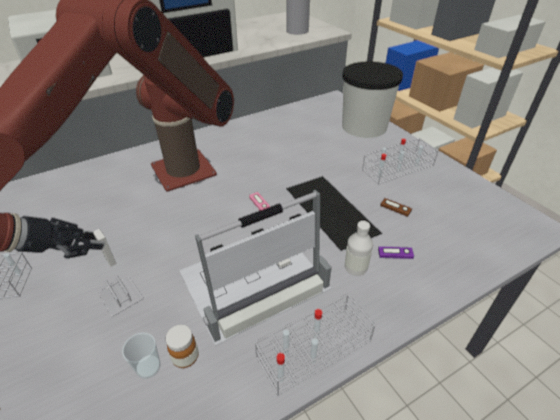

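Emit:
step_arm(commands=[[[-0.08, -0.56, -0.6], [0.03, 0.02, -0.03], 20], [[-0.08, -0.56, -1.4], [0.03, 0.02, -0.03], 20], [[-0.08, -0.56, -1.9], [0.03, 0.02, -0.03], 20], [[-0.08, -0.56, -1.9], [0.03, 0.02, -0.03], 20], [[-0.08, -0.56, -1.9], [0.03, 0.02, -0.03], 20]])

```text
time: 22.42
ee_pos: [0.4767, -0.3386, 0.1474]
tcp_rot: [[0.986, 0.106, -0.129], [0.167, -0.627, 0.761], [0.0, -0.772, -0.636]]
force: [-0.2, -0.8, -0.6]
width: 0.0342
```

```bash
python3 - <<'E'
from h import *
np.set_printoptions(precision=4,suppress=True)
q=shot('side');o=ctrl.observe();print(o['ee_pos'],o['joint_positions'],o['force'])
P,R=standpose((0,.021,-.0045),39.5,-1,.055);delta(P,R)
save(q,'side19',(160,130,290,230),6)
q=shot('scene');save(q,'scene19',(60,210,200,330),5)
E
```

```text
[ 0.4768 -0.3389  0.1477] [-55.038   46.0384  62.274   21.8658 117.4853 -62.744 ] [ 0.323  -0.0006 -0.486 ]
shift [ 0.002  0.046 -3.173] n 1.3 rot [0.004 0.004 0.011] n 0.0
```

View pics/side19.png

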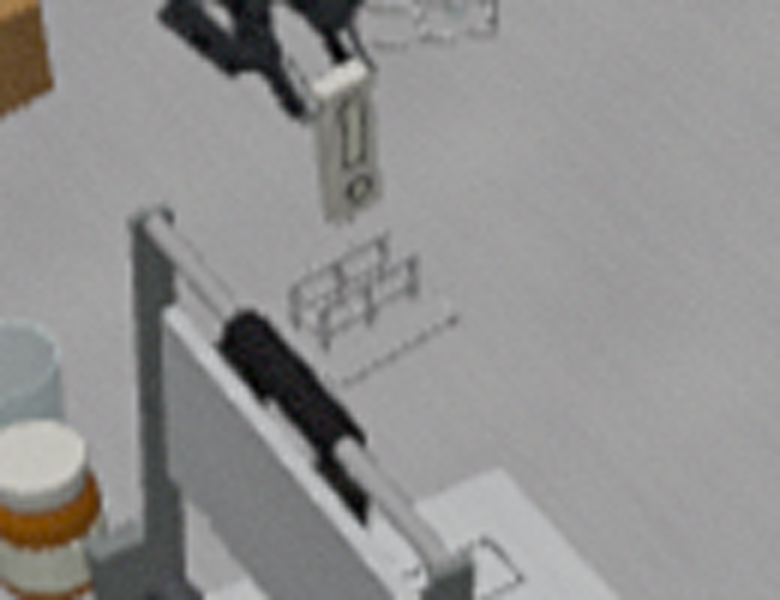

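View pics/scene19.png

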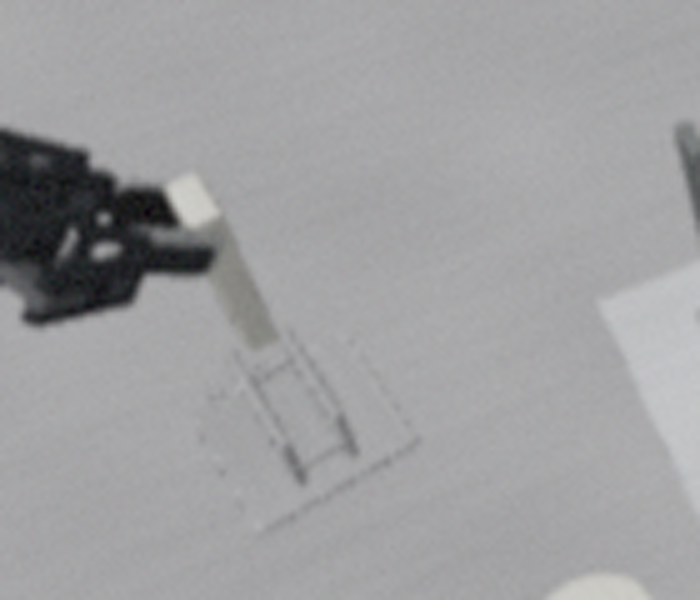

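Emit:
step_arm(commands=[[[0, 0.05, -0.6], [0, 0, 0], 20], [[0, 0.05, -1.2], [0, 0, 0], 20], [[0, 0.05, -1.8], [0, 0, 0], 20], [[0, 0.05, -2], [0, 0, 0], 20], [[0, 0.05, -2], [0, 0, 0], 20]])

```text
time: 23.15
ee_pos: [0.4763, -0.3373, 0.0963]
tcp_rot: [[0.986, 0.105, -0.129], [0.167, -0.626, 0.762], [-0.001, -0.773, -0.635]]
force: [-1.1, 0.2, -0.3]
width: 0.0338
```

```bash
python3 - <<'E'
from h import *
np.set_printoptions(precision=4,suppress=True)
q=shot('side');o=ctrl.observe();print(o['ee_pos'],o['force'])
P,R=standpose((0,.021,-.0045),39.5,-1,.055);delta(P,R)
save(q,'side20',(160,130,290,230),6)
q=shot('scene');save(q,'scene20',(60,210,200,330),5)
E
```

```text
[ 0.4765 -0.3376  0.0969] [-0.4331 -0.9706 -1.1142]
shift [ 0.014 -0.005 -1.143] n 0.5 rot [-0.003 -0.001  0.013] n 0.0
```

View pics/side20.png

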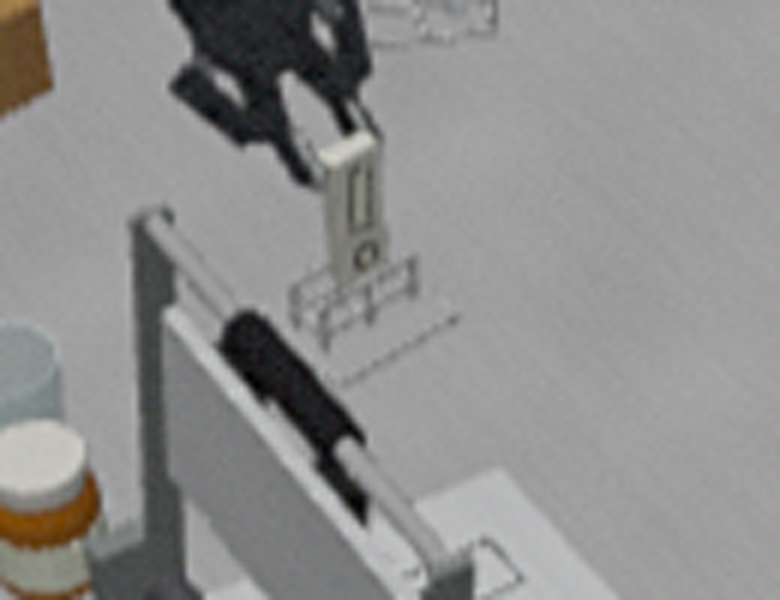

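View pics/scene20.png

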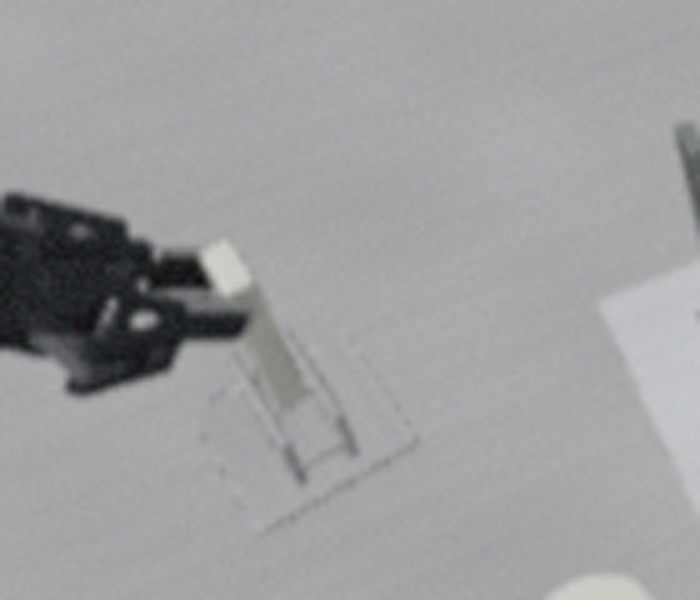

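Emit:
step_arm(commands=[[[0, 0, -0.4], [0, 0, 0], 20], [[0, 0, -0.8], [0, 0, 0], 20], [[0, 0, -1.05], [0, 0, 0], 20], [[0, 0, -1.12], [0, 0, 0], 20], [[0, 0, -1.12], [0, 0, 0], 20]])

```text
time: 23.88
ee_pos: [0.4765, -0.3375, 0.0688]
tcp_rot: [[0.986, 0.106, -0.129], [0.167, -0.627, 0.761], [-0.0, -0.772, -0.636]]
force: [-0.2, -0.2, -1.2]
width: 0.0343
```

```bash
python3 - <<'E'
from h import *
np.set_printoptions(precision=4,suppress=True)
q=shot('side');o=ctrl.observe();print(o['ee_pos'],o['force'])
save(q,'side21',(160,130,290,230),6)
q=shot('scene');save(q,'scene21',(60,210,200,330),5)
E
```

```text
[ 0.4766 -0.3377  0.0691] [ 0.6639  0.9045 -0.5408]
```

View pics/side21.png

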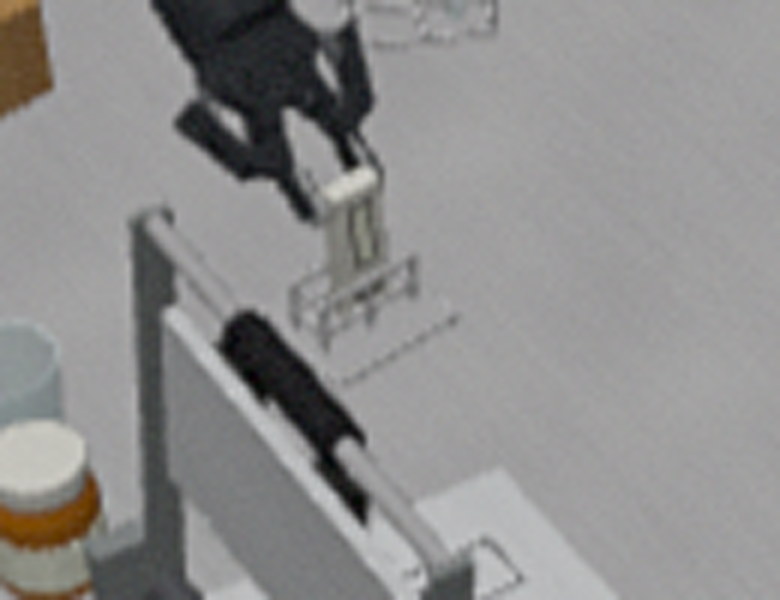

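View pics/scene21.png

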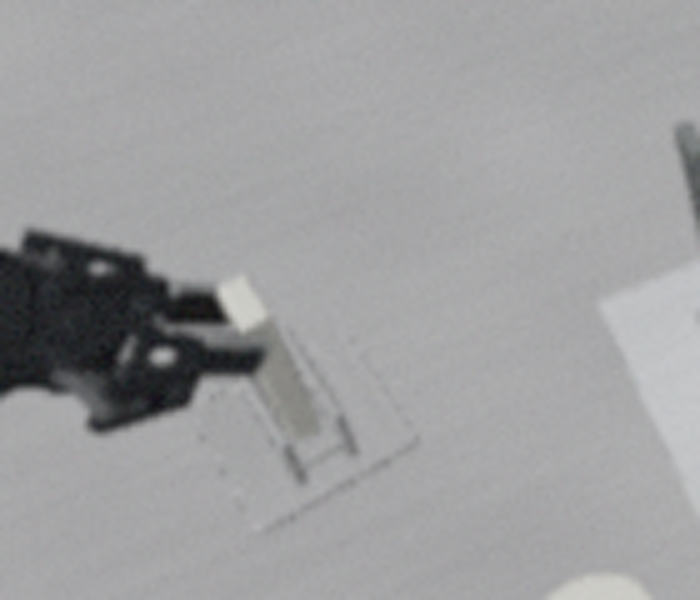

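Emit:
step_arm(commands=[[[0, 0, -0.03], [0, 0, 0], 20], [[0, 0, -0.03], [0, 0, 0], 50], [[0, 0, -0.03], [0, 0, 0], 65], [[0, 0, -0.03], [0, 0, 0], 70], [[0, 0, -0.03], [0, 0, 0], 70]])

```text
time: 24.6
ee_pos: [0.4765, -0.3376, 0.0683]
tcp_rot: [[0.986, 0.106, -0.129], [0.167, -0.627, 0.761], [-0.0, -0.772, -0.636]]
force: [0.3, 0.1, 0.3]
width: 0.0703
```

Emit:
step_arm(commands=[[[0.1, -0.76, 0.64], [0, 0, 0], 70], [[0.26, -1.5, 1.3], [0, 0, 0], 70], [[0.4, -2.4, 2.5], [0, 0, 0], 70], [[0.4, -2.4, 4], [0, 0, 0], 70], [[0.4, -2.4, 6], [0, 0, 0], 70]])

```text
time: 25.22
ee_pos: [0.486, -0.3973, 0.2178]
tcp_rot: [[0.986, 0.104, -0.129], [0.166, -0.625, 0.763], [-0.002, -0.773, -0.634]]
force: [0.6, 0.0, -0.8]
width: 0.0702
```

```bash
python3 - <<'E'
from h import *
np.set_printoptions(precision=4,suppress=True)
q=shot('side');o=ctrl.observe();print(o['ee_pos'],o['joint_positions'])
save(q,'side22',(160,130,290,230),6)
X=cloud(q)
img=q['color'].astype(int)
# target approach pose from +y side
s=.028
for up in (.12,.0):
    # tip point on cassette axis at height .054+s ; ct irrelevant -> ct such that tip at axis point
    P,R=standpose((0,0,-OFF),40,+1,.054+s+up);print(P,R);delta(P,R)
E
```

```text
[ 0.4873 -0.399   0.2267] [-56.7779  49.8881  47.3117  23.1341 128.0588 -59.7715]
[ 0.4831 -0.3739  0.1853] [[ 0.9857  0.1083  0.1291]
 [ 0.1685 -0.6336 -0.7551]
 [ 0.      0.766  -0.6428]]
shift [-0.171  1.003 -1.657] n 0.8 rot [-12.341  -2.082  -0.019] n 9.4
[ 0.4831 -0.3739  0.0653] [[ 0.9857  0.1083  0.1291]
 [ 0.1685 -0.6336 -0.7551]
 [ 0.      0.766  -0.6428]]
shift [-0.171  1.003 -6.457] n 2.6 rot [-12.341  -2.082  -0.019] n 9.4
```

View pics/side22.png

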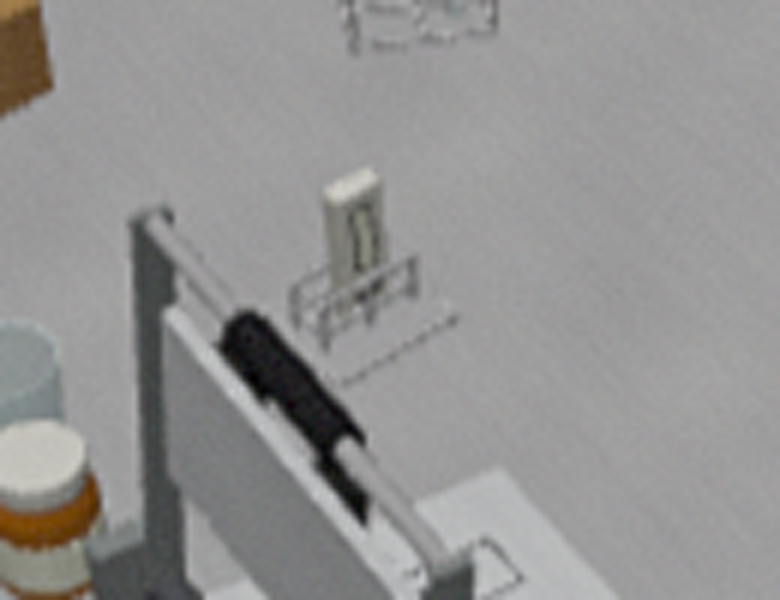

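Emit:
step_arm(commands=[[[0, 0.2, 0.5], [-1.23, -0.21, 0], 70], [[0, 0.4, 1], [-2.46, -0.42, 0], 70], [[0, 0.6, 1.5], [-3.7, -0.62, 0], 70], [[0, 0.8, 2], [-4.93, -0.83, 0], 70], [[0, 1, 2], [-6.16, -1.04, 0], 70]])

```text
time: 25.9
ee_pos: [0.4873, -0.3733, 0.2713]
tcp_rot: [[0.986, 0.167, 0.003], [0.167, -0.986, 0.0], [0.003, 0.0, -1.0]]
force: [-0.0, 0.9, 0.0]
width: 0.0697
```

Emit:
step_arm(commands=[[[0, 0.5, 0], [-1.23, -0.21, 0], 70], [[0, 1, 0], [-2.46, -0.42, 0], 70], [[0, 1, 0], [-3.7, -0.62, 0], 70], [[0, 1, 0], [-4.93, -0.83, 0], 70], [[0, 1, 0], [-6.16, -1.04, 0], 70]])

```text
time: 26.52
ee_pos: [0.487, -0.347, 0.2698]
tcp_rot: [[0.986, 0.106, 0.13], [0.168, -0.636, -0.753], [0.003, 0.764, -0.645]]
force: [-0.2, -1.6, 0.2]
width: 0.0701
```

```bash
python3 - <<'E'
from h import *
np.set_printoptions(precision=4,suppress=True)
p=shot('wrist');o=ctrl.observe();print(o['ee_pos'],o['joint_positions'])
save(p,'w23')
P,R=standpose((0,0,-OFF),40,+1,.082+.1);delta(P,R)
E
```

```text
[ 0.485  -0.3451  0.2647] [-19.8926  -8.9661 117.4763 -53.7264  55.7914  -4.0932]
shift [-0.078 -1.153 -3.976] n 1.7 rot [ 0.005 -0.012 -0.004] n 0.0
```

View pics/w23.png

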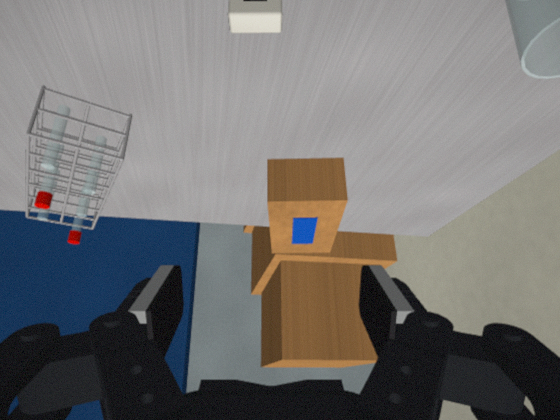

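Emit:
step_arm(commands=[[[-0.03, -0.4, -0.6], [0, 0, 0], 70], [[-0.06, -0.8, -1.2], [0, 0, 0], 70], [[-0.08, -1.15, -1.8], [0, 0, 0], 70], [[-0.08, -1.15, -2], [0, 0, 0], 70], [[-0.08, -1.15, -2], [0, 0, 0], 70]])

```text
time: 27.2
ee_pos: [0.484, -0.3769, 0.2176]
tcp_rot: [[0.986, 0.108, 0.125], [0.165, -0.642, -0.749], [-0.001, 0.759, -0.651]]
force: [0.7, -0.3, 0.5]
width: 0.0695
```

```bash
python3 - <<'E'
from h import *
np.set_printoptions(precision=4,suppress=True)
p=shot('wrist');o=ctrl.observe();print(o['ee_pos'],o['joint_positions'])
save(p,'w24')
X=cloud(p);img=p['color'].astype(int)
m=(img.min(2)>100)&(X[:,:,2]>.09)&(X[:,:,2]<.115)&(np.hypot(X[:,:,0]-SC[0],X[:,:,1]-SC[1])<.06)
P=X[m];print(m.sum(),np.nanmin(P,0),np.nanmax(P,0),np.median(P,0));print(cv2.minAreaRect((P[P[:,2]>.1][:,:2]*1000).astype(np.float32)))
P,R=standpose((0,0,-OFF),40,+1,.082);delta(P,R)
E
```

```text
[ 0.4844 -0.3767  0.2183] [-23.9422  -4.5739 118.6095 -56.2662  49.6527  -1.3758]
2602 [ 0.4594 -0.3644  0.09  ] [ 0.4967 -0.3429  0.1057] [ 0.4774 -0.3492  0.1034]
((478.0482177734375, -353.7672424316406), (36.09308624267578, 17.091203689575195), 8.350481986999512)
shift [-0.055  0.112 -6.119] n 2.4 rot [-0.069 -0.014  0.021] n 0.1
```

View pics/w24.png

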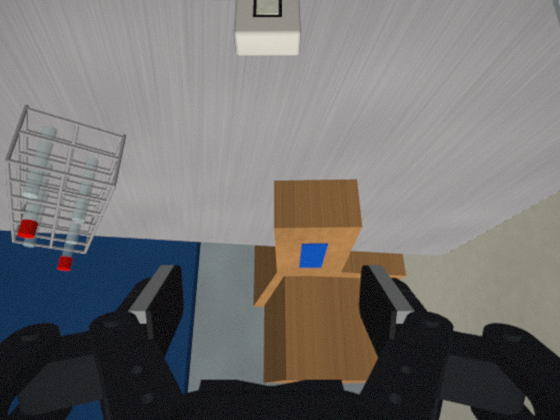

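```bash
sed -i 's/^XS=.*/XS=9.2; SC=np.array([.4783,-.3539])/' h.py; python3 - <<'E'
from h import *
P,R=standpose((0,0,-OFF),40,+1,.082);print(P);delta(P,R)
E
```

```text
[ 0.48148438 -0.37356095  0.06528752]
shift [-0.118  0.127 -6.119] n 2.4 rot [-0.069 -0.014 -0.042] n 0.1
```

Emit:
step_arm(commands=[[[-0.08, 0.1, -0.8], [-0.05, 0, 0], 70], [[-0.1, 0.13, -1.6], [-0.05, 0, 0], 70], [[-0.1, 0.13, -2.4], [-0.05, 0, 0], 70], [[-0.1, 0.13, -3], [-0.05, 0, 0], 70], [[-0.1, 0.13, -3], [-0.05, 0, 0], 70]])

```text
time: 27.88
ee_pos: [0.4817, -0.3727, 0.1425]
tcp_rot: [[0.986, 0.11, 0.126], [0.167, -0.636, -0.753], [-0.003, 0.764, -0.646]]
force: [0.1, -0.1, 0.3]
width: 0.0702
```

```bash
python3 - <<'E'
from h import *
np.set_printoptions(precision=4,suppress=True)
p=shot('wrist');o=ctrl.observe();print(o['ee_pos'],o['joint_positions'])
save(p,'w25')
P,R=standpose((0,0,-OFF),40,+1,.082);delta(P,R)
E
```

```text
[ 0.4823 -0.373   0.1436] [-23.435    2.3143 121.5272 -64.6464  45.2097  10.7963]
shift [-0.033 -0.022 -3.132] n 1.3 rot [-0.016 -0.014 -0.05 ] n 0.0
```

View pics/w25.png

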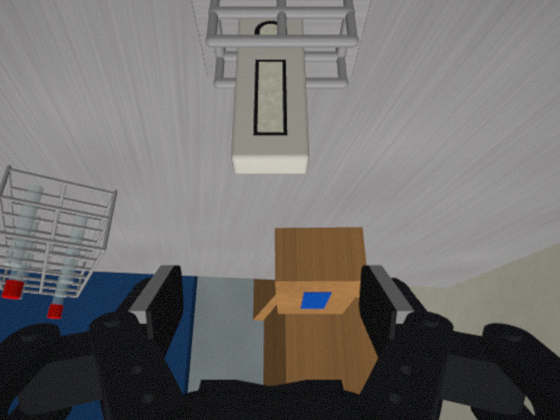

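```bash
python3 - <<'E'
from h import *
P,R=standpose((0,0,-OFF),45,+1,.084);print(P);delta(P,R)
E
```

```text
[ 0.48123938 -0.37204828  0.06561522]
shift [-0.043  0.038 -3.119] n 1.2 rot [ 0.6    0.088 -0.051] n 0.5
```

Emit:
step_arm(commands=[[[-0.04, 0.04, -0.3], [0.6, 0.09, -0.05], 70], [[-0.04, 0.04, -0.9], [0.6, 0.09, -0.05], 70], [[-0.04, 0.04, -1.6], [0.6, 0.09, -0.05], 70], [[-0.04, 0.04, -2], [0.6, 0.09, -0.05], 70], [[-0.04, 0.04, -2], [0.6, 0.09, -0.05], 70]])

```text
time: 28.55
ee_pos: [0.4809, -0.372, 0.0931]
tcp_rot: [[0.987, 0.113, 0.112], [0.16, -0.698, -0.698], [-0.001, 0.707, -0.707]]
force: [0.4, 0.1, -0.6]
width: 0.0699
```

```bash
python3 - <<'E'
from h import *
np.set_printoptions(precision=4,suppress=True)
p=shot('wrist');o=ctrl.observe();print(o['ee_pos'],o['joint_positions'],o['force'])
save(p,'w26')
P,R=standpose((0,0,-OFF),45,+1,.084);delta(P,R)
E
```

```text
[ 0.4813 -0.3722  0.0937] [-25.4553   6.5907 120.743  -61.32    41.5446   9.4855] [ 0.5408  0.1518 -0.7662]
shift [-0.002  0.005 -1.123] n 0.4 rot [ 0.001 -0.     0.001] n 0.0
```

View pics/w26.png

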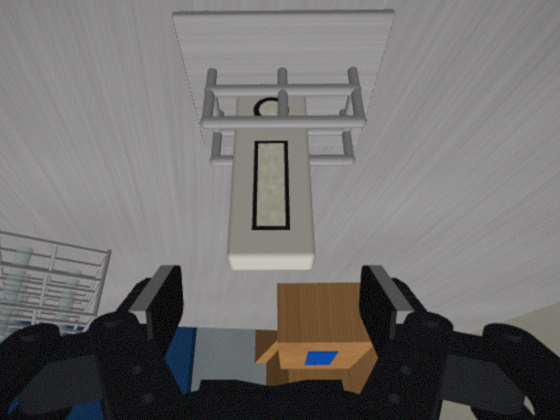

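Emit:
step_arm(commands=[[[0, 0, -0.4], [0, 0, 0], 70], [[0, 0, -0.8], [0, 0, 0], 70], [[0, 0, -1.12], [0, 0, 0], 60], [[0, 0, -1.12], [0, 0, 0], 50], [[0, 0, -1.12], [0, 0, 0], 45]])

```text
time: 29.22
ee_pos: [0.481, -0.3721, 0.0652]
tcp_rot: [[0.987, 0.113, 0.113], [0.16, -0.698, -0.698], [-0.0, 0.707, -0.707]]
force: [-0.2, 0.4, 1.0]
width: 0.0446
```

```bash
python3 - <<'E'
from h import *
np.set_printoptions(precision=4,suppress=True)
p=shot('wrist');o=ctrl.observe();print(o['ee_pos'],o['joint_positions'],o['force'],o['width'])
save(p,'w27')
E
```

```text
[ 0.4812 -0.3722  0.0654] [-25.4653  10.0093 120.9373 -65.0602  39.9108  14.4313] [-0.6774 -0.304  -0.4483] 0.04540249415378484
```

View pics/w27.png

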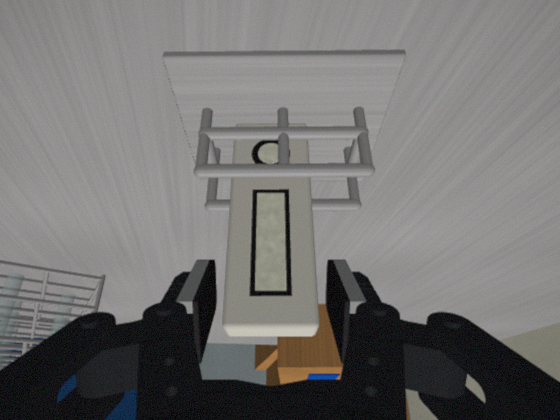

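Emit:
step_arm(commands=[[[0, 0, 0], [0, 0, 0], 35], [[0, 0, 0], [0, 0, 0], 20], [[0, 0, 0], [0, 0, 0], 20], [[0, 0, 0], [0, 0, 0], 20], [[0, 0, 0], [0, 0, 0], 20]])

```text
time: 29.9
ee_pos: [0.4814, -0.3724, 0.0658]
tcp_rot: [[0.987, 0.112, 0.113], [0.16, -0.698, -0.698], [0.0, 0.708, -0.707]]
force: [-1.2, -0.5, 3.1]
width: 0.0347
```

Emit:
step_arm(commands=[[[0, 0, 0.3], [0, 0, 0], 20], [[0, 0, 1], [0, 0, 0], 20], [[0, 0, 2], [0, 0, 0], 20], [[0, 0, 3], [0, 0, 0], 20], [[0, 0, 4], [0, 0, 0], 20]])

```text
time: 30.52
ee_pos: [0.4804, -0.3716, 0.1653]
tcp_rot: [[0.987, 0.114, 0.112], [0.16, -0.699, -0.697], [-0.001, 0.706, -0.708]]
force: [-0.4, 0.7, -1.0]
width: 0.0345
```

Emit:
step_arm(commands=[[[0, 0, 1], [0, 0, 0], 20], [[0, 0, 1], [0, 0, 0], 20], [[0, 0, 1], [0, 0, 0], 20]])

```text
time: 30.9
ee_pos: [0.4803, -0.3716, 0.1888]
tcp_rot: [[0.987, 0.114, 0.112], [0.159, -0.699, -0.697], [-0.001, 0.706, -0.708]]
force: [0.5, 0.0, -0.5]
width: 0.0346
```

```bash
python3 - <<'E'
from h import *
np.set_printoptions(precision=4,suppress=True)
p=shot('wrist');o=ctrl.observe();print(o['ee_pos'],o['joint_positions'],o['force'],o['width'])
save(p,'w28')
Y,m=inhand(p,o)
for v in range(190,370,8): print(v,p['color'][v,271],Y[v,271])
E
```

```text
[ 0.48   -0.3716  0.1882] [-25.4688  -3.1711 118.3961 -51.0206  48.4201  -4.9486] [-0.1385 -0.1172 -0.9287] 0.03448679903018459
190 [24 26 25] [ 0.0005 -0.0322 -0.0039]
198 [157 157 143] [ 0.0005 -0.0293 -0.0071]
206 [154 154 141] [ 0.0004 -0.0268 -0.0112]
214 [161 158 142] [ 0.0004 -0.0239 -0.0136]
222 [157 159 140] [ 0.0004 -0.021  -0.0156]
230 [153 155 138] [ 0.0004 -0.0182 -0.0178]
238 [156 158 143] [ 0.0004 -0.0158 -0.0211]
246 [155 154 141] [ 0.0004 -0.0131 -0.0233]
254 [152 152 138] [ 0.0004 -0.0107 -0.0259]
262 [150 151 136] [ 0.0004 -0.008  -0.0278]
270 [147 147 134] [ 0.0004 -0.0058 -0.0305]
278 [154 155 140] [ 0.0004 -0.0035 -0.0329]
286 [154 151 137] [ 0.0004 -0.001  -0.0347]
294 [94 91 86] [ 0.0004  0.0016 -0.0363]
302 [146 146 137] [nan nan nan]
310 [142 138 132] [ 0.0004  0.0053 -0.0417]
318 [143 141 133] [ 0.0004  0.0075 -0.0435]
326 [200 197 186] [ 0.0004  0.0103 -0.0444]
334 [176 167 154] [0.0033 0.8443 1.2195]
342 [84 58 34] [0.0032 0.8665 1.1955]
350 [82 59 33] [0.0031 0.8884 1.1723]
358 [80 61 32] [0.0031 0.9116 1.152 ]
366 [78 53 28] [0.003  0.9245 1.1191]
```

View pics/w28.png

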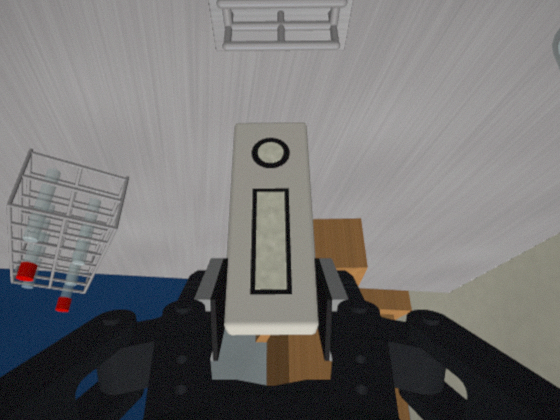

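```bash
cat >> h.py <<'E'
def laypose(ct,a,c,yaw):
    X=np.array([np.cos(np.radians(yaw)),np.sin(np.radians(yaw)),0]);Z=np.array([0,0,1.]);t=np.radians(a)
    x=np.cross(X,Z); z=np.sin(t)*X-np.cos(t)*Z; y=np.cross(z,x);R=np.stack([x,y,z],1)
    return np.array(c)-R@np.array(ct),R
E
python3 - <<'E'
from h import *
np.set_printoptions(precision=3,suppress=True)
o=ctrl.observe();R0=np.array(o['tcp_rot'])
ct=(.0004,-.0212,-.0044)
for zc in (.12,.0125):
    P,R=laypose(ct,44.7,(.5728,-.0113,zc),-.3);print(P);delta(P,R)
print(R)
rv=Ro.from_matrix(R@R0.T).as_rotvec()
for f in np.linspace(0,1,6): print(f,(Ro.from_rotvec(rv*f).as_matrix()@R0)[:,2])
E
```

```text
[ 0.561 -0.011  0.102]
shift [ 3.232 14.43  -3.451] n 6.1 rot [ 9.434 -8.094 -9.562] n 11.8
[ 0.561 -0.011 -0.006]
shift [ 3.232 14.43  -7.751] n 6.7 rot [ 9.434 -8.094 -9.562] n 11.8
[[-0.005 -0.711  0.703]
 [-1.     0.004 -0.004]
 [ 0.    -0.703 -0.711]]
0.0 [ 0.111 -0.697 -0.709]
0.2 [ 0.124 -0.521 -0.845]
0.4 [ 0.211 -0.33  -0.92 ]
0.6000000000000001 [ 0.356 -0.161 -0.921]
0.8 [ 0.531 -0.045 -0.846]
1.0 [ 0.703 -0.004 -0.711]
```

Emit:
step_arm(commands=[[[0.2, 1.1, 0.3], [0.726, -0.623, -0.736], 20], [[0.5, 2.2, 0.5], [1.452, -1.246, -1.471], 20], [[0.7, 3.3, 0.5], [2.178, -1.869, -2.207], 20], [[1, 4.4, 0.5], [2.904, -2.492, -2.942], 20], [[1.2, 5.5, 0.5], [3.63, -3.115, -3.678], 20]])

```text
time: 31.58
ee_pos: [0.5107, -0.2334, 0.201]
tcp_rot: [[0.831, -0.518, 0.202], [-0.436, -0.832, -0.343], [0.346, 0.197, -0.917]]
force: [-0.8, -0.3, -0.8]
width: 0.0343
```

Emit:
step_arm(commands=[[[0.2, 1.1, 0], [0.726, -0.623, -0.736], 20], [[0.5, 2.2, 0], [1.452, -1.246, -1.471], 20], [[0.7, 3.3, 0], [2.178, -1.869, -2.207], 20], [[1, 4.4, 0], [2.904, -2.492, -2.942], 20], [[1.2, 5.5, 0], [3.63, -3.115, -3.678], 20]])

```text
time: 32.2
ee_pos: [0.5404, -0.0963, 0.2009]
tcp_rot: [[0.323, -0.802, 0.503], [-0.913, -0.404, -0.058], [0.25, -0.44, -0.863]]
force: [0.3, 0.8, 0.1]
width: 0.0344
```

Emit:
step_arm(commands=[[[0.2, 1.1, 0], [0.726, -0.623, -0.736], 20], [[0.5, 2.2, 0], [1.452, -1.246, -1.471], 20], [[0.8, 3.3, 0], [2.178, -1.869, -2.207], 20], [[0.8, 3.4, 0], [2.178, -1.869, -2.207], 20], [[0.8, 3.4, 0], [2.178, -1.869, -2.207], 20]])

```text
time: 32.83
ee_pos: [0.5608, -0.0122, 0.2022]
tcp_rot: [[-0.006, -0.713, 0.701], [-1.0, 0.003, -0.005], [0.002, -0.701, -0.713]]
force: [0.3, -1.1, 0.2]
width: 0.0347
```

```bash
python3 - <<'E'
from h import *
np.set_printoptions(precision=4,suppress=True)
p=shot('wrist');o=ctrl.observe();print(o['ee_pos'],o['joint_positions'],o['force'],o['width'])
save(p,'w29')
Y,m=inhand(p,o)
for v in range(126,340,12): print(v,p['color'][v,271],Y[v,271])
P,R=laypose((.0004,-.0212,-.0044),44.7,(.5728,-.0113,.06),-.3);delta(P,R)
E
```

```text
[ 0.5613 -0.0126  0.203 ] [-16.5903 -30.412  137.2482  21.8281  31.5931  59.3871] [-0.0159 -0.4425 -0.5187] 0.03461240159325062
126 [229 228 219] [-0.0003 -0.059   0.0225]
138 [125 125 117] [-0.0003 -0.0536  0.0171]
150 [237 239 226] [-0.0003 -0.0484  0.012 ]
162 [188 191 171] [-0.0003 -0.0434  0.0078]
174 [231 228 220] [-0.0003 -0.0387  0.0021]
186 [233 231 223] [-0.0003 -0.0341 -0.0027]
198 [238 241 227] [-0.0002 -0.0298 -0.0073]
210 [234 237 224] [-0.0002 -0.0256 -0.0119]
222 [239 241 228] [-0.0002 -0.0211 -0.0145]
234 [237 239 225] [-0.0002 -0.0174 -0.0194]
246 [240 242 229] [-0.0002 -0.0138 -0.0239]
258 [235 239 224] [-0.0002 -0.0103 -0.028 ]
270 [231 235 220] [-0.0002 -0.0065 -0.0309]
282 [236 240 224] [-0.0002 -0.0029 -0.0341]
294 [118 115 108] [-0.0002  0.0008 -0.0368]
306 [233 232 226] [-0.0002  0.0039 -0.0403]
318 [235 234 226] [-0.0002  0.007  -0.0434]
330 [129 125 119] [-0.0002  0.0138 -0.0407]
shift [-0.018  0.072 -6.44 ] n 2.6 rot [ 0.013 -0.014  0.009] n 0.0
```

View pics/w29.png

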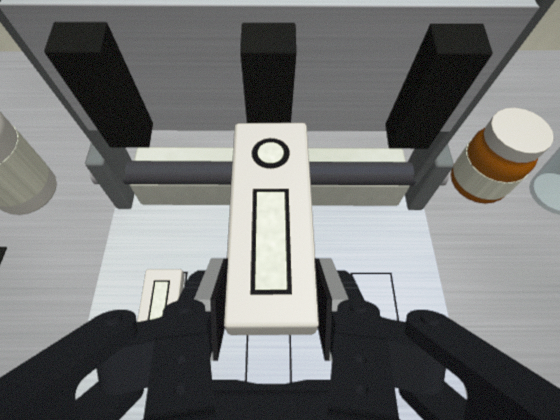

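```bash
python3 - <<'E'
from h import *
for z in (.06,.0135):
    P,R=laypose((.0001,-.0202,-.0053),45,(.5728,-.0113,z),-.3);delta(P,R)
E
```

```text
shift [ 0.039  0.059 -6.44 ] n 2.6 rot [ 0.013 -0.052  0.009] n 0.0
shift [ 0.039  0.059 -8.3  ] n 3.3 rot [ 0.013 -0.052  0.009] n 0.0
```

Emit:
step_arm(commands=[[[0.04, 0.06, -1.5], [0.01, -0.05, 0.01], 20], [[0.04, 0.06, -3.2], [0.01, -0.05, 0.01], 20], [[0.04, 0.06, -5], [0.01, -0.05, 0.01], 20], [[0.04, 0.06, -6.4], [0.01, -0.05, 0.01], 20], [[0.04, 0.06, -6.4], [0.01, -0.05, 0.01], 20]])

```text
time: 33.5
ee_pos: [0.5638, -0.0113, 0.0468]
tcp_rot: [[-0.003, -0.705, 0.71], [-1.0, 0.004, -0.0], [-0.003, -0.71, -0.705]]
force: [0.8, 0.4, 0.3]
width: 0.0347
```

Emit:
step_arm(commands=[[[0, 0, 0], [0, 0, 0], 20], [[0, 0, -0.8], [0, 0, 0], 20], [[0, 0, -1.4], [0, 0, 0], 20], [[0, 0, -1.6], [0, 0, 0], 20], [[0, 0, -1.6], [0, 0, 0], 20]])

```text
time: 34.12
ee_pos: [0.5639, -0.0103, 0.008]
tcp_rot: [[-0.002, -0.704, 0.71], [-1.0, 0.005, 0.002], [-0.005, -0.71, -0.704]]
force: [-0.6, -0.5, -1.2]
width: 0.0346
```

```bash
python3 - <<'E'
from h import *
np.set_printoptions(precision=4,suppress=True)
p=shot('wrist');o=ctrl.observe();print(o['ee_pos'],o['joint_positions'],o['force'],o['width'])
save(p,'w30')
P,R=laypose((.0001,-.0202,-.0053),45,(.5728,-.0113,.0125),-.3);delta(P,R)
X=cloud(p)
for v in (140,170,200,230,260,290,310): print(v,X[v,271])
q=shot('side');save(q,'side30',(190,190,320,310),5)
E
```

```text
[ 0.564  -0.0103  0.0084] [-16.6636   0.4483 141.4043 116.089   13.2085 -38.3286] [ 0.6345  0.8343 -1.2362] 0.03471576399549505
shift [-0.07  -0.034 -0.556] n 0.2 rot [-0.031  0.036 -0.021] n 0.0
140 [ 0.6131 -0.0107  0.0348]
170 [ 0.5956 -0.0107  0.0344]
200 [ 0.579  -0.0106  0.0352]
230 [ 0.5649 -0.0106  0.0344]
260 [nan nan nan]
290 [ 0.5391 -0.0106  0.0346]
310 [ 0.5314 -0.0106  0.0347]
```

View pics/w30.png

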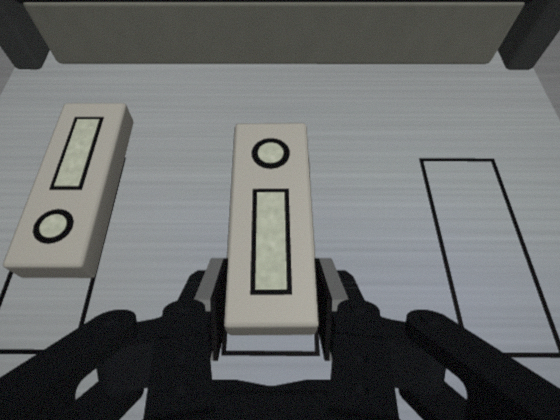

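View pics/side30.png

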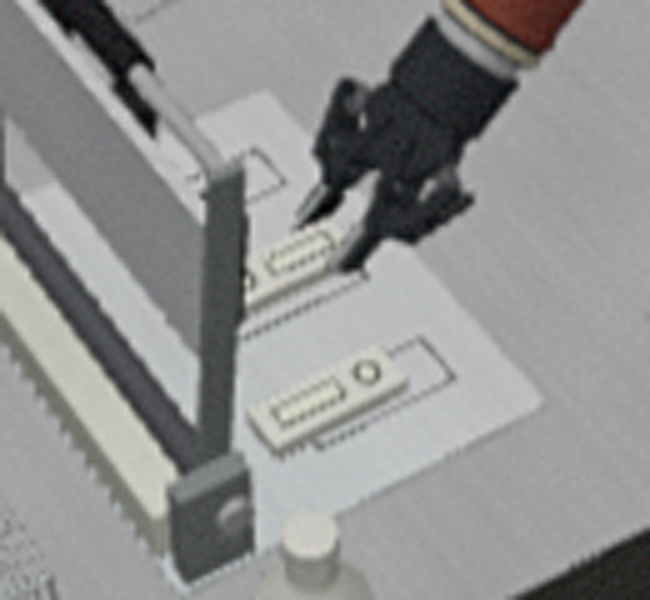

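Cassette A has been knocked about 30 mm towards the hinge (that disturbance was announced). I'll finish laying B in the middle pocket, then correct A.

Emit:
step_arm(commands=[[[-0.07, -0.03, -0.15], [-0.03, 0.04, -0.02], 20], [[-0.07, -0.03, -0.3], [-0.03, 0.04, -0.02], 20], [[-0.07, -0.03, -0.45], [-0.03, 0.04, -0.02], 20], [[-0.07, -0.03, -0.52], [-0.03, 0.04, -0.02], 20], [[-0.07, -0.03, -0.52], [-0.03, 0.04, -0.02], 20]])

```text
time: 34.85
ee_pos: [0.5613, -0.0107, -0.0056]
tcp_rot: [[-0.005, -0.708, 0.706], [-1.0, 0.004, -0.004], [-0.0, -0.706, -0.708]]
force: [0.8, 0.3, -0.3]
width: 0.0344
```

```bash
python3 - <<'E'
from h import *
np.set_printoptions(precision=4,suppress=True)
p=shot('wrist');o=ctrl.observe();print(o['ee_pos'],o['tcp_rot'],o['joint_positions'],o['force'],o['width'])
save(p,'w31')
P,R=laypose((.0001,-.0202,-.0053),45,(.5728,-.0113,.0125),-.3);delta(P,R)
X=cloud(p)
for v in (126,130,140,170,200,230,290,310,318,322): print(v,X[v,271],p['color'][v,271])
E
```

```text
[ 0.5613 -0.0107 -0.0056] [[-0.0053 -0.7084  0.7058]
 [-1.      0.0039 -0.0036]
 [-0.0003 -0.7058 -0.7084]] [-16.4569   2.9552 141.2239 124.5122  13.7983 -46.8834] [-0.5913 -0.816   0.1029] 0.03465653327800686
shift [ 0.037 -0.019  0.002] n 0.0 rot [-0.002 -0.013  0.001] n 0.0
126 [ 0.6195 -0.0112  0.0209] [165 164 153]
130 [ 0.6165 -0.0112  0.0214] [161 161 150]
140 [ 0.6103 -0.0111  0.0213] [ 0  7 10]
170 [ 0.5929 -0.011   0.0211] [164 160 152]
200 [ 0.5772 -0.011   0.0206] [169 174 156]
230 [ 0.562  -0.0109  0.0218] [167 172 155]
290 [ 0.5368 -0.0108  0.0208] [44 44 42]
310 [ 0.5291 -0.0108  0.0209] [170 167 157]
318 [ 0.5263 -0.0107  0.0204] [169 165 157]
322 [ 0.5247 -0.0107  0.0211] [165 160 151]
```

View pics/w31.png

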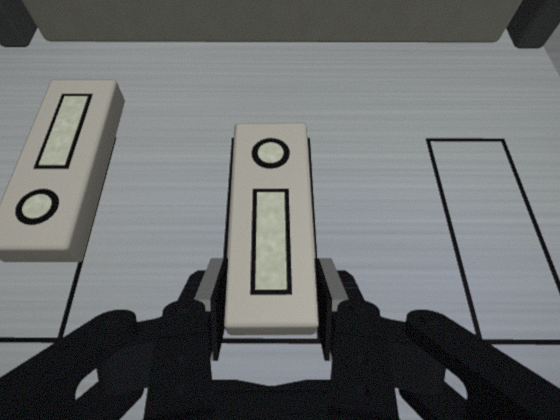

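Emit:
step_arm(commands=[[[0.02, 0, -0.03], [0, 0, 0], 20], [[0.02, 0, -0.03], [0, 0, 0], 45], [[0.02, 0, -0.03], [0, 0, 0], 55], [[0.02, 0, -0.03], [0, 0, 0], 60], [[0.02, 0, -0.03], [0, 0, 0], 60]])

```text
time: 35.52
ee_pos: [0.5614, -0.0107, -0.0068]
tcp_rot: [[-0.005, -0.709, 0.705], [-1.0, 0.004, -0.004], [-0.0, -0.705, -0.709]]
force: [-0.3, -0.4, 0.3]
width: 0.0599
```

Emit:
step_arm(commands=[[[-0.2, 0, 0.5], [0, 0, 0], 60], [[-0.5, 0, 1.2], [0, 0, 0], 60], [[-0.8, 0, 2.4], [0, 0, 0], 60], [[-0.8, 0, 4], [0, 0.6, 0], 60], [[-0.8, 0, 5.6], [0, 1.5, 0], 70]])

```text
time: 36.15
ee_pos: [0.5581, 0.0199, 0.0795]
tcp_rot: [[0.065, -0.729, 0.681], [-0.996, -0.008, 0.086], [-0.057, -0.684, -0.727]]
force: [1.3, 0.8, 0.6]
width: 0.0702
```

```bash
python3 - <<'E'
from h import *
np.set_printoptions(precision=4,suppress=True)
p=shot('wrist');o=ctrl.observe();print(o['ee_pos'],o['tcp_rot'],o['joint_positions'],o['time'])
save(p,'w32')
for r in cass(p,.020): print(r)
P,R=laypose((0,0,0),0,(.52,.04,.3),-.3);delta(P,R)
E
```

```text
[0.5613 0.0191 0.0839] [[ 0.065  -0.7268  0.6838]
 [-0.9964 -0.0093  0.0848]
 [-0.0552 -0.6868 -0.7248]] [-16.3614 -14.4188 140.7924  52.7054  20.1423  26.2141] 36.2
(array([180.4618, 221.4937]), (604.6420288085938, 89.89910125732422), (99.5795669555664, 35.71862030029297), 179.6514663696289, np.float64(0.020699754028404238))
(array([326.8173, 279.4973]), (573.8831787109375, -10.591297149658203), (99.31871795654297, 35.38889694213867), 0.04710530489683151, np.float64(0.0205804651993724))
shift [-1.651  0.837  8.643] n 3.5 rot [-0.539  5.417 -0.329] n 4.1
```

View pics/w32.png

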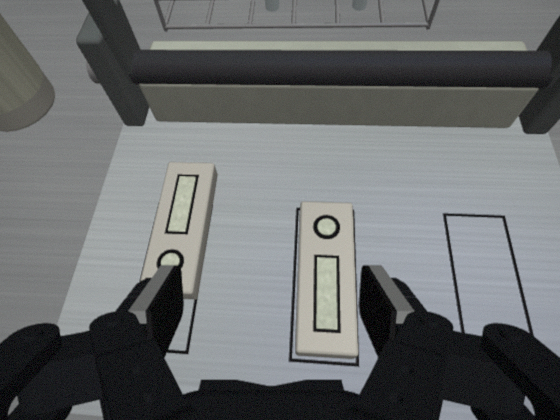

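Emit:
step_arm(commands=[[[-0.4, 0.2, 2], [0, 0, 0], 70], [[-0.8, 0.4, 4], [-0.1, 1.1, -0.05], 70], [[-1.2, 0.6, 6], [-0.25, 2.3, -0.15], 70], [[-1.5, 0.8, 7.5], [-0.4, 3.6, -0.25], 70], [[-1.6, 0.8, 8], [-0.5, 4.8, -0.33], 70]])

```text
time: 36.83
ee_pos: [0.5211, 0.041, 0.286]
tcp_rot: [[0.006, -0.988, 0.152], [-1.0, -0.004, 0.014], [-0.013, -0.152, -0.988]]
force: [0.3, 0.3, 0.4]
width: 0.0702
```

Emit:
step_arm(commands=[[[0, 0, 0], [0, 0, 0], 70], [[0, 0, 0], [0, 0, 0], 70]])

```text
time: 37.08
ee_pos: [0.5184, 0.0403, 0.2774]
tcp_rot: [[0.005, -0.989, 0.146], [-1.0, -0.003, 0.015], [-0.014, -0.146, -0.989]]
force: [-0.0, -0.1, -0.7]
width: 0.0702
```

```bash
python3 - <<'E'
from h import *
np.set_printoptions(precision=4,suppress=True)
p=shot('wrist');o=ctrl.observe();print(o['ee_pos'],o['tcp_rot'],o['joint_positions'],o['time'])
for r in cass(p,.020): print(r)
P,R=laypose((0,0,0),0,(.580,.0900,.06),-.3);delta(P,R)
save(p,'w33')
E
```

```text
[0.5178 0.0401 0.2776] [[ 0.0039 -0.9893  0.146 ]
 [-0.9999 -0.0018  0.0142]
 [-0.0138 -0.1461 -0.9892]] [ -5.3928 -11.7085 104.9539   1.6281  78.4732  84.2343] 37.125
(array([230.1485, 127.5455]), (604.9228515625, 90.38623046875), (99.14036560058594, 34.63533020019531), 179.2873992919922, np.float64(0.020450009690160004))
(array([319.3003, 153.3432]), (574.1663208007812, -10.615785598754883), (97.9898452758789, 34.2748908996582), 179.95455169677734, np.float64(0.02032563025377432))
shift [ 2.487  1.998 -8.703] n 3.7 rot [-0.098  1.05  -0.058] n 0.8
```

View pics/w33.png

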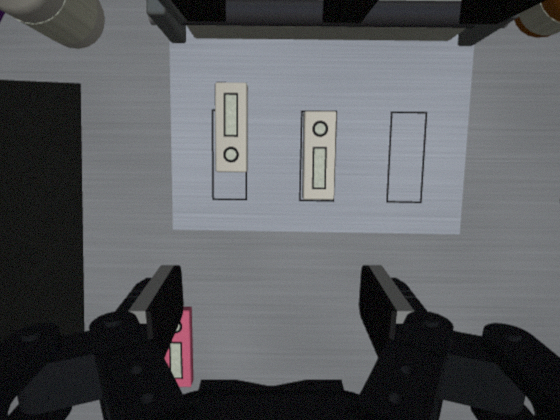

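Emit:
step_arm(commands=[[[0.5, 0.5, -1.8], [0, 0.3, 0], 70], [[1, 1, -3.6], [-0.1, 0.7, -0.05], 70], [[1.6, 1.5, -5.4], [-0.1, 1.05, -0.07], 70], [[2.2, 2, -7.2], [-0.1, 1.05, -0.1], 60], [[2.49, 2.01, -8.7], [-0.1, 1.05, -0.1], 60]])

```text
time: 37.75
ee_pos: [0.5797, 0.0904, 0.0602]
tcp_rot: [[-0.011, -1.0, 0.001], [-1.0, 0.011, -0.001], [0.001, -0.001, -1.0]]
force: [0.1, -0.7, 0.8]
width: 0.0598
```

Emit:
step_arm(commands=[[[0, 0, -0.5], [0, 0, 0], 60], [[0, 0, -1.5], [0, 0, 0], 60], [[0, 0, -2.6], [0, 0, 0], 60], [[0, 0, -3.1], [0, 0, 0], 60], [[0, 0, -3.1], [0, 0, 0], 60]])

```text
time: 38.38
ee_pos: [0.5808, 0.0895, -0.0148]
tcp_rot: [[-0.013, -1.0, 0.001], [-1.0, 0.013, -0.003], [0.003, -0.001, -1.0]]
force: [-0.1, -1.0, -0.1]
width: 0.06
```

```bash
python3 - <<'E'
from h import *
np.set_printoptions(precision=4,suppress=True)
p=shot('wrist');o=ctrl.observe();print(o['ee_pos'],o['tcp_rot'],o['force'],o['time'])
save(p,'w34')
E
```

```text
[ 0.5818  0.0895 -0.014 ] [[-0.0127 -0.9999  0.0025]
 [-0.9999  0.0127 -0.0029]
 [ 0.0028 -0.0026 -1.    ]] [ 0.6001 -0.3246  0.2198] 38.425
```

View pics/w34.png

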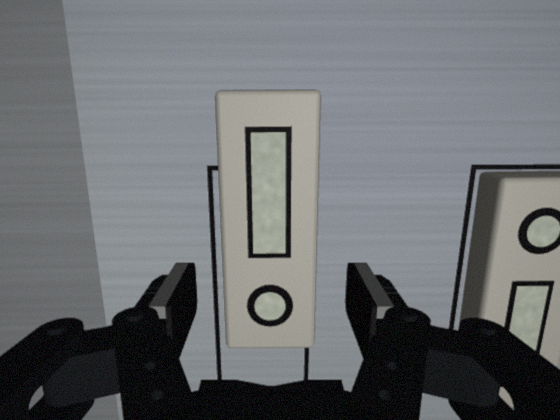

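Emit:
step_arm(commands=[[[0, 0, -0.15], [0, 0, 0], 50], [[0, 0, -0.18], [0, 0, 0], 40], [[0, 0, -0.18], [0, 0, 0], 20], [[0, 0, -0.18], [0, 0, 0], 20], [[0, 0, -0.18], [0, 0, 0], 20]])

```text
time: 39.05
ee_pos: [0.5823, 0.0897, -0.0187]
tcp_rot: [[-0.012, -1.0, 0.003], [-1.0, 0.012, -0.003], [0.003, -0.003, -1.0]]
force: [-0.4, 0.3, 4.7]
width: 0.0342
```

Emit:
step_arm(commands=[[[0, 0, 0.2], [0, 0, 0], 20], [[-0.3, 0.03, 0.4], [0, 0, 0.03], 20], [[-0.8, 0.08, 0.4], [0, 0, 0.05], 20], [[-1.25, 0.11, 0.4], [0, 0, 0.05], 20], [[-1.25, 0.11, 0.4], [0, 0, 0.05], 20]])

```text
time: 39.67
ee_pos: [0.5485, 0.0926, -0.01]
tcp_rot: [[-0.005, -1.0, -0.0], [-1.0, 0.005, -0.003], [0.003, 0.0, -1.0]]
force: [0.8, -0.0, -1.1]
width: 0.0349
```

```bash
python3 - <<'E'
from h import *
np.set_printoptions(precision=4,suppress=True)
p=shot('wrist');o=ctrl.observe();print(o['ee_pos'],o['tcp_rot'],o['force'],o['width'])
save(p,'w35')
E
```

```text
[ 0.5495  0.0925 -0.0097] [[-0.0054 -1.      0.0009]
 [-1.      0.0054 -0.0031]
 [ 0.0031 -0.0009 -1.    ]] [ 0.2533 -0.1546 -0.3604] 0.03497498088271945
```

View pics/w35.png

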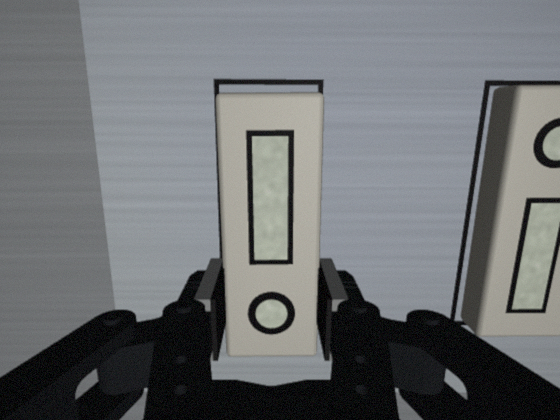

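```bash
python3 - <<'E'
from h import *
np.set_printoptions(precision=4,suppress=True)
p=shot('wrist');X=cloud(p)
for v in (92,94,96,98,120,345,350,354): print(v,X[v,270],p['color'][v,270])
for uv in [(218,82),(321,82)]: print(atz(p,uv,.004))
for uv in [(218,100),(322,100)]: print(atz(p,uv,X[110,270,2]))
E
```

```text
92 [0.6224 0.0922 0.0261] [118 121 123]
94 [0.6217 0.0923 0.0287] [148 143 137]
96 [0.621  0.0923 0.03  ] [165 162 155]
98 [0.6204 0.0923 0.0302] [175 173 162]
120 [0.6135 0.0923 0.0303] [176 173 164]
345 [0.5285 0.0927 0.0297] [164 159 151]
350 [0.5259 0.0927 0.0293] [163 162 152]
354 [0.5247 0.0927 0.03  ] [155 150 143]
[0.6271 0.1123 0.004 ]
[0.627  0.0726 0.004 ]
[0.6198 0.1091 0.0302]
[0.6197 0.0754 0.0302]
```

Emit:
step_arm(commands=[[[0.02, 0, -0.2], [0, 0, 0], 20], [[0.02, 0, -0.38], [0, 0, 0], 20], [[0.02, 0, -0.38], [0, 0, 0], 20], [[0.02, 0, -0.38], [0, 0, 0], 45], [[0.02, 0, -0.38], [0, 0, 0], 60]])

```text
time: 40.4
ee_pos: [0.5507, 0.0924, -0.0193]
tcp_rot: [[-0.006, -1.0, 0.001], [-1.0, 0.006, -0.003], [0.003, -0.001, -1.0]]
force: [-0.7, -0.0, 0.1]
width: 0.0598
```

Emit:
step_arm(commands=[[[0, 0, 0], [0, 0, 0], 60], [[0, 0, 1], [0, 0, 0], 60], [[0, -0.5, 3], [0, 0, 0], 60], [[0, -1.5, 5], [0, 0, 0], 60], [[-0.5, -2.5, 7.4], [0, 0, 0], 60]])

```text
time: 41.02
ee_pos: [0.5386, 0.0307, 0.1638]
tcp_rot: [[-0.005, -1.0, 0.001], [-1.0, 0.005, -0.003], [0.003, -0.001, -1.0]]
force: [1.3, -0.3, -0.2]
width: 0.06
```

Emit:
step_arm(commands=[[[-0.5, -1, 2], [0, 0, 0], 40], [[-1, -2, 4], [0, 0, 0], 30], [[-1, -2, 4], [0, 0, 0], 30], [[-1, -2, 4], [0, 0, 0], 30]])

```text
time: 41.52
ee_pos: [0.5138, -0.0187, 0.2622]
tcp_rot: [[-0.006, -1.0, 0.001], [-1.0, 0.006, -0.003], [0.003, -0.001, -1.0]]
force: [-0.1, -0.2, -1.9]
width: 0.0301
```

```bash
python3 - <<'E'
from h import *
np.set_printoptions(precision=4,suppress=True)
p=shot('wrist');o=ctrl.observe();print(o['ee_pos'],o['tcp_rot'],o['joint_positions'],o['time'])
for r in cass(p,.020): print(r)
save(p,'w36')
for n in ('scene','side'):
    q=shot(n)
    for r in ctrl.pinpoint('grip',q)[:2]: print(n,r,dep(q,r['xy']))
    save(q,n+'36')
    X=cloud(q);img=q['color'].astype(int)
    m=(img.max(2)<60)&(abs(X[:,:,2]-.304)<.03)&(X[:,:,0]>.64)&(X[:,:,0]<.76)
    P=X[m];print(len(P),np.median(P,0),P.min(0),P.max(0))
E
```

```text
[ 0.5133 -0.0183  0.2612] [[-0.0055 -1.     -0.0007]
 [-1.      0.0055 -0.0025]
 [ 0.0025  0.0006 -1.    ]] [-10.7412  -4.5475  99.8837  -0.1485  84.674   79.5862] 41.575
(array([262.1571, 113.2475]), (574.3578491210938, -10.125778198242188), (98.2741470336914, 34.30018997192383), 0.011241614818572998, np.float64(0.020391831461116033))
(array([164.5371, 115.9027]), (574.3894653320312, 92.61487579345703), (97.47034454345703, 35.48931884765625), 0.32274115085601807, np.float64(0.0204697119829039))
scene {'xy': [258.3, 219.0], 'conf': 0.61} [ 0.7029 -0.0235  0.3063]
scene {'xy': [184.0, 356.4], 'conf': 0.52} [ 0.7725 -0.2615  0.0529]
354 [ 0.6995 -0.0152  0.3115] [ 0.6871 -0.062   0.2986] [0.7044 0.0347 0.3173]
side {'xy': [208.7, 195.1], 'conf': 0.51} [0.697  0.0018 0.3143]
205 [ 0.6964 -0.0068  0.3147] [ 0.6818 -0.0605  0.2948] [0.7037 0.0412 0.322 ]
```

View pics/w36.png

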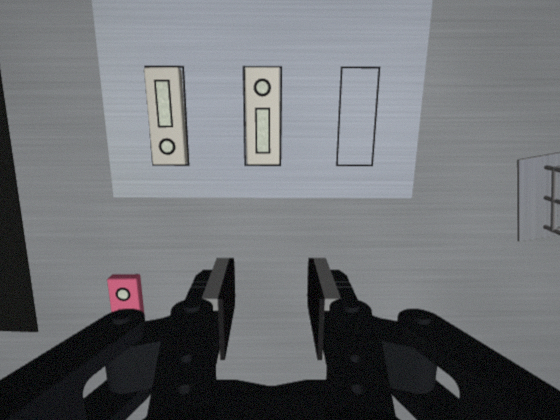

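View pics/side36.png

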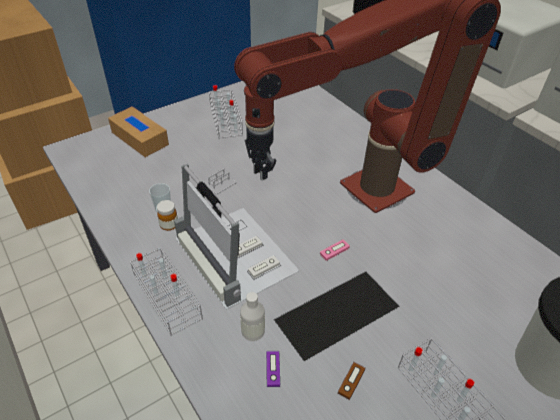

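```bash
python3 - <<'E'
from h import *
np.set_printoptions(precision=3,suppress=True)
for n in ('scene','side'):
    q=shot(n);X=cloud(q)
    m=(X[:,:,2]>.1)&(X[:,:,2]<.33)&(X[:,:,0]>.64)&(X[:,:,0]<.77)&(abs(X[:,:,1]+.011)<.13)
    P=X[m]
    for y0 in (-.1,.075):
        S=P[abs(P[:,1]-y0)<.02];h,e=np.histogram(S[:,2],bins=np.arange(.1,.34,.01))
        print(n,y0);print([(round(float(e[i]),2),int(h[i]),round(float(np.median(S[(S[:,2]>=e[i])&(S[:,2]<e[i+1]),0])),3)) for i in range(len(h)) if h[i]])
E
```

```text
scene -0.1
[(0.13, 4, 0.702), (0.14, 48, 0.703), (0.15, 44, 0.702), (0.16, 52, 0.701), (0.17, 54, 0.701), (0.18, 53, 0.7), (0.19, 53, 0.698), (0.2, 56, 0.697), (0.21, 55, 0.697), (0.22, 59, 0.696), (0.23, 83, 0.694), (0.24, 103, 0.693), (0.25, 4, 0.693), (0.3, 93, 0.694), (0.31, 11, 0.691)]
scene 0.075
[(0.14, 42, 0.704), (0.15, 37, 0.704), (0.16, 43, 0.703), (0.17, 46, 0.702), (0.18, 42, 0.701), (0.19, 45, 0.7), (0.2, 43, 0.699), (0.21, 51, 0.698), (0.22, 44, 0.697), (0.23, 72, 0.696), (0.24, 75, 0.694), (0.25, 9, 0.695), (0.29, 1, 0.695), (0.3, 68, 0.696), (0.31, 19, 0.693)]
side -0.1
[(0.13, 1, 0.702), (0.14, 9, 0.704), (0.15, 15, 0.703), (0.16, 13, 0.702), (0.17, 12, 0.701), (0.18, 15, 0.7), (0.19, 17, 0.699), (0.2, 18, 0.698), (0.21, 23, 0.697), (0.22, 19, 0.696), (0.23, 19, 0.694), (0.24, 32, 0.691), (0.25, 14, 0.69), (0.3, 20, 0.695), (0.31, 20, 0.692)]
side 0.075
[(0.14, 13, 0.705), (0.15, 18, 0.704), (0.16, 17, 0.702), (0.17, 16, 0.702), (0.18, 18, 0.702), (0.19, 13, 0.7), (0.2, 21, 0.699), (0.21, 14, 0.699), (0.22, 20, 0.698), (0.23, 17, 0.697), (0.24, 39, 0.695), (0.25, 20, 0.692), (0.3, 24, 0.695), (0.31, 29, 0.694)]
```

Emit:
step_arm(commands=[[[0, 0.05, 1], [0, 0, 1.25], 60], [[0, 0.1, 2], [0, 0, 2.5], 60], [[0, 0.15, 3], [0, 0, 3.75], 60], [[0, 0.2, 4], [0, 0, 5], 60], [[0.5, 0.27, 4], [0, 0, 6.25], 60]])

```text
time: 42.5
ee_pos: [0.5274, -0.0119, 0.3654]
tcp_rot: [[0.766, -0.642, 0.008], [-0.642, -0.766, -0.002], [0.007, -0.004, -1.0]]
force: [-0.4, 0.5, 0.1]
width: 0.06
```

Emit:
step_arm(commands=[[[1.5, 0, 0], [0, 0, 1.25], 60], [[3, 0, 0], [0, 0, 2.5], 60], [[4.5, 0, 0], [0, 0, 3.75], 60], [[6, 0, 0], [0, 0, 5.05], 60], [[6.6, 0, 0], [0, 0, 5.05], 60]])

```text
time: 43.12
ee_pos: [0.6929, -0.0117, 0.3607]
tcp_rot: [[1.0, 0.004, 0.001], [0.004, -1.0, 0.002], [0.001, -0.002, -1.0]]
force: [-0.2, -0.0, -0.0]
width: 0.0601
```

Emit:
step_arm(commands=[[[0, 0, 0], [0, 0, 0], 60], [[0, 0, 0], [0, 0, 0], 60]])

```text
time: 43.38
ee_pos: [0.691, -0.0118, 0.3624]
tcp_rot: [[1.0, 0.001, 0.002], [0.001, -1.0, 0.001], [0.002, -0.001, -1.0]]
force: [0.5, -0.3, 0.2]
width: 0.0598
```

```bash
python3 - <<'E'
from h import *
np.set_printoptions(precision=4,suppress=True)
p=shot('wrist');o=ctrl.observe();print(o['ee_pos'],o['tcp_rot'],o['joint_positions'],o['time'])
save(p,'w37')
X=cloud(p)
m=(X[:,:,2]>.27)&(X[:,:,2]<.33)&(X[:,:,0]>.65)&(X[:,:,0]<.74)&(X[:,:,1]>.0);P=X[m]
print(len(P),np.median(P,0),np.percentile(P,2,axis=0),np.percentile(P,98,axis=0))
E
```

```text
[ 0.6909 -0.0118  0.3628] [[ 1.      0.0015  0.003 ]
 [ 0.0015 -1.      0.0014]
 [ 0.003  -0.0014 -1.    ]] [-7.5662 19.2416 63.1873  0.1015 97.4136 -7.6364] 43.425
5671 [0.6912 0.0431 0.3105] [0.6801 0.0018 0.3054] [0.7016 0.1087 0.3167]
```

View pics/w37.png

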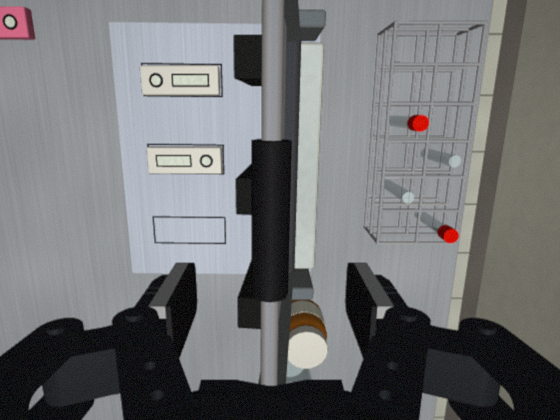

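Emit:
step_arm(commands=[[[0, 0, -1], [0, 0, 0], 60], [[0, 0, -2], [0, 0, 0], 60], [[0, 0, -3], [0, 0, 0], 60], [[0, 0, -3.9], [0, 0, 0], 55], [[0, 0, -3.9], [0, 0, 0], 55]])

```text
time: 44.05
ee_pos: [0.6897, -0.0118, 0.2633]
tcp_rot: [[1.0, 0.001, -0.001], [0.001, -1.0, 0.002], [-0.001, -0.002, -1.0]]
force: [-0.5, -0.2, 1.1]
width: 0.0549
```

Emit:
step_arm(commands=[[[0, 0, 0], [0, 0, 0], 40], [[0, 0, 0], [0, 0, 0], 25], [[0, 0, 0], [0, 0, 0], 12], [[0, 0, 0], [0, 0, 0], 10], [[0, 0, 0], [0, 0, 0], 10]])

```text
time: 44.68
ee_pos: [0.6913, -0.0121, 0.2673]
tcp_rot: [[1.0, 0.001, 0.004], [0.001, -1.0, 0.001], [0.004, -0.001, -1.0]]
force: [-5.7, -0.3, 6.4]
width: 0.022
```

```bash
python3 - <<'E'
from h import *
np.set_printoptions(precision=4,suppress=True)
p=shot('wrist');o=ctrl.observe();print(o['ee_pos'],o['width'],o['force'],o['time'])
save(p,'w38')
P0=np.array(o['ee_pos']);H=np.array([.7137,.055]);
# path
x0=H[0]-.25*np.cos(1.48);z0=H[1]+.25*np.sin(1.48)
for q in np.arange(0,1.49,.074):
    f=1.48-q;print(round(q,3),np.round([(H[0]-.25*np.cos(f)-x0)/.025,(H[1]+.25*np.sin(f)-z0)/.025],2))
E
```

```text
[ 0.6913 -0.0121  0.2673] 0.022032914701627836 [-5.4025 -0.2008  6.1463] 44.725
0.0 [0. 0.]
0.074 [-0.73 -0.09]
0.148 [-1.46 -0.24]
0.222 [-2.17 -0.44]
0.296 [-2.87 -0.7 ]
0.37 [-3.54 -1.  ]
0.444 [-4.19 -1.36]
0.518 [-4.81 -1.76]
0.592 [-5.4 -2.2]
0.666 [-5.96 -2.69]
0.74 [-6.48 -3.22]
0.814 [-6.96 -3.78]
0.888 [-7.39 -4.38]
0.962 [-7.78 -5.01]
1.036 [-8.12 -5.66]
1.11 [-8.42 -6.34]
1.184 [-8.66 -7.04]
1.258 [-8.85 -7.76]
1.332 [-8.98 -8.48]
1.406 [-9.07 -9.22]
1.48 [-9.09 -9.96]
```

View pics/w38.png

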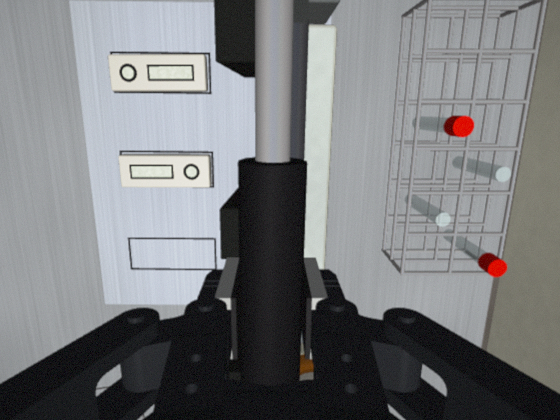

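Emit:
step_arm(commands=[[[-0.73, 0, -0.09], [0, 0, 0], 10], [[-1.46, 0, -0.24], [0, 0, 0], 10], [[-2.17, 0, -0.44], [0, 0, 0], 10], [[-2.87, 0, -0.7], [0, 0, 0], 10], [[-3.54, 0, -1], [0, 0, 0], 10]])

```text
time: 45.35
ee_pos: [0.6046, -0.0113, 0.2432]
tcp_rot: [[1.0, 0.002, 0.01], [0.002, -1.0, 0.002], [0.01, -0.002, -1.0]]
force: [1.8, 2.7, 5.6]
width: 0.0224
```

Emit:
step_arm(commands=[[[-0.65, 0, -0.36], [0, 0, 0], 10], [[-1.27, 0, -0.76], [0, 0, 0], 10], [[-1.86, 0, -1.2], [0, 0, 0], 10], [[-2.42, 0, -1.69], [0, 0, 0], 10], [[-2.94, 0, -2.22], [0, 0, 0], 10]])

```text
time: 45.98
ee_pos: [0.5298, -0.0106, 0.1877]
tcp_rot: [[1.0, 0.002, 0.006], [0.002, -1.0, 0.003], [0.006, -0.003, -1.0]]
force: [-6.1, 6.0, 11.5]
width: 0.0216
```

```bash
python3 - <<'E'
from h import *
np.set_printoptions(precision=4,suppress=True)
p=shot('wrist');o=ctrl.observe();print(o['ee_pos'],o['width'],o['force'],o['joint_positions'])
save(p,'w39');save(shot('side'),'side39')
E
```

```text
[ 0.5273 -0.0105  0.1851] 0.022037044635444977 [-7.6523  4.5082 10.2884] [ -9.8581   0.1743 103.5139   0.2169  76.2639 -10.0244]
```

View pics/side39.png

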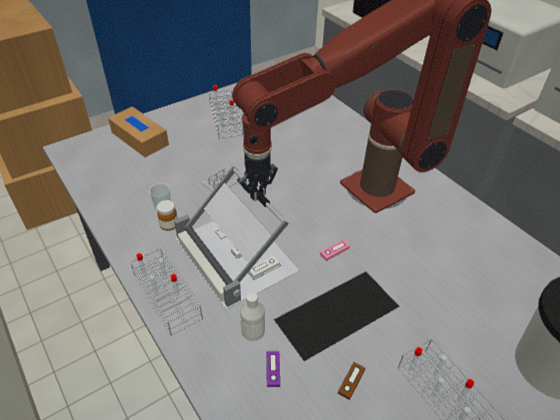

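Emit:
step_arm(commands=[[[-0.48, 0.01, -0.56], [0, 0, 0], 10], [[-0.91, 0.02, -1.16], [0, 0, 0], 10], [[-1.3, 0.03, -1.79], [0, 0, 0], 10], [[-1.64, 0.03, -2.44], [0, 0, 0], 10], [[-1.94, 0.04, -3.12], [0, 0, 0], 10]])

```text
time: 46.7
ee_pos: [0.4799, -0.0101, 0.1075]
tcp_rot: [[1.0, 0.002, 0.002], [0.002, -1.0, 0.003], [0.002, -0.003, -1.0]]
force: [-6.7, 3.9, 9.3]
width: 0.0223
```

Emit:
step_arm(commands=[[[-0.24, 0, -0.7], [0, 0, 0], 10], [[-0.43, 0, -1.42], [0, 0, 0], 10], [[-0.56, 0, -2.14], [0, 0, 0], 10], [[-0.62, 0, -2.6], [0, 0, 0], 10], [[-0.65, 0, -3], [0, 0, 0], 10]])

```text
time: 47.32
ee_pos: [0.4638, -0.01, 0.0318]
tcp_rot: [[1.0, 0.001, 0.001], [0.001, -1.0, 0.003], [0.001, -0.003, -1.0]]
force: [-6.7, 4.1, 7.8]
width: 0.0218
```

```bash
python3 - <<'E'
from h import *
np.set_printoptions(precision=4,suppress=True)
p=shot('wrist');o=ctrl.observe();print(o['ee_pos'],o['width'],o['force'],o['joint_positions'])
save(p,'w40');save(shot('side'),'side40',(150,130,330,320),4)
E
```

```text
[ 0.4637 -0.0099  0.0308] 0.022088845689156145 [-5.0892  4.2684  5.9345] [-11.1358   2.7373 119.2127   0.2303  58.0168 -11.3251]
```

View pics/side40.png

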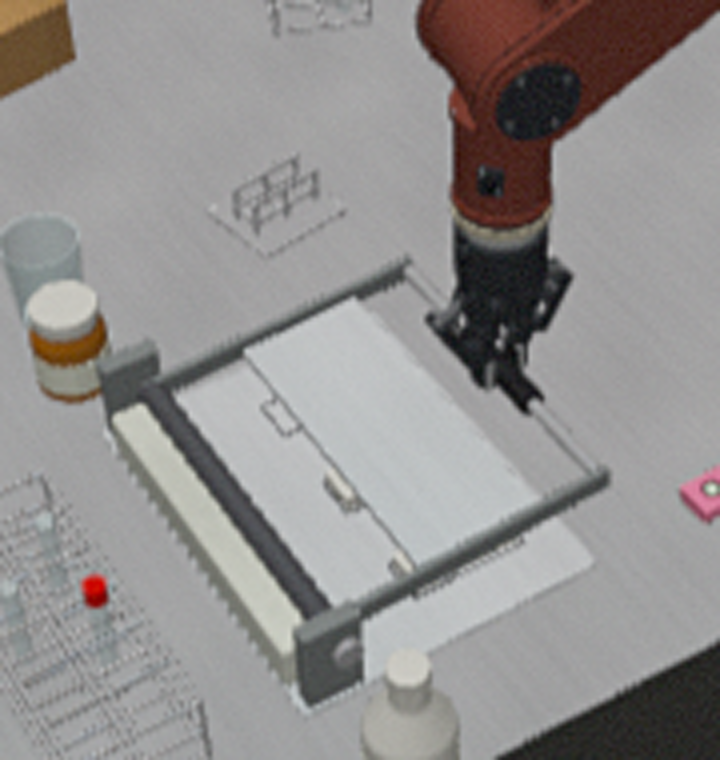

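Emit:
step_arm(commands=[[[0, 0, -0.15], [0, 0, 0], 10], [[0, 0, -0.3], [0, 0, 0], 10], [[0, 0, -0.42], [0, 0, 0], 10], [[0, 0, -0.5], [0, 0, 0], 10]])

```text
time: 47.92
ee_pos: [0.4633, -0.01, 0.0194]
tcp_rot: [[1.0, 0.001, -0.0], [0.001, -1.0, 0.003], [-0.0, -0.003, -1.0]]
force: [-8.5, 4.5, 7.5]
width: 0.0219
```

Emit:
step_arm(commands=[[[0, 0, -0.03], [0, 0, 0], 10], [[0, 0, -0.06], [0, 0, 0], 10], [[0, 0, -0.06], [0, 0, 0], 10]])

```text
time: 48.3
ee_pos: [0.4633, -0.0099, 0.018]
tcp_rot: [[1.0, 0.001, -0.0], [0.001, -1.0, 0.003], [-0.0, -0.003, -1.0]]
force: [-8.1, 4.9, 8.9]
width: 0.0221
```

Emit:
step_arm(commands=[[[0, 0, -0.05], [0, 0, 0], 10], [[0, 0, -0.1], [0, 0, 0], 10], [[0, 0, -0.1], [0, 0, 0], 10]])

```text
time: 48.68
ee_pos: [0.4634, -0.0099, 0.0169]
tcp_rot: [[1.0, 0.002, -0.001], [0.002, -1.0, 0.003], [-0.001, -0.003, -1.0]]
force: [-15.3, 5.6, 23.3]
width: 0.0221
```

Emit:
step_arm(commands=[[[0, 0, 0], [0, 0, 0], 10], [[0, 0, 0], [0, 0, 0], 10], [[0, 0, 0], [0, 0, 0], 10], [[0, 0, 0], [0, 0, 0], 10], [[0, 0, 0], [0, 0, 0], 10]])

```text
time: 49.3
ee_pos: [0.4634, -0.01, 0.0169]
tcp_rot: [[1.0, 0.002, -0.001], [0.002, -1.0, 0.003], [-0.001, -0.003, -1.0]]
force: [-15.1, 5.8, 22.5]
width: 0.022
```

```bash
python3 - <<'E'
from h import *
np.set_printoptions(precision=4,suppress=True)
p=shot('side');o=ctrl.observe();print(o['ee_pos'],o['width'],o['force'])
save(p,'side41',(150,130,330,320),4)
H=np.array([.7137,.055])
prev=None
qs=np.arange(1.48,-.001,-.037)
x0,z0=H[0]-.25,H[1]
print([[round(float((H[0]-.25*np.cos(1.48-q)-x0)/.025),2),round(float((H[1]+.25*np.sin(1.48-q)-z0)/.025),2)] for q in qs])
E
```

```text
[ 0.4634 -0.0099  0.0169] 0.022273662659455757 [-14.6414   4.6995  23.687 ]
[[0.0, 0.0], [0.01, 0.37], [0.03, 0.74], [0.06, 1.11], [0.11, 1.47], [0.17, 1.84], [0.25, 2.2], [0.33, 2.56], [0.43, 2.92], [0.55, 3.27], [0.68, 3.62], [0.82, 3.96], [0.97, 4.3], [1.13, 4.63], [1.31, 4.95], [1.5, 5.27], [1.7, 5.58], [1.91, 5.88], [2.14, 6.18], [2.37, 6.47], [2.62, 6.74], [2.87, 7.01], [3.13, 7.27], [3.41, 7.52], [3.69, 7.76], [3.98, 7.99], [4.28, 8.2], [4.59, 8.41], [4.9, 8.6], [5.23, 8.79], [5.55, 8.96], [5.89, 9.12], [6.23, 9.26], [6.57, 9.39], [6.92, 9.51], [7.28, 9.62], [7.63, 9.72], [8.0, 9.8], [8.36, 9.86], [8.73, 9.92], [9.09, 9.96]]
```

View pics/side41.png

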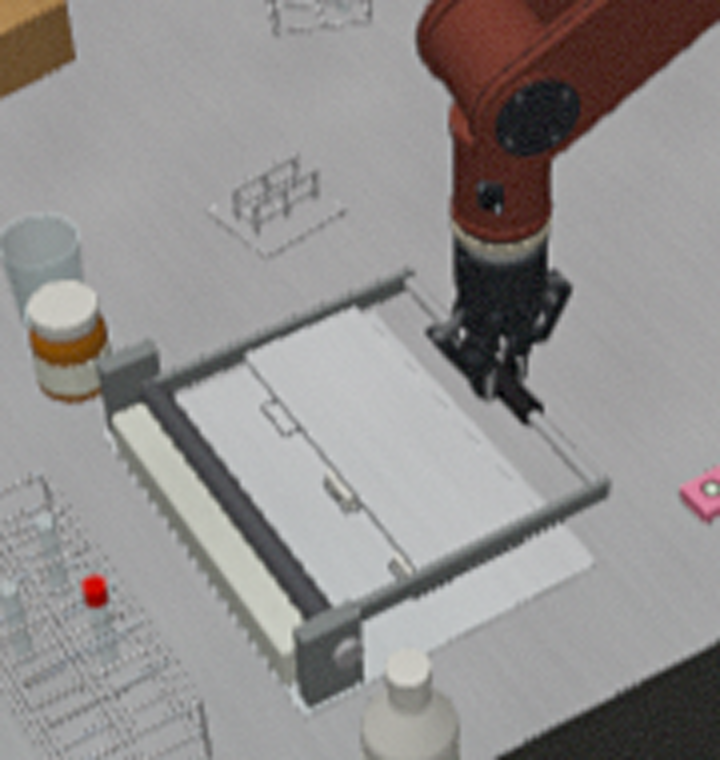

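Emit:
step_arm(commands=[[[0, 0, 0.37], [0, 0, 0], 10], [[0.01, 0, 0.74], [0, 0, 0], 10], [[0.03, 0, 1.11], [0, 0, 0], 10], [[0.08, 0, 1.47], [0, 0, 0], 10], [[0.14, 0, 1.84], [0, 0, 0], 10]])

```text
time: 49.98
ee_pos: [0.4673, -0.01, 0.0621]
tcp_rot: [[1.0, 0.001, 0.001], [0.001, -1.0, 0.003], [0.001, -0.003, -1.0]]
force: [-6.6, 4.3, 6.3]
width: 0.0217
```

Emit:
step_arm(commands=[[[0.08, 0, 0.36], [0, 0, 0], 10], [[0.16, 0, 0.72], [0, 0, 0], 10], [[0.26, 0, 1.08], [0, 0, 0], 10], [[0.38, 0, 1.43], [0, 0, 0], 10], [[0.51, 0, 1.78], [0, 0, 0], 10]])

```text
time: 50.6
ee_pos: [0.4796, -0.0101, 0.1067]
tcp_rot: [[1.0, 0.002, -0.0], [0.002, -1.0, 0.003], [-0.0, -0.003, -1.0]]
force: [-9.7, 4.0, 9.1]
width: 0.0219
```

Emit:
step_arm(commands=[[[0.14, 0, 0.34], [0, 0, 0], 10], [[0.29, 0, 0.68], [0, 0, 0], 10], [[0.45, 0, 1.01], [0, 0, 0], 10], [[0.63, 0, 1.33], [0, 0, 0], 10], [[0.82, 0, 1.65], [0, 0, 0], 10]])

```text
time: 51.22
ee_pos: [0.5002, -0.0103, 0.1487]
tcp_rot: [[1.0, 0.002, 0.0], [0.002, -1.0, 0.002], [0.0, -0.002, -1.0]]
force: [-11.8, 3.2, 11.9]
width: 0.0222
```

Emit:
step_arm(commands=[[[0.2, 0, 0.31], [0, 0, 0], 10], [[0.41, 0, 0.61], [0, 0, 0], 10], [[0.64, 0, 0.91], [0, 0, 0], 10], [[0.87, 0, 1.2], [0, 0, 0], 10], [[1.12, 0, 1.47], [0, 0, 0], 10]])

```text
time: 51.85
ee_pos: [0.5291, -0.0106, 0.1869]
tcp_rot: [[1.0, 0.002, 0.003], [0.002, -1.0, 0.002], [0.003, -0.002, -1.0]]
force: [-12.5, 1.6, 16.6]
width: 0.0221
```

Emit:
step_arm(commands=[[[0.25, 0, 0.27], [0, 0, 0], 10], [[0.51, 0, 0.53], [0, 0, 0], 10], [[0.79, 0, 0.78], [0, 0, 0], 10], [[1.07, 0, 1.02], [0, 0, 0], 10], [[1.36, 0, 1.25], [0, 0, 0], 10]])

```text
time: 52.48
ee_pos: [0.5649, -0.0109, 0.2191]
tcp_rot: [[1.0, 0.002, 0.008], [0.002, -1.0, 0.001], [0.008, -0.001, -1.0]]
force: [-4.9, 1.7, 13.2]
width: 0.0223
```

Emit:
step_arm(commands=[[[0.3, 0, 0.21], [0, 0, 0], 10], [[0.61, 0, 0.42], [0, 0, 0], 10], [[0.92, 0, 0.61], [0, 0, 0], 10], [[1.25, 0, 0.8], [0, 0, 0], 10], [[1.57, 0, 0.97], [0, 0, 0], 10]])

```text
time: 53.1
ee_pos: [0.605, -0.0113, 0.2434]
tcp_rot: [[1.0, 0.001, 0.01], [0.001, -1.0, 0.0], [0.01, -0.0, -1.0]]
force: [-0.7, 0.0, 8.9]
width: 0.0219
```

Emit:
step_arm(commands=[[[0.34, 0, 0.16], [0, 0, 0], 10], [[0.68, 0, 0.3], [0, 0, 0], 10], [[1.02, 0, 0.43], [0, 0, 0], 10], [[1.37, 0, 0.55], [0, 0, 0], 10], [[1.73, 0, 0.66], [0, 0, 0], 10]])

```text
time: 53.72
ee_pos: [0.6485, -0.0117, 0.2596]
tcp_rot: [[1.0, 0.001, 0.011], [0.001, -1.0, -0.0], [0.011, 0.0, -1.0]]
force: [1.5, -1.0, 6.6]
width: 0.0224
```

Emit:
step_arm(commands=[[[0.35, 0, 0.1], [0, 0, 0], 10], [[0.72, 0, 0.18], [0, 0, 0], 10], [[1.08, 0, 0.24], [0, 0, 0], 10], [[1.45, 0, 0.3], [0, 0, 0], 10], [[1.7, 0, 0.33], [0, 0, 0], 10]])

```text
time: 54.35
ee_pos: [0.691, -0.0121, 0.2672]
tcp_rot: [[1.0, 0.001, 0.01], [0.001, -1.0, -0.001], [0.01, 0.001, -1.0]]
force: [2.0, -2.2, 5.5]
width: 0.0221
```

Emit:
step_arm(commands=[[[0.06, 0, 0.02], [0, 0, 0], 10], [[0.12, 0, 0.02], [0, 0, 0], 10], [[0.12, 0, 0.02], [0, 0, 0], 10], [[0.12, 0, 0.02], [0, 0, 0], 10]])

```text
time: 54.85
ee_pos: [0.6914, -0.0121, 0.2672]
tcp_rot: [[1.0, 0.001, 0.005], [0.001, -1.0, -0.0], [0.005, 0.0, -1.0]]
force: [-5.7, -1.6, 8.0]
width: 0.0219
```

Emit:
step_arm(commands=[[[0, 0, 0], [0, 0, 0], 25], [[0, 0, 0], [0, 0, 0], 35], [[0, 0, 0], [0, 0, 0], 50], [[0, 0, 0], [0, 0, 0], 60], [[0, 0, 0], [0, 0, 0], 60]])

```text
time: 55.48
ee_pos: [0.6915, -0.0109, 0.2643]
tcp_rot: [[1.0, 0.002, 0.003], [0.002, -1.0, 0.001], [0.003, -0.001, -1.0]]
force: [0.3, -0.0, 0.0]
width: 0.0601
```

Emit:
step_arm(commands=[[[0, 0, 1], [0, 0, 0], 60], [[0, 0, 2.2], [0, 0, 0], 60], [[0, 0, 3.6], [0, 0, 0], 60], [[0, 0, 4.2], [0, 0, 0], 60], [[0, 0, 4.2], [0, 0, 0], 60]])

```text
time: 56.1
ee_pos: [0.692, -0.011, 0.3705]
tcp_rot: [[1.0, 0.001, 0.005], [0.001, -1.0, 0.001], [0.005, -0.001, -1.0]]
force: [-0.0, 0.9, -0.7]
width: 0.0601
```

```bash
python3 - <<'E'
from h import *
np.set_printoptions(precision=4,suppress=True)
p=shot('wrist');o=ctrl.observe();print(o['ee_pos'],o['joint_positions'],o['time'])
save(p,'w42')
for r in cass(p,.020): print(r)
X=cloud(p)
m=(X[:,:,2]>.27)&(X[:,:,2]<.33)&(X[:,:,0]>.65)&(X[:,:,0]<.74)&(X[:,:,1]>.0);P=X[m]
print(len(P),np.median(P,0))
E
```

```text
[ 0.6914 -0.0109  0.3687] [-7.489  19.3722 62.4144  0.1083 98.0735 -7.5573] 56.15
(array([177.8083,  80.845 ]), (574.3619384765625, 92.80298614501953), (99.87800598144531, 35.69624710083008), 0.15967050194740295, np.float64(0.020202284682588667))
(array([184.1964, 159.2241]), (574.0020141601562, -9.156343460083008), (99.50764465332031, 35.6450309753418), 0.09430278092622757, np.float64(0.020145328529166118))
5312 [0.6912 0.044  0.3105]
```

View pics/w42.png

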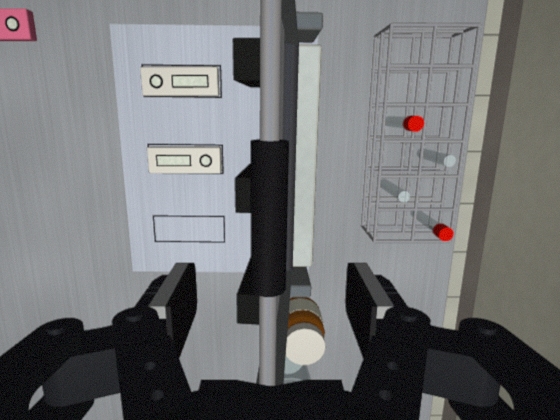

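Emit:
step_arm(commands=[[[-1, 0.4, 0], [0, 0, -1.25], 60], [[-2, 0.8, 0], [0, 0, -2.5], 60], [[-3, 1.2, 0], [0, 0, -3.75], 60], [[-4, 1.8, 0], [0, 0, -5], 60], [[-4.7, 2.4, -1], [0, 0, -6.25], 60]])

```text
time: 56.78
ee_pos: [0.5734, 0.0494, 0.3443]
tcp_rot: [[0.639, -0.769, 0.005], [-0.769, -0.639, -0.002], [0.004, -0.003, -1.0]]
force: [0.7, 0.5, -0.3]
width: 0.0598
```

Emit:
step_arm(commands=[[[0, 0.5, -1.5], [0, 0, -1.25], 60], [[0, 1, -3], [0, 0, -2.5], 60], [[0, 1.5, -5], [0, 0, -3.75], 60], [[0, 1.75, -7], [0, 0, -5], 60], [[0, 1.75, -9], [0, 0, -5], 60]])

```text
time: 57.4
ee_pos: [0.572, 0.0933, 0.1156]
tcp_rot: [[0.0, -1.0, -0.002], [-1.0, -0.0, -0.003], [0.003, 0.002, -1.0]]
force: [-0.2, -0.4, 0.5]
width: 0.0599
```

Emit:
step_arm(commands=[[[0, 0, -1], [0, 0, 0], 60], [[0, 0, -1], [0, 0, 0], 60], [[0, 0, -1], [0, 0, 0], 60]])

```text
time: 57.78
ee_pos: [0.5741, 0.0928, 0.0948]
tcp_rot: [[0.001, -1.0, 0.002], [-1.0, -0.001, -0.003], [0.003, -0.002, -1.0]]
force: [0.6, 0.5, 0.7]
width: 0.0601
```

```bash
python3 - <<'E'
from h import *
np.set_printoptions(precision=4,suppress=True)
p=shot('wrist');o=ctrl.observe();print(o['ee_pos'],o['joint_positions'],o['time'])
save(p,'w43')
for r in cass(p,.020): print(r)
P,R=laypose((0,0,0),0,(.5744,.0926,-.019),0.1);delta(P,R)
E
```

```text
[0.5748 0.0928 0.0957] [ 1.5234 12.7577 99.9486 -0.1937 67.1041 91.5185] 57.825
(array([271.3666, 210.3783]), (574.5219116210938, 92.14061737060547), (98.1504135131836, 34.87035369873047), 179.94286346435547, np.float64(0.02037933449194347))
(array([425.947 , 205.8453]), (574.43701171875, -10.828657150268555), (97.64593505859375, 34.10586166381836), 0.002418235410004854, np.float64(0.020264574024892068))
shift [-0.017 -0.008 -4.587] n 1.8 rot [0.022 0.024 0.003] n 0.0
```

View pics/w43.png

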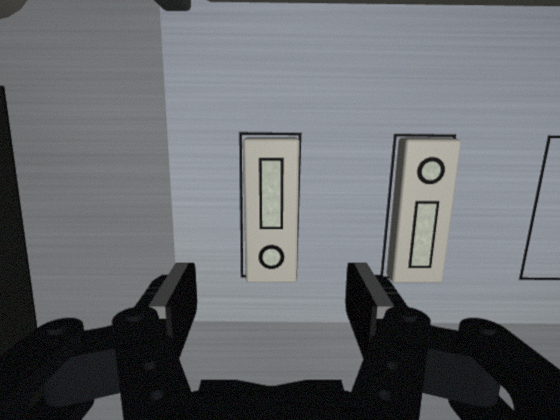

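Picking A.

Emit:
step_arm(commands=[[[0, 0, -1.2], [0, 0, 0], 60], [[0, 0, -2.6], [0, 0, 0], 60], [[0, 0, -3.8], [0, 0, 0], 60], [[0, 0, -4.5], [0.02, 0.02, 0], 60], [[0, 0, -4.56], [0.02, 0.02, 0], 60]])

```text
time: 58.45
ee_pos: [0.5739, 0.0927, -0.0198]
tcp_rot: [[0.001, -1.0, -0.002], [-1.0, -0.001, -0.0], [0.0, 0.002, -1.0]]
force: [0.1, -0.3, 1.0]
width: 0.0598
```

Emit:
step_arm(commands=[[[0, 0, 0], [0, 0, 0], 45], [[0, 0, 0], [0, 0, 0], 30], [[0, 0, 0], [0, 0, 0], 20], [[0, 0, 0], [0, 0, 0], 20], [[0, 0, 0], [0, 0, 0], 20]])

```text
time: 59.08
ee_pos: [0.5757, 0.0928, -0.0176]
tcp_rot: [[0.001, -1.0, 0.002], [-1.0, -0.001, -0.0], [0.0, -0.002, -1.0]]
force: [0.2, -0.3, 7.3]
width: 0.0343
```

Emit:
step_arm(commands=[[[0, 0, 0.6], [0, 0, 0], 20], [[0, 0, 2], [0, 0, 0], 20], [[0, 0.8, 4], [0, 0, 1.2], 20], [[-0.1, 1.9, 5], [0, 0, 2.45], 20], [[-0.2, 3, 5], [0, 0, 3.7], 20]])

```text
time: 59.7
ee_pos: [0.5713, 0.1688, 0.11]
tcp_rot: [[0.5, -0.866, 0.006], [-0.866, -0.5, 0.0], [0.003, -0.005, -1.0]]
force: [0.6, -0.1, -0.4]
width: 0.0347
```

Emit:
step_arm(commands=[[[-0.2, 1.2, 0], [0, 0, 1.25], 20], [[-0.4, 2.6, 0], [0, 0, 2.5], 20], [[-0.6, 4, 0], [0, 0, 3.75], 20], [[-0.8, 5.4, 0], [0, 0, 5], 20], [[-1.1, 6.8, 0], [0, 0, 6.25], 20]])

```text
time: 60.32
ee_pos: [0.5412, 0.3389, 0.1063]
tcp_rot: [[0.985, -0.174, 0.001], [-0.174, -0.985, -0.001], [0.001, 0.001, -1.0]]
force: [0.4, 0.4, -0.5]
width: 0.0346
```

Emit:
step_arm(commands=[[[0, 0.6, 0], [0, 0, 1], 20], [[0, 0.6, 0], [0, 0, 1], 20], [[0, 0.6, 0], [0, 0, 1], 20]])

```text
time: 60.7
ee_pos: [0.5415, 0.3521, 0.1057]
tcp_rot: [[0.999, -0.043, 0.0], [-0.043, -0.999, -0.002], [0.0, 0.002, -1.0]]
force: [0.5, -0.3, -0.8]
width: 0.0342
```

```bash
python3 - <<'E'
from h import *
np.set_printoptions(precision=4,suppress=True)
p=shot('wrist');o=ctrl.observe();print(o['ee_pos'],o['width'],o['time'],np.degrees(np.arctan2(o['tcp_rot'][1,0],o['tcp_rot'][0,0])))
save(p,'w44')
q=shot('side');X=cloud(q);img=q['color'].astype(int)
m=np.zeros(X.shape[:2],np.uint8);m[265:365,270:402]=1
m&=(img.sum(2)<130).astype(np.uint8)&(X[:,:,2]<.012).astype(np.uint8)
P=X[m>0];print(cv2.minAreaRect((P[:,:2]*1000).astype(np.float32)))
E
```

```text
[0.5415 0.3519 0.1056] 0.034464217911752096 60.75 -2.4845601638028856
((486.226318359375, 355.28399658203125), (156.82269287109375, 347.1375732421875), 87.44070434570312)
```

View pics/w44.png

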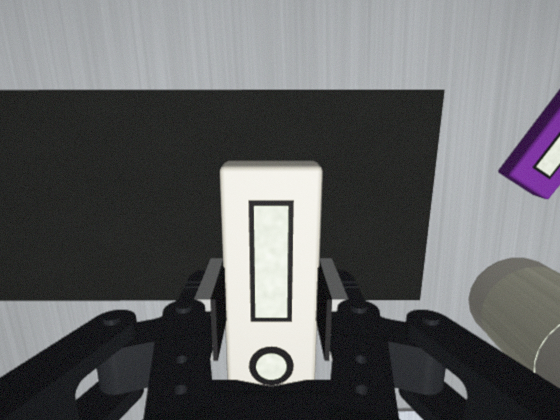

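Emit:
step_arm(commands=[[[0, 0.04, -1.6], [0, 0, 0], 20], [[0, 0.04, -3.2], [0, 0, 0], 20], [[0, 0.04, -4.4], [0, 0, 0], 20], [[0, 0.04, -4.85], [0, 0, 0], 20], [[0, 0.04, -4.93], [0, 0, 0], 20]])

```text
time: 61.42
ee_pos: [0.542, 0.3535, -0.0175]
tcp_rot: [[0.999, -0.042, 0.001], [-0.042, -0.999, -0.001], [0.001, 0.001, -1.0]]
force: [-0.8, 0.5, -0.2]
width: 0.0345
```

Emit:
step_arm(commands=[[[0, 0, -0.02], [0, 0, 0], 20], [[0, 0, -0.03], [0, 0, 0], 20], [[0, 0, -0.03], [0, 0, 0], 45], [[0, 0, -0.03], [0, 0, 0], 60], [[0, 0, -0.03], [0, 0, 0], 60]])

```text
time: 62.05
ee_pos: [0.5416, 0.3539, -0.0184]
tcp_rot: [[0.999, -0.04, 0.001], [-0.04, -0.999, -0.001], [0.001, 0.001, -1.0]]
force: [0.2, -0.5, 0.2]
width: 0.0597
```

Emit:
step_arm(commands=[[[0, 0, 1], [0, 0, 0], 60], [[0, 0, 3], [0, 0, 0], 60], [[0, 0, 5], [0, 0, 0], 60], [[0, -1.2, 7], [0, 0, -1.2], 60], [[0, -2.4, 9], [0, 0, -2.4], 60]])

```text
time: 62.68
ee_pos: [0.5411, 0.2933, 0.2081]
tcp_rot: [[0.929, -0.371, 0.0], [-0.371, -0.929, -0.001], [0.001, 0.001, -1.0]]
force: [0.4, 0.3, -0.1]
width: 0.0599
```

```bash
python3 - <<'E'
from h import *
np.set_printoptions(precision=4,suppress=True)
q=shot('side');save(q,'side45',(190,180,420,380),3)
o=ctrl.observe();print(o['ee_pos'])
P,R=laypose((0,0,0),0,(.574,-.0100,.10),0.0);delta(P,R)
E
```

```text
[0.5451 0.2912 0.2167]
shift [  1.157 -12.049  -4.666] n 5.2 rot [ 0.044  0.068 -8.465] n 6.4
```

View pics/side45.png

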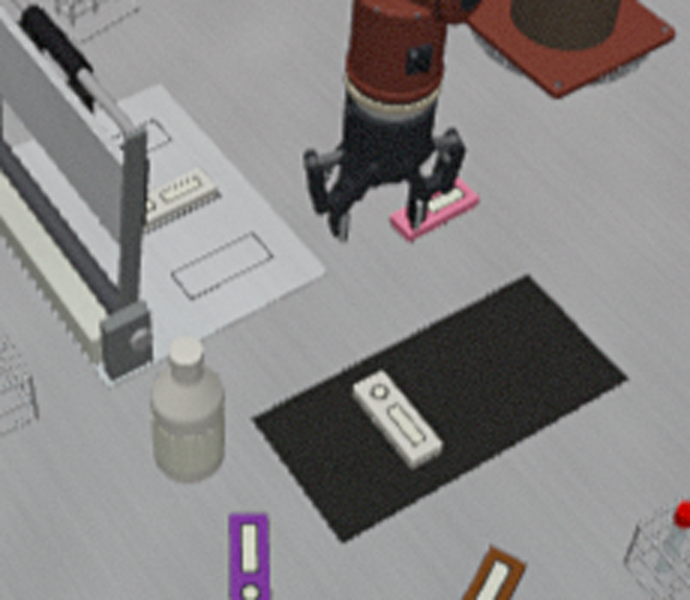

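A lies on the mat, face up. Now B.

Emit:
step_arm(commands=[[[0.2, -2, 0], [0, 0, -1.2], 60], [[0.4, -4, 0], [0, 0, -2.4], 60], [[0.6, -6, 0], [0, 0, -3.6], 60], [[0.8, -8, -0.5], [0, 0, -4.8], 60], [[1, -10, -1.5], [0, 0, -6], 60]])

```text
time: 63.35
ee_pos: [0.5676, 0.0422, 0.1699]
tcp_rot: [[0.345, -0.938, 0.002], [-0.938, -0.345, -0.001], [0.002, -0.002, -1.0]]
force: [0.4, -1.2, -0.9]
width: 0.0601
```

Emit:
step_arm(commands=[[[0.1, -1, -1.5], [0, 0, -1.2], 60], [[0.15, -2, -3], [0, 0, -2.4], 60], [[0.15, -2, -3], [0, 0, -2.4], 60], [[0.15, -2, -3], [0, 0, -2.4], 60], [[0.15, -2, -3], [0, 0, -2.4], 60]])

```text
time: 63.98
ee_pos: [0.5716, -0.0054, 0.0959]
tcp_rot: [[0.025, -1.0, 0.002], [-1.0, -0.025, -0.001], [0.001, -0.002, -1.0]]
force: [0.3, 0.3, 0.3]
width: 0.0597
```

```bash
python3 - <<'E'
from h import *
np.set_printoptions(precision=4,suppress=True)
p=shot('wrist');o=ctrl.observe();print(o['ee_pos'],o['time'])
for r in cass(p,.020): print(r)
P,R=laypose((0,0,0),0,(.5742,-.0104,-.019),0.0);delta(P,R)
E
```

```text
[ 0.5715 -0.0055  0.0958] 64.025
(array([279.3317, 202.8304]), (574.0018920898438, -11.01657485961914), (98.28587341308594, 34.269657135009766), 179.96379852294922, np.float64(0.020377851848353223))
shift [ 0.107 -0.198 -4.591] n 1.8 rot [ 0.005  0.013 -0.177] n 0.1
```

Emit:
step_arm(commands=[[[0.1, -0.2, -1.2], [0, 0, -0.18], 60], [[0.1, -0.21, -2.6], [0, 0, -0.18], 60], [[0.1, -0.21, -3.8], [0, 0, -0.18], 60], [[0.1, -0.21, -4.5], [0, 0, -0.18], 60], [[0.1, -0.21, -4.56], [0, 0, -0.18], 60]])

```text
time: 64.65
ee_pos: [0.5722, -0.011, -0.0206]
tcp_rot: [[-0.002, -1.0, -0.003], [-1.0, 0.002, -0.0], [0.0, 0.003, -1.0]]
force: [-0.1, 0.1, 0.8]
width: 0.0601
```

Emit:
step_arm(commands=[[[0, 0, 0], [0, 0, 0], 45], [[0, 0, 0], [0, 0, 0], 30], [[0, 0, 0], [0, 0, 0], 20], [[0, 0, 0], [0, 0, 0], 20], [[0, 0, 0], [0, 0, 0], 20]])

```text
time: 65.28
ee_pos: [0.5745, -0.0117, -0.0182]
tcp_rot: [[-0.003, -1.0, 0.002], [-1.0, 0.003, -0.001], [0.001, -0.002, -1.0]]
force: [-0.6, 0.5, 5.8]
width: 0.0346
```

Emit:
step_arm(commands=[[[0, 0, 0.6], [0, 0, 0], 20], [[-0.3, 0, 2], [0, 0, 0], 20], [[-0.9, 1.2, 4], [0, 0, 1.2], 20], [[-1.5, 3, 5], [0, 0, 2.45], 20], [[-2.1, 4.8, 5], [0, 0, 3.7], 20]])

```text
time: 65.9
ee_pos: [0.5221, 0.1096, 0.1092]
tcp_rot: [[0.496, -0.868, 0.006], [-0.869, -0.496, -0.0], [0.003, -0.005, -1.0]]
force: [1.0, 0.2, -0.6]
width: 0.0344
```

Emit:
step_arm(commands=[[[-0.6, 1.8, 0], [0, 0, 1.25], 20], [[-1.2, 3.6, 0], [0, 0, 2.5], 20], [[-1.8, 5.4, 0], [0, 0, 3.75], 20], [[-2.4, 7.2, 0], [0, 0, 5], 20], [[-3, 9, 0], [0, 0, 6.25], 20]])

```text
time: 66.53
ee_pos: [0.4446, 0.3349, 0.1059]
tcp_rot: [[0.984, -0.178, 0.001], [-0.178, -0.984, -0.001], [0.001, 0.001, -1.0]]
force: [1.1, 1.1, -0.2]
width: 0.0342
```

Emit:
step_arm(commands=[[[-0.3, 0.9, 0], [0, 0, 1], 20], [[-0.3, 0.9, 0], [0, 0, 1], 20], [[-0.3, 0.9, 0], [0, 0, 1], 20]])

```text
time: 66.9
ee_pos: [0.4378, 0.3554, 0.1053]
tcp_rot: [[0.999, -0.047, 0.0], [-0.047, -0.999, -0.002], [0.001, 0.002, -1.0]]
force: [0.3, -0.2, -1.7]
width: 0.0345
```

```bash
python3 - <<'E'
from h import *
np.set_printoptions(precision=4,suppress=True)
p=shot('wrist');o=ctrl.observe();print(o['ee_pos'],o['width'],o['time'],np.degrees(np.arctan2(o['tcp_rot'][1,0],o['tcp_rot'][0,0])))
save(p,'w46')
for r in cass(p,.019): print(r)
E
```

```text
[0.438  0.3551 0.1052] 0.03445453650438284 66.95 -2.7009549099011294
(array([419.6328, 201.5123]), (541.6090087890625, 353.3852844238281), (98.92756652832031, 35.34705352783203), 87.64168548583984, np.float64(0.019303975469120827))
```

View pics/w46.png

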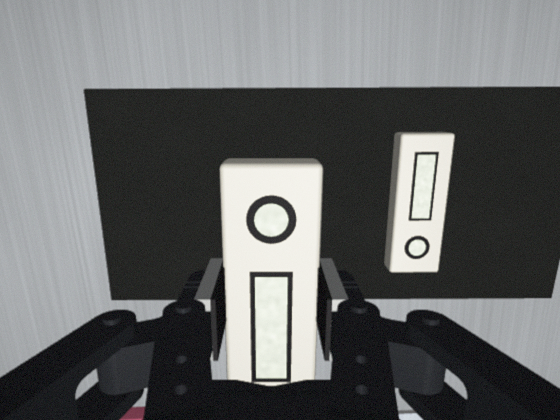

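Emit:
step_arm(commands=[[[-0.06, 0.06, -1.6], [0, 0, 0], 20], [[-0.06, 0.06, -3.2], [0, 0, 0], 20], [[-0.06, 0.06, -4.4], [0, 0, 0], 20], [[-0.06, 0.06, -4.85], [0, 0, 0], 20], [[-0.06, 0.06, -4.92], [0, 0, 0], 20]])

```text
time: 67.58
ee_pos: [0.4366, 0.3569, -0.0181]
tcp_rot: [[0.999, -0.046, -0.0], [-0.046, -0.999, -0.002], [-0.0, 0.002, -1.0]]
force: [-0.4, 0.3, 0.5]
width: 0.0347
```

Emit:
step_arm(commands=[[[0, 0, -0.02], [0, 0, 0], 20], [[0, 0, -0.03], [0, 0, 0], 20], [[0, 0, -0.03], [0, 0, 0], 45], [[0, 0, -0.03], [0, 0, 0], 60], [[0, 0, -0.03], [0, 0, 0], 60]])

```text
time: 68.2
ee_pos: [0.4363, 0.3577, -0.0186]
tcp_rot: [[0.999, -0.045, 0.001], [-0.045, -0.999, -0.001], [0.001, 0.001, -1.0]]
force: [-0.4, -1.2, 0.2]
width: 0.0599
```

Emit:
step_arm(commands=[[[0, 0, 1], [0, 0, 0], 60], [[0, 0, 3], [0, 0, 0], 60], [[0, -0.5, 5], [0, 0, 0], 60], [[0, -1.5, 7], [0, 0, 0], 60], [[0, -2.5, 9], [0, 0, 0], 60]])

```text
time: 68.82
ee_pos: [0.4359, 0.2944, 0.2078]
tcp_rot: [[0.999, -0.044, 0.0], [-0.044, -0.999, -0.001], [0.001, 0.001, -1.0]]
force: [0.3, 0.3, 1.2]
width: 0.0603
```

Emit:
step_arm(commands=[[[0, -0.5, 1.5], [0, 0, 0], 60], [[0, -1, 3], [0, 0, 0], 60], [[0, -1, 3], [0, 0, 0], 60], [[0, -1, 3], [0, 0, 0], 60]])

```text
time: 69.32
ee_pos: [0.4359, 0.27, 0.2805]
tcp_rot: [[0.999, -0.045, -0.0], [-0.045, -0.999, -0.001], [-0.0, 0.002, -1.0]]
force: [-1.2, -0.7, -0.3]
width: 0.06
```

```bash
python3 - <<'E'
from h import *
np.set_printoptions(precision=4,suppress=True)
p=shot('wrist');o=ctrl.observe();print(o['ee_pos'],o['width'],o['time'],o['force'])
save(p,'w47')
for r in cass(p,.019): print(r)
save(shot('side'),'side47')
save(shot('scene'),'scene47')
E
```

```text
[0.4355 0.2699 0.2797] 0.06007084503435962 69.375 [-0.3481 -0.1286 -0.1694]
(array([268.0418,  85.4659]), (436.6112060546875, 358.4600830078125), (98.18785095214844, 35.04853057861328), 88.0360336303711, np.float64(0.019359579580251918))
(array([364.5915,  88.2852]), (541.6356811523438, 353.3187561035156), (99.07662200927734, 35.383056640625), 87.6886215209961, np.float64(0.01936309538266029))
```

View pics/w47.png

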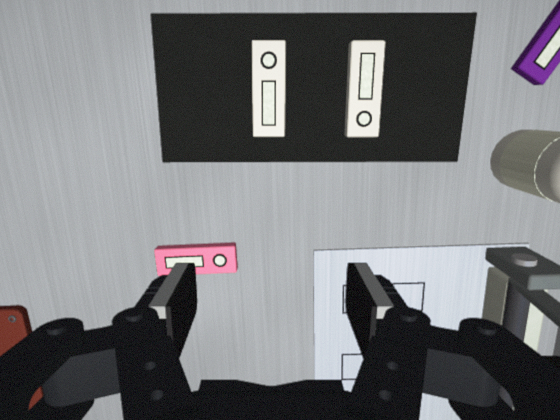

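View pics/side47.png

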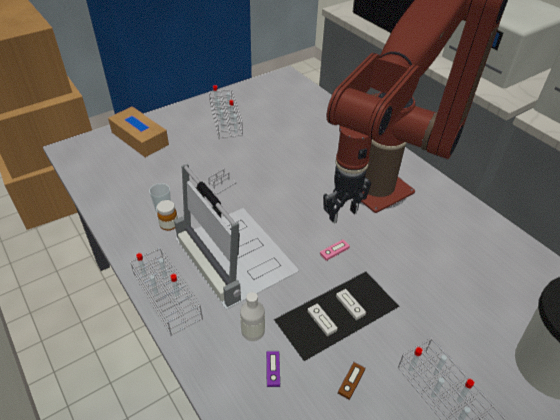

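View pics/scene47.png

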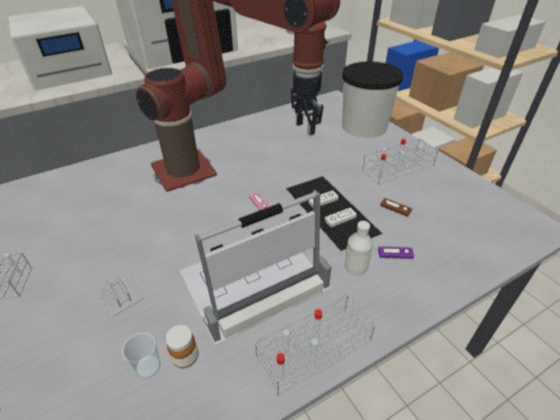

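Both cassettes lie face up and flat on the mat (wrist 268,87 and 365,88). The lever is up, and the glassware and bottles look unmoved. Handing in.

```bash
python3 -c "
from plant import ctrl
print(ctrl.close_job())"
```

```text
the job is handed in; nothing more can be done
None
```

The job is handed in, at about 69 s of the 210 s. Both cassettes that were on the mat were pressed and laid back on it face up.

**What I did**
- I laid the face-up cassette in an outer pocket. I turned the face-down one over using the wire stand and laid it in the middle pocket.
- The first cassette was knocked about 30 mm along its pocket while I was laying the second. I re-seated it before pressing; both then measured within about 1–2 mm of the pocket centres.
- I pulled the lever down to its stop, where the reading rose to about 23 N. I held it there for about 1 s and eased it back up over about 5 s, still gripped, letting go only at the top.
- I then laid both cassettes on the mat.

**Last checks**
- **Cassettes:** they lie at about (0.437, 0.358) and (0.542, 0.353) m, 105 mm apart. Both are square to the mat to within about half a degree, with their tops at the height expected for lying flat. Window and well show on both; they point opposite ways.
- **Press:** the lever is up, with its bar at the same measured place as before.
- **Bystanders:** the flask, jar, beaker and the coloured look-alikes look unmoved in the pictures; I did not measure them again. The robot was touching nothing.

**Disagreements**
- **Finger length:** the fingers ended about 26 mm short of the stated TCP. My first two closings passed above the cassette, or barely caught it, so I measured the offset and used it from then on.
- **Joint margin:** while the turned cassette was being laid, joint 5 came within about 2° of its lower limit. No limit was reached at any reading I took.

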